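# Load the culture dishes and run them into the bench incubator

## Task

Put every culture dish that stands on the bench into one of the two columns of the incubator tray, on top of the dishes already there: the piles differ and nobody has counted them, so lower each dish until you feel it rest on the pile before you let go, never drop or ram it, and let no pile rise above the posts. Then slide the loaded tray straight into the incubator until its front plate is fully home against the housing, swing the catch round until its arm points straight out in front of the plate, and press the start button on the roof.

Things in the scene. Friction and masses are not known exactly. Their poses are not given: they have to be found in the camera images.
- incubator: fixed white dish incubator. Origin: underside of its base plate, mid-mouth, in the mouth plane; x points into the chamber, z up. The plate, 8 mm thick, 252 mm wide, is the chamber floor and runs out 177 mm before the mouth as a loading apron. Mouth 190 mm wide (bevelled to about 205 at the entry), 76 mm high above the plate; housing 222 mm wide, 140 mm deep, roof top 98 mm above the bench
- tray: loose slide-in dish tray, 0.33 to 0.55 kg, drags at 4 to 8 N, on the apron before the mouth. Origin: underside of its floor, midway between the columns; x points to the chamber, z up. Floor 4 mm thick, 184 mm wide, x = -70 to +48 mm. White front plate 218 mm wide, 85 mm high, x = -72 to -66 mm: fully home it lies against the housing and closes the mouth (origin then 66 mm inside the mouth plane)
- column_left (a point): middle of the tray floor's upper face in the column on the tray's +y side. A column is four upright 6 mm posts, tops 70 mm above the tray's underside, at x = +-24, y = +-33 mm from its middle (tray axes), about 3 mm clear round a dish; fingers closing along the tray's x pass between them. Older dishes as wide, ordinary and deep ones, not reported, already lie in it, in a pile 15 to 45 mm high
- column_right (a point): the same for the column on the tray's -y side, whose pile may have another height. A pile that rises above the post tops is too high to pass under the mouth
- tray_handle (a point): grip point of the tray's pull: an upright black fin in front of the front plate, 12 mm thick (along the tray's y), 34 mm long (along its x), 54 mm tall; this point lies on its middle, 23 mm below its top edge, 110 mm in front of the tray origin and 50 mm above the tray's underside
- catch_knob (a point): grip point of the swing catch: upright black knob, 13 mm thick, 24 mm tall (this point lies on its axis, 10 mm below its top), at the end of a flat steel arm that lies on the incubator's roof at the front left. A pin under the arm comes round in front of the tray's front plate when the catch is closed
- catch_pivot (a point): point on the upright axis about which the catch turns, on the roof; the knob's axis moves round it at a radius of 45 mm
- catch (a joint): angle of the swing catch: 0 to about 0.35 open, arm pointing to the incubator's left side (+y); 1.57 closed, arm pointing straight out to the front (-x of the incubator), stop at 1.6; light friction, stays where it is left
- start_button_top (a point): centre of the upper face of the white round start button, 26 mm across, on the incubator's roof at the front right; pressed straight down
- start_button (a joint): travel of the start button: 0 out, 0.006 m fully down (about 4 N); springs back
- dish_0: white lidded culture dish, 69 mm across, 15 mm high, 18 g (one of three or four alike that stand on the bench; absent ones are None); origin: centre of its underside, z up
- dish_1: white lidded culture dish, 69 mm across, 15 mm high, 18 g (one of three or four alike that stand on the bench; absent ones are None); origin: centre of its underside, z up
- dish_2: white lidded culture dish, 69 mm across, 15 mm high, 18 g (one of three or four alike that stand on the bench; absent ones are None); origin: centre of its underside, z up
- dish_3: white lidded culture dish, 69 mm across, 15 mm high, 18 g (one of three or four alike that stand on the bench; absent ones are None); origin: centre of its underside, z up
- dish_4: white lidded culture dish, 69 mm across, 15 mm high, 18 g (one of three or four alike that stand on the bench; absent ones are None); origin: centre of its underside, z up
Mind the look-alikes: they are no part of the job. Leave any black, blue or yellow look-alike of the dish_0 alone.

How it is judged:
On the way, in this order (a step that is already met when the one before it is completed fails the run):
1. every dish from the bench lies in a column of the tray ((horizontal distance between dish_0 and column_left below 0.008 m or horizontal distance between dish_0 and column_right below 0.008 m) and z of dish_0 in the frame of tray between 0.014 and 0.056 m and angle between each of dish_0, dish_1, dish_2, dish_3, dish_4's own z axis and vertical below 0.08 rad and (horizontal distance between dish_1 and column_left below 0.008 m or horizontal distance between dish_1 and column_right below 0.008 m) and z of dish_1 in the frame of tray between 0.014 and 0.056 m and (horizontal distance between dish_2 and column_left below 0.008 m or horizontal distance between dish_2 and column_right below 0.008 m) and z of dish_2 in the frame of tray between 0.014 and 0.056 m and (horizontal distance between dish_3 and column_left below 0.008 m or horizontal distance between dish_3 and column_right below 0.008 m) and z of dish_3 in the frame of tray between 0.014 and 0.056 m and (horizontal distance between dish_4 and column_left below 0.008 m or horizontal distance between dish_4 and column_right below 0.008 m) and z of dish_4 in the frame of tray between 0.014 and 0.056 m), for 0.2 s.
2. the loaded tray is fully home in the incubator (x of tray in the frame of incubator above 0.062 m and z of tray in the frame of incubator below 0.012 m and angle between the x axis of tray and the x axis of incubator, either way round below 0.06 rad), for 0.2 s.
3. the catch is closed in front of the tray (value of joint catch above 1.35 rad), for 0.1 s.
4. the start button is pressed (value of joint start_button above 0.004 m), for 0.05 s.
At the end, for the whole second after the job is handed in: Every dish lies flat (0.08 rad) in a column, within 8 mm of its middle, its top at most 1 mm above the post tops; the tray is on the chamber floor, home to within 4 mm of the housing; the catch is closed (1.35 rad or more), the button out again, everything at rest (all of step 1 and all of step 2 and value of joint catch above 1.35 rad and value of joint start_button below 0.002 m and linear speed of tray below 0.02 m/s and linear speed of each of dish_0, dish_1, dish_2, dish_3, dish_4 below 0.03 m/s); the robot touches nothing.
It fails at once if a dish is let fall into the tray (it drops freely by about 5 mm or more) ((contact force between dish_0 and anything else below 0.02 N and horizontal distance between dish_0 and tray below 0.12 m and z of dish_0 in the frame of tray above 0.012 m and linear speed of dish_0 above 0.32 m/s) or (contact force between dish_1 and anything else below 0.02 N and horizontal distance between dish_1 and tray below 0.12 m and z of dish_1 in the frame of tray above 0.012 m and linear speed of dish_1 above 0.32 m/s) or (contact force between dish_2 and anything else below 0.02 N and horizontal distance between dish_2 and tray below 0.12 m and z of dish_2 in the frame of tray above 0.012 m and linear speed of dish_2 above 0.32 m/s) or (contact force between dish_3 and anything else below 0.02 N and horizontal distance between dish_3 and tray below 0.12 m and z of dish_3 in the frame of tray above 0.012 m and linear speed of dish_3 above 0.32 m/s) or (contact force between dish_4 and anything else below 0.02 N and horizontal distance between dish_4 and tray below 0.12 m and z of dish_4 in the frame of tray above 0.012 m and linear speed of dish_4 above 0.32 m/s)).
It fails at once if the piles are pressed down hard or the tray is rammed home (over 60 N between tray and incubator) (contact force between tray and incubator above 60 N).
Of old_a2, old_b2 only 1 to 1 are there at a start; the rules pass over those that are not, and their reading is None.
Of dish_0, dish_1, dish_2, dish_3, dish_4 only 3 to 4 are there at a start; the rules pass over those that are not, and their reading is None.
At some moment in a run one of dish_0, dish_1, dish_2, dish_3, dish_4 may be knocked a few centimetres aside while the robot is not near it.
It also fails if it takes over 208 s, if anything falls off the work surface, if the arm or the gripper's body presses on something with over 40 N, if the wrist force passes 120 N, or if a joint passes its speed limit or range.

## Robot

A 6-joint arm with a two-finger parallel gripper is mounted at the origin on a cart in front of the work surface, level with it; the furniture and walls round the work are solid. World frame = base frame: x ahead of the robot, y to its left, z up, the work surface at z = 0. Lengths are in m, angles in rad, forces in N, time in s.
With the tool pointing down it reaches from about 0.275 to 1 m from the base axis. Payload 8.4 kg.
Tool frame: the origin (TCP) lies midway between the tips of the shut fingers; the grasp point (between the pads) lies 19 mm behind it; z points along the fingers, y is the direction in which the jaws open and shut (so a half turn about z gives the same grasp; the last joint's range is limited). The gripper opens to 85 mm and grips with 20 to 120 N. Pads are 22 mm wide; open, the fingers measure 114 mm over their backs; the gripper's body (76 mm by 85 mm) begins 54 mm behind the grasp point. The pads swing forward as they close: fully open they stand 13 mm farther back than shut.
Start: joints at [1.151, 0.353, 1.633, -0, 1.155, -0.002], TCP at [0.254, 0.571, 0.231] pointing down, gripper open.
Joint ranges: [-2.63, 2.63], [-0.92, 2.1], [0.06, 2.66], [-1.3, 4.44], [0, 2.69], [-3.02, 3.02]. Speed limits (rad/s): [2.22, 2.22, 2.79, 3.14, 3.14, 3.14].

## Interface

Orientations are given as a unit quaternion [x, y, z, w].
In Python, from bench import arm, get_image, workorder, spotter gives the robot as it stands. The module is installed in compiled form; this text tells all that it offers.
- The arm moves only by the tool arm_command, never from a script. Its argument "commands" is a list that holds one entry, the list of rows, each a list of 7 numbers: the closure in counts, from 0 (fully open) to 255 (shut), then the shift along the tool's x, y, z in m, then the turn, a rotation vector about the tool's x, y, z in rad. In form: [[[jaw, dx, dy, dz, rx, ry, rz], ...]]. A call has 1 to 12 rows; each row is the pose to reach, as a shift and turn from the pose measured when the call began, along the tool's axes at that moment; what a row does not reach only later rows make up. A row lasts 1/12 s, in which the tool goes at most 41.7 mm and 7.16 degrees, less where a joint would pass 70% of its speed; a pose out of reach is approached as far as the arm can. A call with a gripper value outside its range is refused whole. The fingers move at their own pace and stop on an object; "grip_force" is the grip in N (left out, the last holds). Time passes only in rows, so rows that repeat a pose let the fingers close. It gives the time, the measured TCP pose, the force and the opening at its end, in the units of the state.
- arm.state(): the state, without advancing time (a new reading comes with each control period).
- get_image(name): name is "side" or "top" or "wrist"; returns a dict with "frame" (384x512x3 uint8, blue, green, red), "fov_y" (degrees; the focal length in pixels is half the picture's height over the tangent of half this angle, whatever the lens; pixels are square), "cx", "cy" (the principal point, pixels), "T" (4x4, takes a point from camera to world coordinates). Camera axes: x right, y down, z forward; pixel columns grow to the right and rows downward; lengths in m; the calibration is good to about 2 mm. A picture is of the moment at which its call begins. There is no depth.
- workorder.sign_off(): hands the job in, once; it reports no verdict.
Trained networks look in a picture, given as the dict that the camera call returned (one of the last four; its "shot" number tells which), for a name from the list of things; names that differ only in an ending like _2 or _b are one class to them, and where a whole thing is asked for, a point or a joint stands for the part that bears it (a point fixed in the world has none). Each returns a list of dicts, best first, with "p" (0 to 1); they miss things now and then, are a little off and sometimes report something else, mostly with a low value. They report only what shows in the picture. A call takes as long as a camera call. They do not tell look-alikes from the thing itself.
- spotter.find_in(picture, label): "position" ([x, y, z] in m, in the coordinates of the camera as it stood for that picture, good to about 4 mm: the middle of the surface that is visible of it).
- spotter.outline_of(picture, label): "mask" (384x512 bool, what is visible of it).
The state is a dict: "time": time; "joints": joint angles; "joint_velocities": joint speeds; "joint_efforts": joint torques, N m; "eef_pos": TCP position; "tcp_rot": TCP orientation; "force": force on the tool from outside, world axes, zero at the start; "wrist_torque": the same for the moment, N m; "gripper_width": finger opening in m.
Only numpy, scipy, OpenCV 4.12 (cv2) and the standard library are available. Lean on these libraries where they do the work, as an engineer would, in place of code of your own. Each camera call takes 0.05 s, during which the arm holds its last target.

## Working session

There is one attempt and no reset: what is moved stays moved. The work goes in short steps, Python scripts to look and compute and a tool call to move; the robot and the scene stay as the last step left them, time stands still between calls to the robot, and variables do not carry over. Pictures are saved under pics/ and viewed, and the job is handed in when it is done.

Besides the shell and the picture viewer there is one more tool, called after ">>>" by a JSON object that holds its "name" and its "arguments". arm_command: Moves the arm, as the interface text tells. Its arguments: {"type":"object","properties":{"commands":{"type":"array"},"grip_force":{"type":"number"}},"required":["commands"]}

```bash
mkdir -p pics; ls
cat > h.py <<'E'
import numpy as np, cv2
from bench import arm, get_image, workorder, spotter
def proj(im,p):
    T=np.array(im['T']);f=384/2/np.tan(np.radians(im['fov_y'])/2)
    c=np.linalg.inv(T)@np.append(p,1);return im['cx']+f*c[0]/c[2],im['cy']+f*c[1]/c[2]
def ray(im,u,v,z):
    T=np.array(im['T']);f=384/2/np.tan(np.radians(im['fov_y'])/2)
    d=T[:3,:3]@np.array([(u-im['cx'])/f,(v-im['cy'])/f,1]);o=T[:3,3]
    return o+d*(z-o[2])/d[2]
def w(im,p): return (np.array(im['T'])@np.append(p,1))[:3]
E
python3 - <<'E'
from h import *
s=arm.state()
for k in s: print(k,np.round(s[k],4))
for n in ['side','top','wrist']:
    im=get_image(n);cv2.imwrite(f'pics/{n}0.png',im['frame']);print(n,im['fov_y'],im['cx'],im['cy'],np.round(im['T'],3).tolist())
    for l in ['dish_0','tray','incubator','tray_handle','catch_knob','catch_pivot','start_button_top','column_left','column_right']:
        try:
            for r in spotter.find_in(im,l): print(n,l,round(r['p'],2),np.round(w(im,r['position']),3),np.round(proj(im,w(im,r['position']))))
        except Exception as e: print(l,e)
print(arm.state()['time'])
E
```

```text
pics
time 0.0
joints [ 1.1506  0.3537  1.6341 -0.      1.1552 -0.0024]
joint_velocities [ 0.002   0.0005 -0.0012  0.0014 -0.0001  0.0001]
joint_efforts [ 7.00000e-04 -6.05246e+01 -3.42066e+01  1.00000e-04  9.20000e-03
  0.00000e+00]
eef_pos [0.2534 0.5708 0.2306]
tcp_rot [ 2.074e-01  9.783e-01 -7.000e-04 -1.000e-04]
force [ 0.5112 -0.4937  0.6583]
wrist_torque [-0.0045 -0.0735 -0.0193]
gripper_width 0.0854
side 55.38877812863526 250.9579149418716 189.2239191083221 [[-0.878, -0.418, 0.234, 0.348], [-0.479, 0.779, -0.405, 0.355], [-0.013, -0.467, -0.884, 0.853], [0.0, 0.0, 0.0, 1.0]]
side dish_0 0.9 [0.41  0.336 0.02 ] [234. 357.]
side dish_0 0.83 [0.537 0.339 0.021] [183. 328.]
side dish_0 0.83 [ 0.601 -0.277  0.019] [283. 117.]
side dish_0 0.78 [0.651 0.327 0.015] [143. 297.]
side dish_0 0.77 [0.546 0.177 0.019] [218. 261.]
side dish_0 0.74 [0.644 0.052 0.108] [206. 184.]
side dish_0 0.69 [0.662 0.217 0.019] [167. 253.]
side dish_0 0.61 [0.424 0.173 0.018] [265. 285.]
side tray 0.78 [ 0.515 -0.07   0.023] [277. 184.]
side incubator 0.61 [ 0.668 -0.048  0.088] [220. 153.]
side tray_ha
[... 1142 characters left out ...]
335 0.013] [140. 204.]
top tray_handle 0.61 [ 0.524 -0.08   0.013] [278. 213.]
top catch_knob 0.41 [0.642 0.043 0.102] [238. 168.]
top catch_pivot 0.89 [ 0.663 -0.075  0.087] [279. 162.]
top catch_pivot 0.49 [0.422 0.163 0.014] [196. 246.]
top start_button_top 0.45 [ 0.69  -0.152  0.119] [307. 151.]
top start_button_top 0.26 [0.642 0.044 0.108] [237. 167.]
top column_left 0.72 [ 0.52  -0.081  0.013] [279. 215.]
top column_right 0.93 [ 0.524 -0.076  0.014] [277. 213.]
wrist 65.94682513051097 253.19190301359436 187.81961320318595 [[0.406, 0.878, 0.255, 0.189], [0.914, -0.39, -0.114, 0.601], [-0.0, 0.279, -0.96, 0.374], [0.0, 0.0, 0.0, 1.0]]
wrist dish_0 0.72 [0.401 0.364 0.014] [163. 312.]
1.5
```

Run:
```python
import cv2
a=cv2.imread('pics/top0.png');cv2.imwrite('pics/top0b.png',cv2.resize(a[120:300,100:390],(0,0),fx=2.75,fy=2.75,interpolation=cv2.INTER_CUBIC))
```

```text
(no output)
```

View pics/top0b.png

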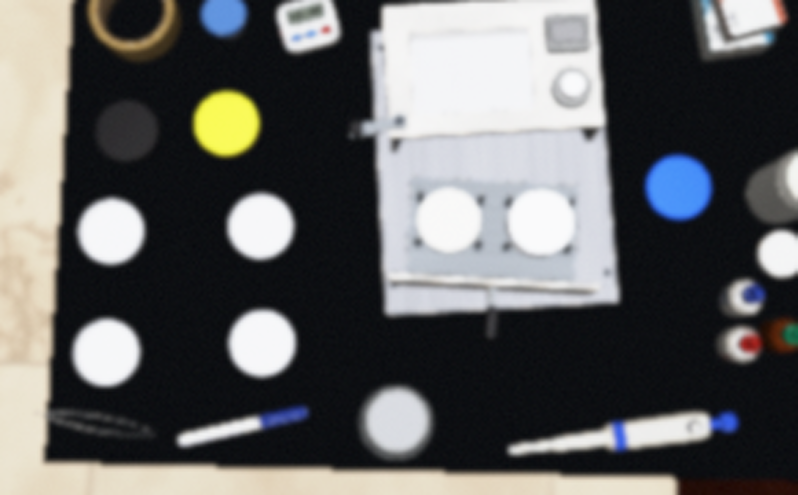

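View pics/side0.png

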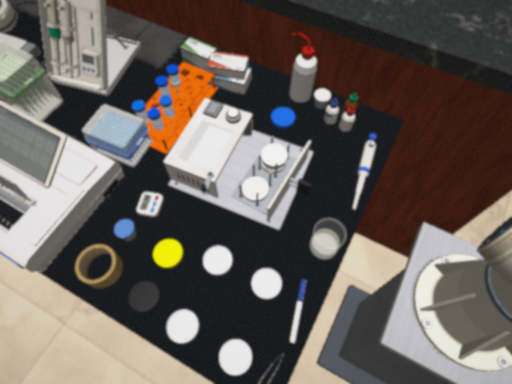

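View pics/wrist0.png

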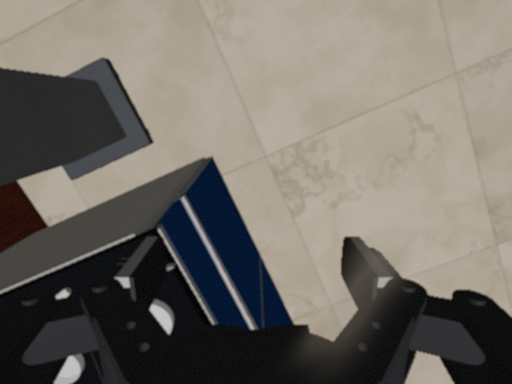

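Four white dishes fit the description, at top-view pixels (140,204), (194,202), (137,248) and (195,245). The yellow (183,164), black (145,168) and blue (346,189) ones are look-alikes, and (244,272) is a beaker. I'll move the wrist camera over the tray to measure it.

```bash
cat >> h.py <<'E'
from scipy.spatial.transform import Rotation as R
def go(pos,yaw):
    "yaw(deg) of tool y axis in world; tool pointing down"
    s=arm.state();R0=R.from_quat(s['tcp_rot']);y=np.radians(yaw)
    ya=np.array([np.cos(y),np.sin(y),0]);z=np.array([0,0,-1.]);x=np.cross(ya,z)
    Rt=R.from_matrix(np.c_[x,ya,z])
    d=R0.inv().apply(np.array(pos)-s['eef_pos']);rv=(R0.inv()*Rt).as_rotvec()
    print('t',round(s['time'],2),'pos',np.round(s['eef_pos'],4),'yaw',np.round(np.degrees(np.arctan2(*R0.as_matrix()[:2,1][::-1])),2),'F',np.round(s['force'],1),'w',round(s['gripper_width'],4));print('row',np.round(d,4),np.round(rv,4),'rows',np.linalg.norm(d)/.0417,np.degrees(np.linalg.norm(rv))/7.16)
def snap(n,name,crop=None,fx=1,labels=()):
    im=get_image(n);a=im['frame']
    if crop: u0,v0,u1,v1=crop;a=a[v0:v1,u0:u1]
    cv2.imwrite(f'pics/{name}.png',cv2.resize(a,(0,0),fx=fx,fy=fx,interpolation=cv2.INTER_CUBIC))
    for l in labels:
        for r in spotter.find_in(im,l):
            p=w(im,r['position']);print(n,l,round(r['p'],2),np.round(p,3),np.round(proj(im,p)))
    import pickle;pickle.dump(im,open(f'pics/{name}.pkl','wb'))
    return im
E
python3 -c "
from h import *
go([.5,-.02,.33],-3)"
```

```text
t 1.5 pos [0.2536 0.5712 0.2313] yaw 66.06 F [-0.7  0.3 -0.2] w 0.0857
row [-0.4651 -0.4404 -0.0987] [-0.      0.      1.2053] rows 15.541758220383596 9.645157150641134
```

>>> {"name": "arm_command", "arguments": {"commands": [[[0,-0.1,-0.09,-0.09,0,0,0.2],[0,-0.465,-0.44,-0.099,0,0,1.205],[0,-0.465,-0.44,-0.099,0,0,1.205],[0,-0.465,-0.44,-0.099,0,0,1.205],[0,-0.465,-0.44,-0.099,0,0,1.205],[0,-0.465,-0.44,-0.099,0,0,1.205],[0,-0.465,-0.44,-0.099,0,0,1.205],[0,-0.465,-0.44,-0.099,0,0,1.205],[0,-0.465,-0.44,-0.099,0,0,1.205],[0,-0.465,-0.44,-0.099,0,0,1.205],[0,-0.465,-0.44,-0.099,0,0,1.205],[0,-0.465,-0.44,-0.099,0,0,1.205]]]}}

```text
time: 2.5
eef_pos: [0.4425, 0.1177, 0.312]
tcp_rot: [0.725, 0.688, 0.0, 0.0]
force: [1.5, 0.5, -0.0]
gripper_width: 0.0852
```

```bash
python3 -c "
from h import *
go([.5,-.02,.33],-3)"
```

```text
t 2.5 pos [0.4425 0.1177 0.312 ] yaw -3.0 F [ 1.5  0.5 -0. ] w 0.0852
row [-0.1345  0.0646 -0.0179] [ 0.0009 -0.0003 -0.    ] rows 3.6038826591752686 0.007270406054940976
```

>>> {"name": "arm_command", "arguments": {"commands": [[[0,-0.135,0.065,-0.018,0,0,0],[0,-0.135,0.065,-0.018,0,0,0],[0,-0.135,0.065,-0.018,0,0,0],[0,-0.135,0.065,-0.018,0,0,0],[0,-0.135,0.065,-0.018,0,0,0],[0,-0.135,0.065,-0.018,0,0,0]]]}}

```text
time: 3.0
eef_pos: [0.5007, -0.0219, 0.3301]
tcp_rot: [0.726, 0.687, 0.0, 0.0]
force: [-0.0, 0.1, 0.2]
gripper_width: 0.0856
```

```bash
python3 -c "
from h import *
print(arm.state()['eef_pos'])
im=snap('wrist','w1',labels=['dish_0','tray','tray_handle','catch_knob','catch_pivot','start_button_top','incubator','column_left','column_right'],fx=1.5)
print(np.round(im['T'],3))"
```

```text
[ 0.5006775  -0.021865    0.33008796]
wrist dish_0 0.92 [0.551 0.161 0.012] [282.  17.]
wrist dish_0 0.87 [ 0.602 -0.278  0.018] [318. 290.]
wrist dish_0 0.78 [0.42  0.161 0.012] [188.  22.]
wrist tray 0.7 [ 0.516 -0.069  0.011] [264. 178.]
wrist tray_handle 0.73 [ 0.686 -0.152  0.116] [397. 250.]
wrist tray_handle 0.71 [ 0.521 -0.071  0.009] [267. 179.]
wrist tray_handle 0.25 [ 0.674 -0.05   0.097] [387. 174.]
wrist catch_knob 0.58 [0.641 0.051 0.103] [367.  94.]
wrist catch_pivot 0.85 [ 0.673 -0.047  0.097] [386. 172.]
wrist start_button_top 0.55 [ 0.694 -0.148  0.115] [403. 247.]
wrist incubator 0.79 [ 0.673 -0.051  0.099] [387. 175.]
wrist column_left 0.69 [ 0.515 -0.068  0.01 ] [263. 177.]
wrist column_right 0.8 [ 0.517 -0.069  0.012] [265. 179.]
[[ 0.998 -0.054 -0.014  0.504]
 [-0.056 -0.959 -0.278  0.05 ]
 [ 0.002  0.278 -0.96   0.473]
 [ 0.     0.     0.     1.   ]]
```

View pics/w1.png

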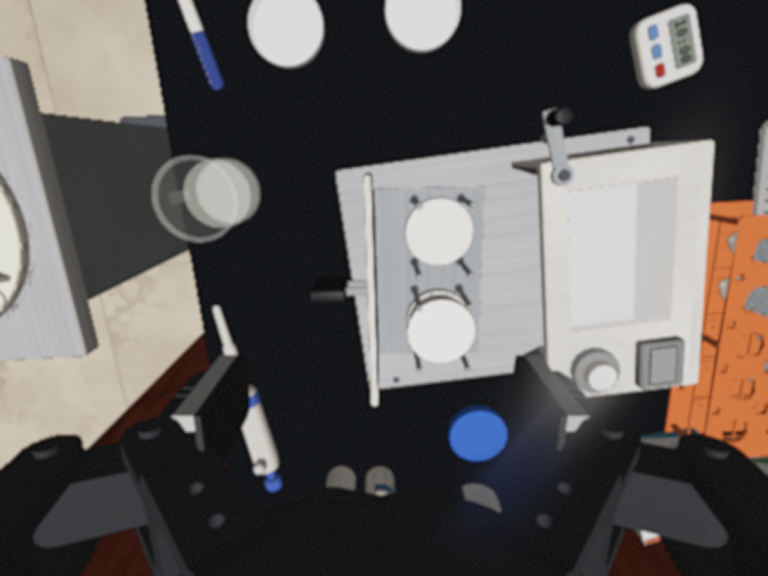

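Clear view of the scene: tray posts around (293,155) and (293,215), handle at about (215,193), catch knob at (373,77), button at (397,247). Next I'll enlarge it for precise pixels.

```bash
python3 -c "
from h import *
import pickle
im=pickle.load(open('pics/w1.pkl','rb'));a=im['frame']
for n,(u0,v0,u1,v1) in dict(c1=(200,100,380,280),c2=(340,60,500,280)).items():
    f=4 if n=='c1' else 3.2
    c=cv2.resize(a[v0:v1,u0:u1],(0,0),fx=3.3 if n=='c1' else 2.7,fy=3.3 if n=='c1' else 2.7,interpolation=cv2.INTER_CUBIC)
    s=3.3 if n=='c1' else 2.7
    for u in range(u0,u1,20): cv2.line(c,(int((u-u0)*s),0),(int((u-u0)*s),4 if u%100 else 14),(0,0,255),2);cv2.putText(c,str(u),(int((u-u0)*s),24),0,.35,(0,0,255))
    for v in range(v0,v1,20): cv2.line(c,(0,int((v-v0)*s)),(5,int((v-v0)*s)),(0,0,255),2);cv2.putText(c,str(v),(8,int((v-v0)*s)+4),0,.35,(0,0,255))
    cv2.imwrite(f'pics/{n}.png',c)
"
```

```text
(no output)
```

View pics/c1.png

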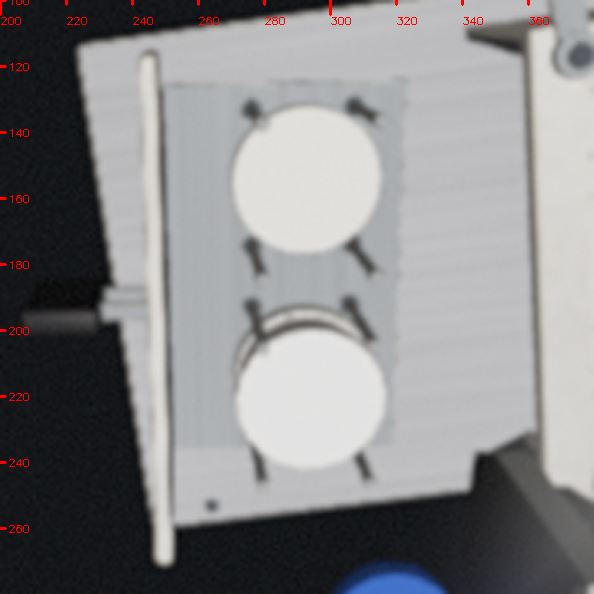

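View pics/c2.png

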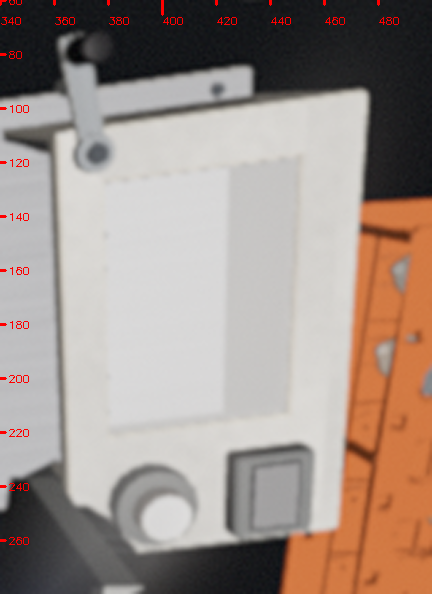

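```bash
cat > fit.py <<'E'
from h import *
import pickle
from scipy.optimize import least_squares
im=pickle.load(open('pics/w1.pkl','rb'))
def place(q,P): 
    c,s=np.cos(q[2]),np.sin(q[2]);P=np.array(P)/1000
    return np.c_[q[0]+c*P[:,0]-s*P[:,1],q[1]+s*P[:,0]+c*P[:,1],P[:,2]]
def fit(name,pts,q0):
    P=[p[0] for p in pts];U=np.array([p[1] for p in pts])
    f=lambda q:np.array([np.array(proj(im,x))-u for x,u in zip(place(q,P),U)]).ravel()
    r=least_squares(f,q0,loss='soft_l1');print(name,np.round(r.x,4),'yaw deg',round(np.degrees(r.x[2]),2));print(np.round(f(r.x).reshape(-1,2),1).tolist());return r.x
c=47 # column y guess
tr=[]
for cy,L in ((1,[(278.5,137),(313,136.5),(279,183),(313,182.5)]),(-1,[(279.5,204),(313,203),(278,245.5),(311.5,245.5)])):
    for (sx,sy),u in zip([(-24,33),(24,33),(-24,-33),(24,-33)],L): tr.append(((sx,cy*c+sy,78),u))
for p,u in [((-24,c+33,12),(275,132.5)),((24,c+33,12),(306,132)),((-24,c-33,12),(275,174)),((24,c-33,12),(306,173)),((-24,-c+33,12),(275.5,193)),((24,-c+33,12),(305,192)),((-69,109,93),(245.5,116)),((-69,-109,93),(249.5,270.5)),((48,92,12),(323,124)),((48,-92,12),(318,234))]: tr.append((p,u))
for c2 in (46,47,48,49,50):
    t=[((p[0],p[1]+(np.sign(p[1])*(c2-c) if abs(p[0])==24 else 0),p[2]),u) for p,u in tr]
    print(c2);qt=fit('tray',t,[.52,-.07,-.03])
inc=[((-177,126,8),(223.5,113.5)),((0,111,98),(359,109)),((140,111,98),(475,93)),((140,-111,98),(463,256)),((0,-111,98),(366,255))]
qi=fit('inc',inc,[.6,-.07,-.03])
E
python3 fit.py
```

```text
46
tray [ 0.5577 -0.0774 -0.0317] yaw deg -1.82
[[0.4, 0.7], [2.2, 0.3], [-0.1, 2.7], [0.5, 2.4], [-0.6, -0.6], [-0.1, -0.4], [0.9, 0.3], [0.0, -0.4], [0.2, 0.3], [0.4, -0.0], [0.4, 0.5], [-0.6, 0.8], [-0.1, -2.9], [-0.0, -2.6], [-1.7, -0.2], [-0.7, -0.4], [-0.6, -1.0], [-0.0, -0.3]]
47
tray [ 0.5577 -0.0776 -0.0316] yaw deg -1.81
[[0.4, 0.1], [2.2, -0.3], [-0.1, 2.1], [0.6, 1.8], [-0.6, 0.2], [-0.1, 0.4], [0.9, 1.1], [-0.0, 0.3], [0.2, -0.3], [0.4, -0.5], [0.4, 0.0], [-0.6, 0.3], [-0.1, -2.2], [-0.0, -1.9], [-1.7, -0.0], [-0.7, -0.3], [-0.6, -0.9], [-0.0, -0.2]]
48
tray [ 0.5577 -0.0779 -0.0316] yaw deg -1.81
[[0.4, -0.4], [2.2, -0.8], [-0.1, 1.7], [0.6, 1.3], [-0.6, 1.1], [-0.1, 1.3], [0.9, 1.9], [-0.0, 1.1], [0.2, -0.7], [0.5, -1.0], [0.4, -0.4], [-0.6, -0.1], [-0.1, -1.4], [-0.1, -1.1], [-1.7, 0.2], [-0.7, -0.1], [-0.6, -0.7], [-0.0, -0.1]]
49
tray [ 0.5577 -0.0782 -0.0316] yaw deg -1.81
[[0.4, -0.9], [2.2, -1.3], [-0.1, 1.2], [0.6, 0.9], [-0.6, 2.0], [-0.1, 2.2], [0.9, 2.7], [-0.1, 1.9], [0.2, -1.2], [0.5, -1.4], [0.4, -0.8], [-0.6, -0.5], [-0.1, -0.7], [-0.1, -0.4], [-1.6, 0.5], [-0.7, 0.1], [-0.6, -0.5], [-0.0, 0.1]]
50
tray [ 0.5577 -0.0783 -0.0316] yaw deg -1.81
[[0.4, -1.6], [2.2, -2.0], [-0.1, 0.6], [0.6, 0.3], [-0.6, 2.8], [-0.2, 3.0], [0.9, 3.4], [-0.1, 2.6], [0.2, -1.7], [0.5, -2.0], [0.4, -1.3], [-0.6, -1.1], [-0.1, -0.0], [-0.1, 0.3], [-1.6, 0.6], [-0.7, 0.2], [-0.6, -0.4], [-0.0, 0.2]]
inc [ 0.6426 -0.0762  0.0782] yaw deg 4.48
[[-1.7, -0.0], [0.2, -0.2], [0.6, -0.3], [1.0, 0.0], [-1.4, 12.8]]
```

```bash
cat >> fit.py <<'E'
print('---top')
im=get_image('top')
print(proj(im,[.5577,-.0776,.03]))
c,s=1,-.0316
for q in (.02,.05): print('L',ray(im,263,200,q),'R',ray(im,296.5,200,q))
import pickle
w1=pickle.load(open('pics/w1.pkl','rb'))
for q in (.02,.05): print('wL',ray(w1,293,154,q),'R',ray(w1,294,221,q))
a=im['frame'];u0,v0,u1,v1=215,150,335,250;s=6
k=cv2.resize(a[v0:v1,u0:u1],(0,0),fx=s,fy=s,interpolation=cv2.INTER_CUBIC)
for u in range(u0,u1,10): cv2.line(k,(int((u-u0)*s),0),(int((u-u0)*s),5),(0,0,255),2);cv2.putText(k,str(u),(int((u-u0)*s),18),0,.35,(0,0,255))
for v in range(v0,v1,10): cv2.line(k,(0,int((v-v0)*s)),(5,int((v-v0)*s)),(0,0,255),2);cv2.putText(k,str(v),(8,int((v-v0)*s)+4),0,.35,(0,0,255))
cv2.imwrite('pics/t1.png',k)
pickle.dump(im,open('pics/t1.pkl','wb'))
for l in ['tray_handle','catch_knob','tray']:
  for r in spotter.outline_of(im,l): m=r['mask'];y,x=np.nonzero(m);print(l,round(r['p'],2),x.mean(),y.mean(),m.sum(),x.min(),x.max(),y.min(),y.max())
E
python3 fit.py | sed -n '/---top/,$p'
```

```text
---top
(np.float64(278.2472930965284), np.float64(201.42589315489175))
L [ 0.5622389  -0.03270165  0.02      ] R [ 0.56455469 -0.13248396  0.02      ]
L [ 0.5582405 -0.031952   0.05     ] R [ 0.56050511 -0.1295291   0.05      ]
wL [ 0.56191378 -0.03068643  0.02      ] R [ 0.56149938 -0.14200614  0.02      ]
wL [ 0.55807748 -0.02536717  0.05      ] R [ 0.55769055 -0.12930954  0.05      ]
tray_handle 0.57 277.03661327231123 223.01601830663617 437 242 317 213 243
tray_handle 0.23 140.68434343434345 204.0 396 130 152 193 215
tray 0.65 276.8108695652174 222.95652173913044 460 242 317 213 243
```

View pics/t1.png

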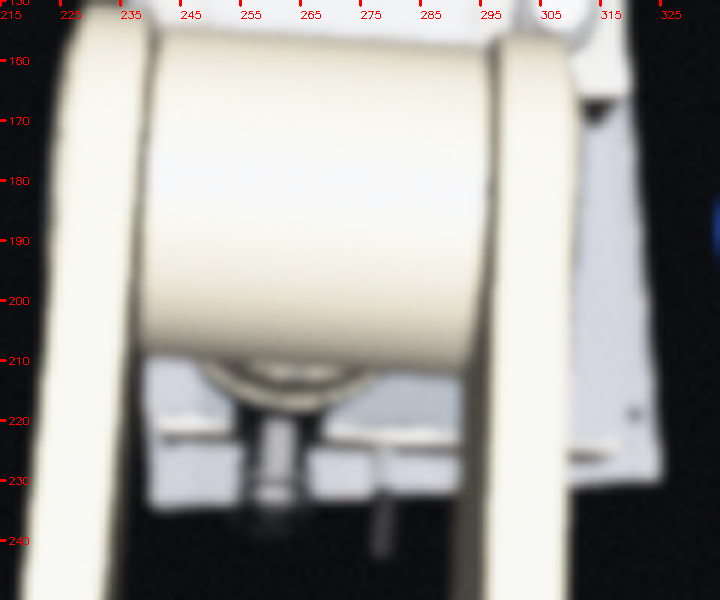

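```bash
python3 -c "
from h import *
go([.556,-.085,.2],-2)"
```

```text
t 3.7 pos [ 0.5003 -0.0204  0.3301] yaw -2.99 F [0.1 0.3 0.1] w 0.0854
row [-0.0616  0.0589  0.1301] [ 0.0009 -0.0003 -0.0173] rows 3.729308062052907 0.13895028461310047
```

>>> {"name": "arm_command", "arguments": {"commands": [[[0,-0.062,0.059,0.13,0,0,-0.017],[0,-0.062,0.059,0.13,0,0,-0.017],[0,-0.062,0.059,0.13,0,0,-0.017],[0,-0.062,0.059,0.13,0,0,-0.017],[0,-0.062,0.059,0.13,0,0,-0.017],[0,-0.062,0.059,0.13,0,0,-0.017],[0,-0.062,0.059,0.13,0,0,-0.017]]]}}

```text
time: 4.28
eef_pos: [0.5563, -0.0851, 0.2011]
tcp_rot: [0.72, 0.694, 0.001, 0.0]
force: [0.1, -0.2, 0.7]
gripper_width: 0.0853
```

```bash
python3 -c "
from h import *
go([.556,-.085,.2],-2)
im=snap('wrist','w2')
def grid(im,n,u0,v0,u1,v1,s):
    a=im['frame'];k=cv2.resize(a[v0:v1,u0:u1],(0,0),fx=s,fy=s,interpolation=cv2.INTER_CUBIC)
    for u in range(u0,u1,20): cv2.line(k,(int((u-u0)*s),0),(int((u-u0)*s),5),(0,0,255),2);cv2.putText(k,str(u),(int((u-u0)*s),18),0,.35,(0,0,255))
    for v in range(v0,v1,20): cv2.line(k,(0,int((v-v0)*s)),(5,int((v-v0)*s)),(0,0,255),2);cv2.putText(k,str(v),(8,int((v-v0)*s)+4),0,.35,(0,0,255))
    cv2.imwrite(f'pics/{n}.png',k)
grid(im,'w2b',130,30,400,310,2.1)
print(np.round(im['T'],3))
"
```

```text
t 4.28 pos [ 0.5563 -0.0851  0.2011] yaw -2.03 F [ 0.1 -0.2  0.7] w 0.0853
row [ 0.0001 -0.0003  0.0011] [ 0.0014 -0.0005 -0.0006] rows 0.027600824332442868 0.012687283317326162
[[ 0.999 -0.035 -0.008  0.558]
 [-0.036 -0.96  -0.278 -0.014]
 [ 0.002  0.278 -0.961  0.344]
 [ 0.     0.     0.     1.   ]]
```

View pics/w2b.png

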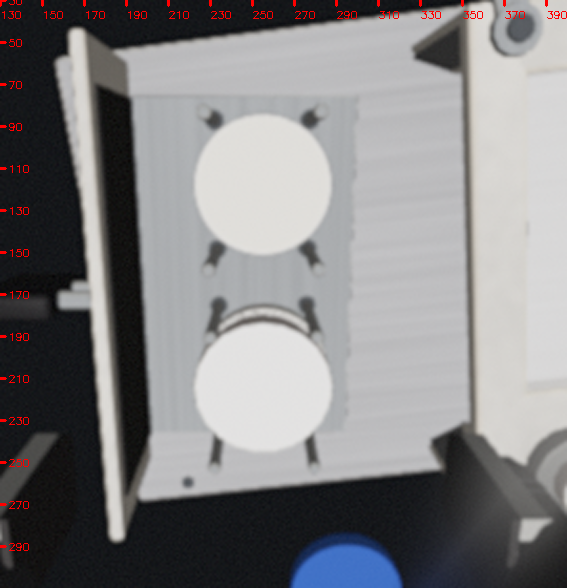

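```bash
cat > fit2.py <<'E'
exec(open('fit.py').read().split("c=47")[0])
im=pickle.load(open('pics/w2.pkl','rb'))
def tf(cc):
    t=[]
    for cy,z,L in ((1,78,[(226.7,82.4),(282.9,82.4),(229,159),(282.4,159)]),(1,12,[(232.4,87.6),(277.6,86.7),(233.3,147.6),(276.7,147.6)]),(-1,78,[(230,192),(282.9,192),(231.9,252.4),(279.5,252.4)]),(-1,12,[(234.3,174.3),(276.2,174.3)])):
        for (sx,sy),u in zip([(-24,33),(24,33),(-24,-33),(24,-33)],L): t.append(((sx,cy*cc+sy,z),u))
    t+=[((-69,109,93),(166.7,45.2)),((-69,-109,93),(186.2,287)),((48,92,12),(300,76.2)),((48,-92,12),(292.9,234.8))]
    return t
for cc in (46,48,50): q=fit('tray %d'%cc,tf(cc),[.557,-.077,-.03])
f=192/np.tan(np.radians(im['fov_y'])/2);print(f)
for n,u,v,d in (('L',255.2,117.6,65.2),('R',255.2,213.8,65.7)):
    D=.069*f/d; p=w(im,[(u-im['cx'])/f*D,(v-im['cy'])/f*D,D]);print(n,p)
    for z in (.027,.042,.057): print(z,ray(im,u,v,z))
E
python3 fit2.py
```

```text
tray 46 [ 0.5588 -0.078  -0.0299] yaw deg -1.71
[[0.4, 1.9], [0.7, 1.5], [0.3, 2.0], [-0.4, 1.6], [-0.2, 0.3], [-0.3, 0.9], [0.4, 2.1], [-0.3, 1.9], [0.1, -3.6], [-1.5, -4.0], [0.0, -0.5], [0.6, -0.8], [-0.0, -2.0], [-0.2, -2.3], [-0.7, -2.8], [-0.6, 0.3], [0.4, -1.8], [1.7, 0.0]]
tray 48 [ 0.5588 -0.0787 -0.0304] yaw deg -1.74
[[0.4, 0.2], [0.8, -0.1], [0.2, 0.5], [-0.4, 0.2], [-0.2, -1.0], [-0.2, -0.4], [0.4, 1.0], [-0.3, 0.7], [0.1, -0.9], [-1.6, -1.2], [0.0, 1.9], [0.5, 1.6], [-0.0, 0.2], [-0.2, -0.0], [-0.6, -1.9], [-0.6, 0.9], [0.4, -1.1], [1.7, 0.6]]
tray 50 [ 0.5588 -0.0796 -0.0305] yaw deg -1.75
[[0.3, -1.2], [0.8, -1.5], [0.2, -0.7], [-0.4, -1.0], [-0.3, -2.2], [-0.2, -1.5], [0.3, -0.0], [-0.3, -0.3], [0.2, 2.0], [-1.6, 1.7], [0.1, 4.5], [0.4, 4.2], [0.0, 2.7], [-0.3, 2.4], [-0.5, -0.6], [-0.5, 1.7], [0.3, -0.2], [1.6, 1.2]]
295.954644673793
L [ 0.56053941 -0.0294689   0.02224162]
0.027 [ 0.56050463 -0.02923403  0.027     ]
0.042 [ 0.56039502 -0.02849362  0.042     ]
0.057 [ 0.56028541 -0.02775322  0.057     ]
R [ 0.55695822 -0.1263245   0.05280146]
0.027 [ 0.55684898 -0.13632112  0.027     ]
0.042 [ 0.55691249 -0.13050946  0.042     ]
0.057 [ 0.556976  -0.1246978  0.057    ]
```

Tray origin is about (0.559, -0.0785) with yaw -1.7°, columns at y = ±48 mm. The pile tops look like z≈0.025 (left) and 0.055 (right). Next I'll look at the four dishes.

```bash
python3 -c "
from h import *
go([.487,.2,.28],-1.7)"
```

```text
t 4.33 pos [ 0.5566 -0.0849  0.2018] yaw -2.01 F [-0.1  0.  -0.4] w 0.0853
row [ 0.2824 -0.0793 -0.0783] [ 0.0029 -0.0003 -0.0053] rows 7.279849669012687 0.048644284508101356
```

>>> {"name": "arm_command", "arguments": {"commands": [[[0,0.282,-0.08,-0.078,0.003,0,-0.005],[0,0.282,-0.08,-0.078,0.003,0,-0.005],[0,0.282,-0.08,-0.078,0.003,0,-0.005],[0,0.282,-0.08,-0.078,0.003,0,-0.005],[0,0.282,-0.08,-0.078,0.003,0,-0.005],[0,0.282,-0.08,-0.078,0.003,0,-0.005],[0,0.282,-0.08,-0.078,0.003,0,-0.005],[0,0.282,-0.08,-0.078,0.003,0,-0.005],[0,0.282,-0.08,-0.078,0.003,0,-0.005],[0,0.282,-0.08,-0.078,0.003,0,-0.005]]]}}

```text
time: 5.17
eef_pos: [0.4861, 0.2003, 0.2811]
tcp_rot: [0.717, 0.697, 0.001, 0.001]
force: [0.2, 0.0, -0.6]
gripper_width: 0.0858
```

```bash
cat >> h.py <<'E'
def dishes(im,z=.0135,only=None):
    "centres of white dishes by colour blobs + ellipse, at dish top plane z=.015"
    a=im['frame'].astype(int);m=((a.min(2)>150)&(a.max(2)-a.min(2)<40)).astype(np.uint8)
    m=cv2.morphologyEx(m,cv2.MORPH_OPEN,np.ones((3,3)))
    n,lab,st,ce=cv2.connectedComponentsWithStats(m)
    for i in range(1,n):
        if st[i,4]<300: continue
        c=max(cv2.findContours((lab==i).astype(np.uint8),0,1)[0],key=len)
        h=cv2.convexHull(c)
        if len(h)<6: continue
        (u,v),(d1,d2),_=cv2.fitEllipse(h)
        if not .75<d1/d2: continue
        # width check: world coordinates of hull points
        P=np.array([ray(im,p[0][0],p[0][1],.015)[:2] for p in h]);cc,r=cv2.minEnclosingCircle((P*1000).astype(np.float32))
        print('blob uv',round(u,1),round(v,1),'world ell',np.round(ray(im,u,v,.013),4),'circ',np.round(cc,1),'r',round(r,1),'area',st[i,4])
E
python3 -c "
from h import *
im=snap('wrist','w3',labels=['dish_0'],fx=1.5)
go([.487,.2,.28],-1.7)
dishes(im)"
```

```text
wrist dish_0 0.91 [0.65  0.327 0.016] [379.  53.]
wrist dish_0 0.89 [0.423 0.166 0.012] [209. 180.]
wrist dish_0 0.77 [0.408 0.337 0.018] [188.  50.]
wrist dish_0 0.68 [0.542 0.336 0.013] [294.  48.]
wrist dish_0 0.67 [0.551 0.173 0.014] [299. 173.]
wrist dish_0 0.64 [0.664 0.222 0.015] [382. 136.]
t 5.27 pos [0.4863 0.1988 0.2801] yaw -1.72 F [ 0.5 -0.3  0.2] w 0.0855
row [0.0012 0.0007 0.0001] [ 0.0006 -0.0001 -0.0004] rows 0.03331500475021766 0.005845923939839087
blob uv 29.0 83.1 world ell [0.1964 0.3039 0.013 ] circ [213.1 288.8] r 137.5 area 16477
blob uv 293.2 46.5 world ell [0.5414 0.3383 0.013 ] circ [541.2 337.1] r 34.4 area 2541
blob uv 189.9 51.4 world ell [0.4098 0.3362 0.013 ] circ [410.1 334.9] r 34.4 area 2517
blob uv 298.7 171.6 world ell [0.5508 0.1751 0.013 ] circ [550.3 174.6] r 34.7 area 1823
blob uv 209.9 178.6 world ell [0.4238 0.1686 0.013 ] circ [424.1 168.3] r 34.7 area 1785
blob uv 455.8 196.5 world ell [0.7809 0.1313 0.013 ] circ [779.3 131.5] r 36.3 area 1021
blob uv 295.7 292.1 world ell [ 0.5489 -0.0236  0.013 ] circ [544.7 -30.9] r 109.0 area 6887
blob uv 426.7 375.4 world ell [ 0.7834 -0.2022  0.013 ] circ [ 788.4 -187.9] r 51.2 area 1051
```

View pics/w3.png

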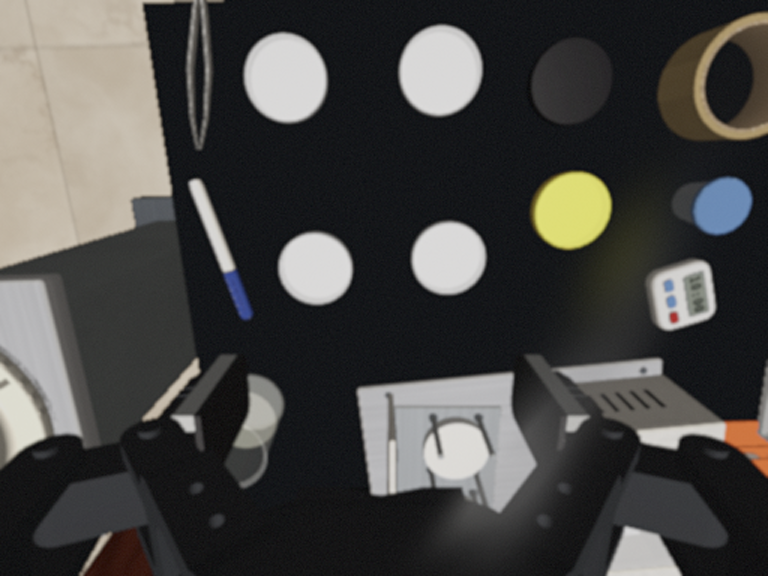

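The white dishes are at (0.5505,0.175), (0.424,0.168), (0.541,0.3375) and (0.410,0.3355), and the fitted radius matches 34.5 mm. I'll fetch the first.

```bash
python3 -c "
from h import *
go([.5505,.1747,.08],-1.74)"
```

```text
t 5.27 pos [0.4863 0.1988 0.2801] yaw -1.72 F [ 0.5 -0.3  0.2] w 0.0855
row [-0.0222  0.0648  0.2001] [ 0.0006 -0.0001  0.0003] rows 5.071769740056066 0.00516566669182165
```

>>> {"name": "arm_command", "arguments": {"commands": [[[0,-0.022,0.065,0.1,0,0,0],[0,-0.022,0.065,0.14,0,0,0],[0,-0.022,0.065,0.18,0,0,0],[0,-0.022,0.065,0.2,0,0,0],[0,-0.022,0.065,0.2,0,0,0],[0,-0.022,0.065,0.2,0,0,0],[0,-0.022,0.065,0.2,0,0,0]]]}}

```text
time: 5.85
eef_pos: [0.549, 0.1727, 0.0775]
tcp_rot: [0.718, 0.696, -0.003, -0.001]
force: [-0.6, -0.0, -0.2]
gripper_width: 0.0857
```

```bash
python3 -c "
from h import *
im=snap('wrist','w4',fx=1.5)
dishes(im)
go([.5505,.1747,-.003],-1.74)"
```

```text
blob uv 256.0 198.4 world ell [0.5505 0.1759 0.013 ] circ [550.4 175.1] r 34.2 area 6515
blob uv 86.2 211.7 world ell [0.4233 0.1694 0.013 ] circ [424.5 168.6] r 34.4 area 6239
t 5.9 pos [0.5504 0.1736 0.08  ] yaw -1.83 F [ 0.2 -0.2 -0. ] w 0.0852
row [0.0011 0.0002 0.083 ] [-0.0016  0.0007 -0.0015] rows 1.9895180644486252 0.01863334052556183
```

View pics/w4.png

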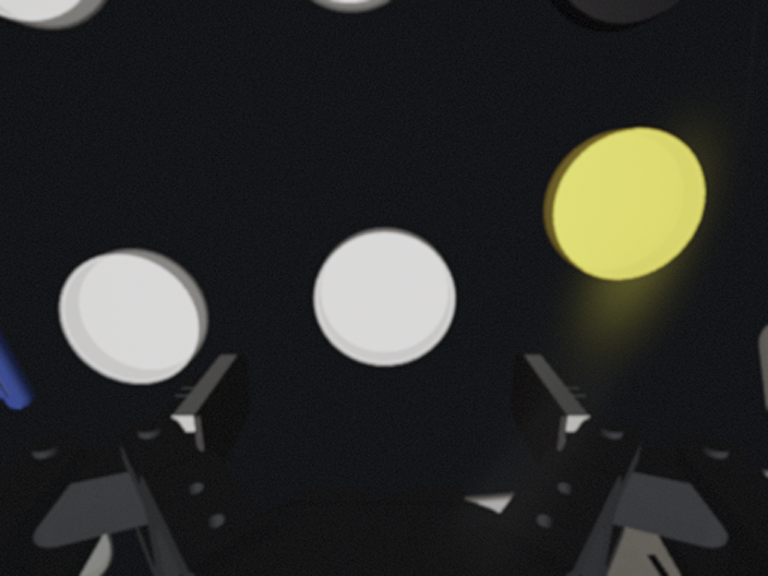

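>>> {"name": "arm_command", "arguments": {"commands": [[[0,0.001,0,0.03,-0.002,0,-0.001],[0,0.001,0,0.055,-0.002,0,-0.001],[0,0.001,0,0.07,-0.002,0,-0.001],[0,0.001,0,0.08,-0.002,0,-0.001],[0,0.001,0,0.082,-0.002,0,-0.001],[0,0.001,0,0.082,-0.002,0,-0.001]]]}}

```text
time: 6.4
eef_pos: [0.5512, 0.1748, -0.0006]
tcp_rot: [0.718, 0.696, 0.001, 0.001]
force: [0.4, 0.4, 0.3]
gripper_width: 0.0853
```

```bash
python3 -c "
from h import *
go([.5505,.1747,-.003],-1.74)"
```

```text
t 6.4 pos [ 0.5512  0.1748 -0.0006] yaw -1.77 F [0.4 0.4 0.3] w 0.0853
row [-0.0001 -0.0007  0.0024] [ 0.0021  0.0001 -0.0006] rows 0.06124997880577592 0.01777132520090016
```

>>> {"name": "arm_command", "arguments": {"commands": [[[0,0,0,0.003,0,0,0],[30,0,0,0.003,0,0,0],[50,0,0,0.003,0,0,0],[70,0,0,0.003,0,0,0],[90,0,0,0.003,0,0,0],[90,0,0,0.003,0,0,0],[90,0,0,0.003,0,0,0],[90,0,0,0.003,0,0,0]]], "grip_force": 25}}

```text
time: 7.07
eef_pos: [0.552, 0.1751, -0.0021]
tcp_rot: [0.718, 0.696, 0.001, 0.001]
force: [-0.5, -0.6, 9.8]
gripper_width: 0.0678
```

```bash
python3 -c "
from h import *
go([.5505,.1747,.1],-1.74)
im=snap('wrist','w5',fx=1.5)"
```

```text
t 7.07 pos [ 0.552   0.1751 -0.0021] yaw -1.77 F [-0.5 -0.6  9.8] w 0.0678
row [-0.0004 -0.0011 -0.1021] [ 0.0038 -0.0005 -0.0005] rows 2.4487190011658084 0.03090662597104938
```

View pics/w5.png

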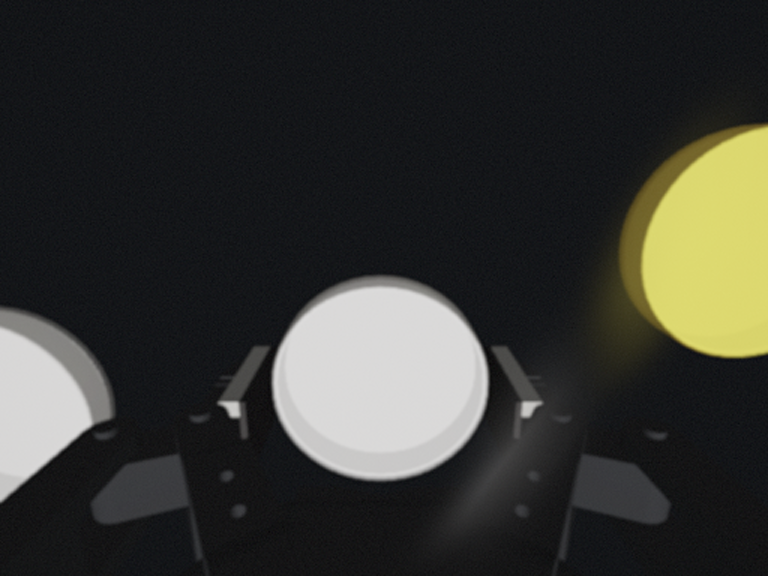

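```bash
python3 -c "
from h import *
import pickle
im=pickle.load(open('pics/w5.pkl','rb'))
dishes(im)
for u,v in ((253.3,252),(253.3,246)): print(ray(im,u,v,.012))
s=arm.state();print(s['eef_pos'])
print('proj tcp',proj(im,[.552,.1751,.012]))"
```

```text
blob uv 253.1 254.4 world ell [0.5517 0.1764 0.013 ] circ [551.7 175.3] r 34.0 area 14479
[0.55179018 0.17718195 0.012     ]
[0.55189025 0.18037576 0.012     ]
[ 0.55208409  0.17514898 -0.00208385]
proj tcp (np.float64(253.86760714519127), np.float64(255.85377761956056))
```

>>> {"name": "arm_command", "arguments": {"commands": [[[90,0,0,-0.01,0.003,0,0],[90,0,0,-0.04,0.003,0,0],[90,0,0,-0.08,0.003,0,0],[90,0,0,-0.122,0.003,0,0],[90,0,0,-0.122,0.003,0,0],[90,0,0,-0.122,0.003,0,0]]]}}

```text
time: 7.62
eef_pos: [0.5536, 0.1757, 0.1236]
tcp_rot: [0.718, 0.696, 0.003, 0.002]
force: [-0.9, -0.7, -0.9]
gripper_width: 0.0678
```

```bash
python3 -c "
from h import *
im=snap('wrist','w6',fx=1.5)
dishes(im)
s=arm.state();print(s['eef_pos'],s['force'],s['gripper_width'])
im2=snap('side','s6',crop=(100,150,400,380),fx=2)
"
```

```text
blob uv 50.9 -15.2 world ell [0.4093 0.3355 0.013 ] circ [410.1 324.7] r 32.3 area 2340
blob uv 229.3 -21.1 world ell [0.5415 0.3355 0.013 ] circ [541.  320.5] r 29.5 area 1596
blob uv 107.6 197.8 world ell [0.4234 0.1692 0.013 ] circ [424.4 168.5] r 34.4 area 4465
blob uv 253.7 284.5 world ell [0.5514 0.0752 0.013 ] circ [552.   79.8] r 93.0 area 16641
blob uv 494.6 224.0 world ell [0.7774 0.1315 0.013 ] circ [775.2 131.3] r 34.7 area 1800
[0.55222399 0.17527619 0.12158194] [-0.43535916 -0.35932238 -0.57933843] 0.06769205318043706
```

View pics/w6.png

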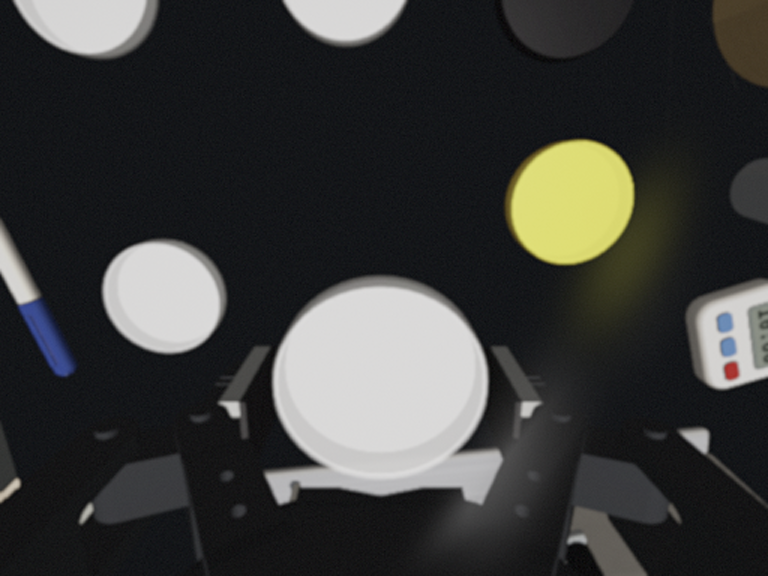

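View pics/s6.png

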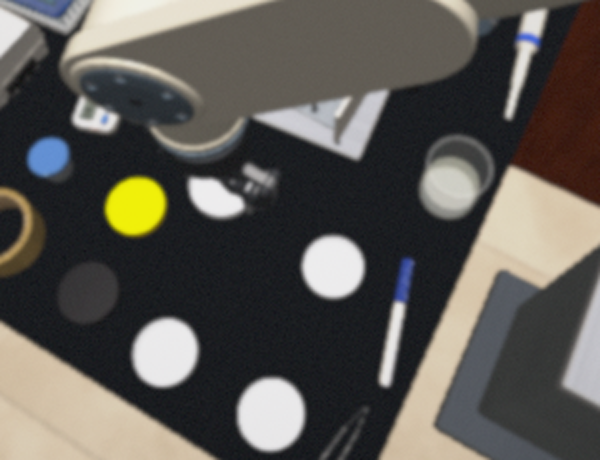

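```bash
cat >> fit2.py <<'E'
print('----')
T=tf(0)
w1p={1:[((-24,33,78),(278.5,137)),((24,33,78),(313,136.5)),((-24,-33,78),(279,183)),((24,-33,78),(313,182.5)),((-24,33,12),(275,132.5)),((24,33,12),(306,132)),((-24,-33,12),(275,174)),((24,-33,12),(306,173))],-1:[((-24,33,78),(279.5,204)),((24,33,78),(313,203)),((-24,-33,78),(278,245.5)),((24,-33,78),(311.5,245.5)),((-24,33,12),(275.5,193)),((24,33,12),(305,192))]}
for k,sl in (('L',slice(0,8)),('R',slice(8,14))):
    im=pickle.load(open('pics/w2.pkl','rb'));fit('w2'+k,T[sl],[.56,-.03,-.03])
    fit('w2top'+k,T[sl][:4],[.56,-.03,-.03])
    im=pickle.load(open('pics/w1.pkl','rb'));fit('w1'+k,w1p[1 if k=='L' else -1],[.56,-.03,-.03])
E
python3 fit2.py | sed -n '/----/,$p' | grep w
python3 -c "
from h import *
go([.5603,-.0305,.12],-1.74)"
```

```text
w2L [ 0.5602 -0.0306 -0.0292] yaw deg -1.67
w2topL [ 0.56   -0.0305 -0.0273] yaw deg -1.56
w1L [ 0.5587 -0.0302 -0.0233] yaw deg -1.34
w2R [ 0.5574 -0.1265 -0.039 ] yaw deg -2.24
w2topR [ 0.5576 -0.1266 -0.0434] yaw deg -2.49
w1R [ 0.5561 -0.1245 -0.0434] yaw deg -2.49
t 7.72 pos [0.5512 0.175  0.1201] yaw -1.77 F [-1.  -0.1 -0.3] w 0.0677
row [-2.051e-01  1.540e-02  1.000e-04] [ 0.0008 -0.0005 -0.0005] rows 4.9322023713253795 0.008982736762632287
```

>>> {"name": "arm_command", "arguments": {"commands": [[[90,-0.05,0.004,0,0,0,0],[90,-0.1,0.008,0,0,0,0],[90,-0.15,0.012,0,0,0,0],[90,-0.19,0.015,0,0,0,0],[90,-0.205,0.0155,0,0,0,0],[90,-0.205,0.0155,0,0,0,0],[90,-0.205,0.0155,0,0,0,0],[90,-0.205,0.0155,0,0,0,0]]]}}

```text
time: 8.38
eef_pos: [0.5594, -0.0303, 0.1188]
tcp_rot: [0.718, 0.696, -0.0, -0.001]
force: [0.5, 0.3, -0.9]
gripper_width: 0.0678
```

```bash
python3 -c "
from h import *
go([.5602,-.0305,.085],-1.74)
im=snap('wrist','w7',fx=1.5)
"
```

```text
t 8.38 pos [ 0.5594 -0.0303  0.1188] yaw -1.84 F [ 0.5  0.3 -0.9] w 0.0678
row [-0.0002  0.0008  0.0338] [-0.0017 -0.0009 -0.0017] rows 0.8107441643200759 0.020796803165047194
```

View pics/w7.png

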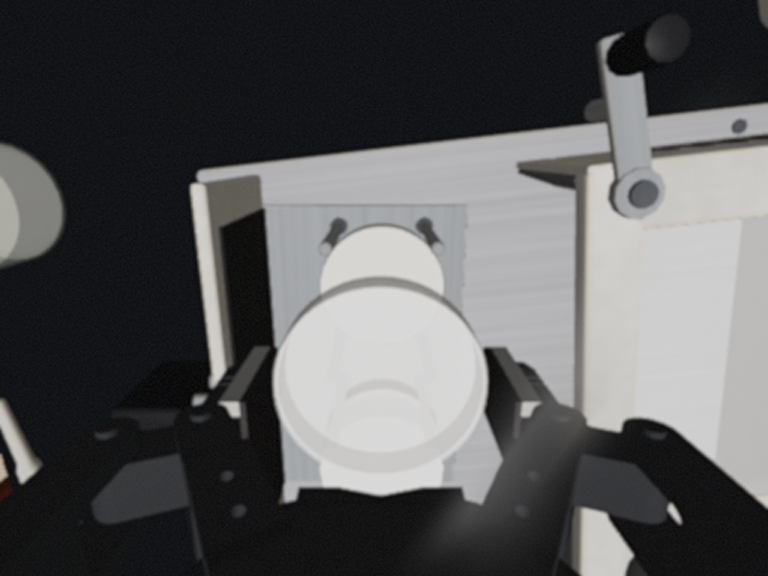

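>>> {"name": "arm_command", "arguments": {"commands": [[[90,0,0.001,0.015,0,0,0],[90,0,0.001,0.03,0,0,0],[90,0,0.001,0.04,0,0,0],[90,0,0.001,0.05,0,0,0],[90,0,0.001,0.057,0,0,0],[90,0,0.001,0.057,0,0,0],[90,0,0.001,0.057,0,0,0]]]}}

```text
time: 9.02
eef_pos: [0.5604, -0.0293, 0.0618]
tcp_rot: [0.718, 0.696, -0.0, -0.001]
force: [-0.0, 0.1, -1.7]
gripper_width: 0.0677
```

```bash
python3 -c "
from h import *
go([.5602,-.0305,.045],-1.74)
im=snap('wrist','w8',fx=1.5)
"
```

```text
t 9.02 pos [ 0.5604 -0.0293  0.0618] yaw -1.74 F [-0.   0.1 -1.7] w 0.0677
row [-0.0012 -0.0001  0.0168] [-0.002  -0.0009  0.0001] rows 0.40307728073069576 0.017837528560662633
```

View pics/w8.png

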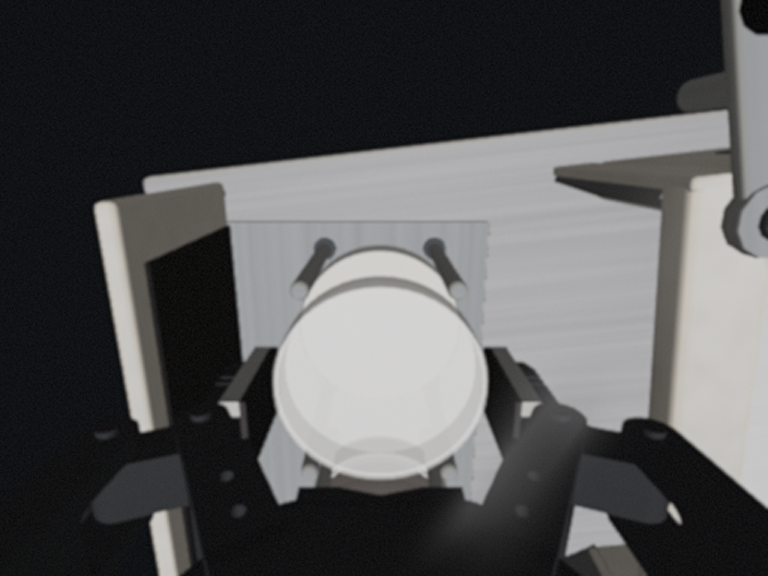

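```bash
python3 -c "
from h import *
import pickle
im=pickle.load(open('pics/w8.pkl','rb'))
for u,v in ((300,291),(457,290),(310,470),(447,470)): print(ray(im,u/1.5,v/1.5,.078))
for z,a,b in ((.078,(275,380),(486,380)),(.078,(380,287),(380,479)),(.073,(380,276),(380,479))): print(z,ray(im,a[0]/1.5,a[1]/1.5,z),ray(im,b[0]/1.5,b[1]/1.5,z))
"
```

```text
[0.53726867 0.00342066 0.078     ]
[0.58406156 0.00230621 0.078     ]
[ 0.53553375 -0.0599067   0.078     ]
[ 0.58180027 -0.06129421  0.078     ]
0.078 [ 0.52696826 -0.02580616  0.078     ] [ 0.59375959 -0.02782701  0.078     ]
0.078 [0.56115747 0.00393894 0.078     ] [ 0.55906645 -0.06424637  0.078     ]
0.073 [0.56121661 0.00595468 0.073     ] [ 0.55893475 -0.06845352  0.073     ]
```

>>> {"name": "arm_command", "arguments": {"commands": [[[90,-0.0005,0,0.004,-0.001,-0.001,0],[90,-0.0005,0,0.008,-0.001,-0.001,0],[90,-0.0005,0,0.012,-0.001,-0.001,0],[90,-0.0005,0,0.015,-0.001,-0.001,0],[90,-0.0005,0,0.015,-0.001,-0.001,0],[90,-0.0005,0,0.015,-0.001,-0.001,0]]]}}

```text
time: 9.57
eef_pos: [0.5606, -0.03, 0.047]
tcp_rot: [0.718, 0.696, -0.0, -0.0]
force: [0.3, -0.4, 0.1]
gripper_width: 0.0677
```

>>> {"name": "arm_command", "arguments": {"commands": [[[90,0.0007,-0.0005,0.003,0,0,0],[90,0.0007,-0.0005,0.006,0,0,0],[90,0.0007,-0.0005,0.009,0,0,0],[90,0.0007,-0.0005,0.011,0,0,0],[90,0.0007,-0.0005,0.011,0,0,0],[90,0.0007,-0.0005,0.011,0,0,0]]]}}

```text
time: 10.07
eef_pos: [0.56, -0.0292, 0.0358]
tcp_rot: [0.718, 0.696, -0.0, -0.0]
force: [-0.2, -0.9, -0.4]
gripper_width: 0.0679
```

>>> {"name": "arm_command", "arguments": {"commands": [[[90,0,0,0.0015,0,0,0],[90,0,0,0.003,0,0,0],[90,0,0,0.0045,0,0,0],[90,0,0,0.005,0,0,0],[90,0,0,0.005,0,0,0]]]}}

```text
time: 10.48
eef_pos: [0.5602, -0.0293, 0.0308]
tcp_rot: [0.718, 0.696, -0.0, -0.0]
force: [1.0, -0.2, -0.6]
gripper_width: 0.0677
```

>>> {"name": "arm_command", "arguments": {"commands": [[[90,0,0,0.001,0,0,0],[90,0,0,0.002,0,0,0],[90,0,0,0.003,0,0,0],[90,0,0,0.003,0,0,0]]]}}

```text
time: 10.82
eef_pos: [0.5603, -0.0293, 0.0276]
tcp_rot: [0.718, 0.696, -0.0, -0.0]
force: [1.4, -0.4, -0.8]
gripper_width: 0.0678
```

>>> {"name": "arm_command", "arguments": {"commands": [[[90,0,0,0.001,0,0,0],[90,0,0,0.002,0,0,0],[90,0,0,0.002,0,0,0]]]}}

```text
time: 11.07
eef_pos: [0.5603, -0.0293, 0.0254]
tcp_rot: [0.718, 0.696, -0.0, -0.0]
force: [1.5, 0.1, -0.1]
gripper_width: 0.068
```

>>> {"name": "arm_command", "arguments": {"commands": [[[90,0,0,0.001,0,0,0],[90,0,0,0.002,0,0,0],[90,0,0,0.002,0,0,0]]]}}

```text
time: 11.32
eef_pos: [0.5604, -0.0293, 0.0249]
tcp_rot: [0.718, 0.696, -0.0, -0.0]
force: [-6.2, 1.1, 19.5]
gripper_width: 0.0674
```

Contact at TCP z≈0.025, so the left pile is 15 mm high. I'll ease off and release.

>>> {"name": "arm_command", "arguments": {"commands": [[[90,0,0,-0.0002,0,0,0],[90,0,0,-0.0002,0,0,0]]]}}

```text
time: 11.48
eef_pos: [0.5604, -0.0293, 0.0254]
tcp_rot: [0.718, 0.696, -0.0, 0.0]
force: [1.3, -1.1, 0.7]
gripper_width: 0.0678
```

>>> {"name": "arm_command", "arguments": {"commands": [[[60,0,0,0.0003,0,0,0],[40,0,0,0.0003,0,0,0],[20,0,0,0.0003,0,0,0],[0,0,0,0.0,0,0,0],[0,0,0,0,0,0,0],[0,0,0,0,0,0,0]]]}}

```text
time: 11.98
eef_pos: [0.5605, -0.0293, 0.0254]
tcp_rot: [0.718, 0.696, -0.0, 0.0]
force: [1.6, -0.2, -0.6]
gripper_width: 0.0855
```

>>> {"name": "arm_command", "arguments": {"commands": [[[0,0,0,-0.01,0,0,0],[0,0,0,-0.04,0,0,0],[0,0,0,-0.08,0,0,0],[0,0,0,-0.12,0,0,0],[0,0,0,-0.14,0,0,0],[0,0,0,-0.14,0,0,0],[0,0,0,-0.14,0,0,0]]]}}

```text
time: 12.57
eef_pos: [0.5609, -0.0293, 0.1671]
tcp_rot: [0.718, 0.696, 0.001, 0.001]
force: [0.2, -0.1, -0.3]
gripper_width: 0.0853
```

```bash
python3 -c "
from h import *
im=snap('wrist','w9',fx=1.5)
go([.486,.2,.26],-1.74)
"
```

```text
t 12.62 pos [ 0.5599 -0.0292  0.1656] yaw -1.75 F [-0.3 -0.5  0. ] w 0.0854
row [ 0.2269 -0.0809 -0.0945] [-0.      0.0002 -0.0002] rows 6.203936914374544 0.0018330160284298796
```

View pics/w9.png

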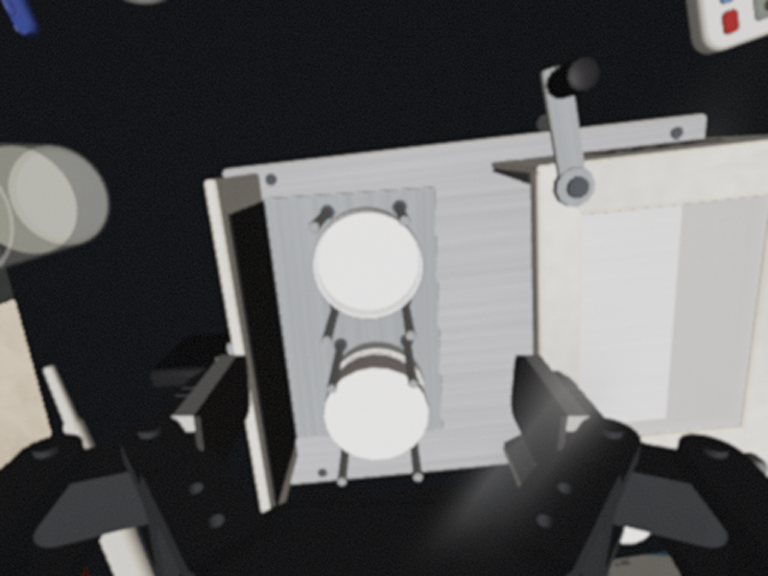

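The first dish lies in the left column, but the tray may have turned a little, so I'll refit it.

```bash
cat >> h.py <<'E'
def grid(im,n,u0,v0,u1,v1,s):
    a=im['frame'];k=cv2.resize(a[v0:v1,u0:u1],(0,0),fx=s,fy=s,interpolation=cv2.INTER_CUBIC)
    for u in range(u0,u1,20): cv2.line(k,(int((u-u0)*s),0),(int((u-u0)*s),5),(0,0,255),2);cv2.putText(k,str(u),(int((u-u0)*s),18),0,.35,(0,0,255))
    for v in range(v0,v1,20): cv2.line(k,(0,int((v-v0)*s)),(5,int((v-v0)*s)),(0,0,255),2);cv2.putText(k,str(v),(8,int((v-v0)*s)+4),0,.35,(0,0,255))
    cv2.imwrite(f'pics/{n}.png',k)
E
python3 -c "
from h import *
import pickle
im=pickle.load(open('pics/w9.pkl','rb'));grid(im,'w9b',130,100,310,345,2.4)"
```

```text
(no output)
```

View pics/w9b.png

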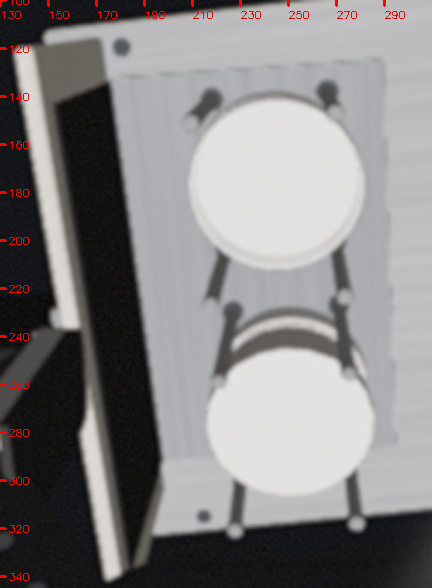

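```bash
cat > fit3.py <<'E'
exec(open('fit.py').read().split("c=47")[0])
def trayfit(pk,LT,RT,LB,RB,cc=48):
    global im
    im=pickle.load(open(f'pics/{pk}.pkl','rb'));t=[];g=[(-24,33),(24,33),(-24,-33),(24,-33)]
    for cy,z,L in ((1,78,LT),(-1,78,RT),(1,12,LB),(-1,12,RB)):
        for (sx,sy),u in zip(g,L):
            if u: t.append(((sx,cy*cc+sy,z),u))
    q=fit('tray',t,[.557,-.077,-.03])
    for n,s in (('L',1),('R',-1)): print(n,place(q,[(0,s*cc,0)])[0])
    return q
E
python3 - <<'E'
exec(open('fit3.py').read())
trayfit('w9',[(209.6,151.3),(270,146.7),(217.9,226.3),(273.3,223.8)],[(221.7,259.2),(275.4,255.8),(227.9,321.3),(278.8,317.9)],[(218.3,140.8),(266.3,137.9)],[(227.1,229.6),(271.7,226.3)])
print(ray(im,130+277/2.4,100+181/2.4,.042),ray(im,130+291/2.4,100+420/2.4,.057))
E
```

```text
tray [ 0.5543 -0.0736  0.0362] yaw deg 2.07
[[-0.4, -0.6], [0.2, -0.2], [-0.3, 1.6], [0.9, 0.5], [-0.6, 0.2], [0.4, 0.3], [0.0, 0.8], [0.2, 1.2], [0.1, -0.6], [-0.0, -0.9], [0.1, -1.1], [-0.6, -0.6]]
L [ 0.55252826 -0.02559696  0.        ]
R [ 0.55600345 -0.12153404  0.        ]
[ 0.55392449 -0.02319574  0.042     ] [ 0.55623382 -0.11924636  0.057     ]
```

The gripper knuckles pushed the front plate when I opened fully at low height, which turned the tray to yaw +2.1°. The dish is still in its column, about 2.8 mm off. From now on I'll open only part way in the tray. Next dish.

```bash
python3 -c "
from h import *
go([.43,.175,.2],2.07)
"
```

```text
t 12.62 pos [ 0.5599 -0.0292  0.1656] yaw -1.75 F [-0.3 -0.5  0. ] w 0.0854
row [ 0.2002 -0.1361 -0.0344] [-0.0001  0.0002 -0.0667] rows 5.862926685178805 0.5333834210994214
```

>>> {"name": "arm_command", "arguments": {"commands": [[[0,0.2,-0.136,-0.034,0,0,-0.067],[0,0.2,-0.136,-0.034,0,0,-0.067],[0,0.2,-0.136,-0.034,0,0,-0.067],[0,0.2,-0.136,-0.034,0,0,-0.067],[0,0.2,-0.136,-0.034,0,0,-0.067],[0,0.2,-0.136,-0.034,0,0,-0.067],[0,0.2,-0.136,-0.034,0,0,-0.067],[0,0.2,-0.136,-0.034,0,0,-0.067],[0,0.2,-0.136,-0.034,0,0,-0.067]]]}}

```text
time: 13.37
eef_pos: [0.4294, 0.1745, 0.1985]
tcp_rot: [0.694, 0.72, -0.001, -0.0]
force: [0.1, -1.1, -0.5]
gripper_width: 0.0853
```

```bash
python3 -c "
from h import *
im=snap('wrist','w10',fx=1.0);dishes(im)
im2=snap('top','t10',crop=(100,120,390,300),fx=2.5);dishes(im2)
go([.4242,.1685,.06],2.07)
"
```

```text
blob uv 239.6 5.1 world ell [0.4096 0.3362 0.013 ] circ [409.8 334.2] r 34.0 area 2562
blob uv 374.0 8.7 world ell [0.5415 0.338  0.013 ] circ [540.8 336.9] r 34.4 area 2788
blob uv 248.5 172.4 world ell [0.4237 0.1687 0.013 ] circ [423.9 168.2] r 34.5 area 2828
blob uv 307.0 298.3 world ell [0.505  0.0043 0.013 ] circ [503.3   5.1] r 56.3 area 1541
blob uv 323.3 304.9 world ell [ 0.5271 -0.005   0.013 ] circ [523.   -7.2] r 40.8 area 1024
blob uv 280.3 177.3 world ell [ 0.6335 -0.0837  0.013 ] circ [640.4 -78.8] r 208.4 area 9174
blob uv 243.9 272.5 world ell [0.3475 0.0188 0.013 ] circ [347.7  18.9] r 32.8 area 404
t 13.47 pos [0.4301 0.1739 0.1987] yaw 2.03 F [0.  0.3 0.6] w 0.0855
row [-0.005  -0.0059  0.1387] [-0.0015  0.001  -0.0007] rows 3.3318524693905847 0.015469557180257243
```

View pics/w10.png

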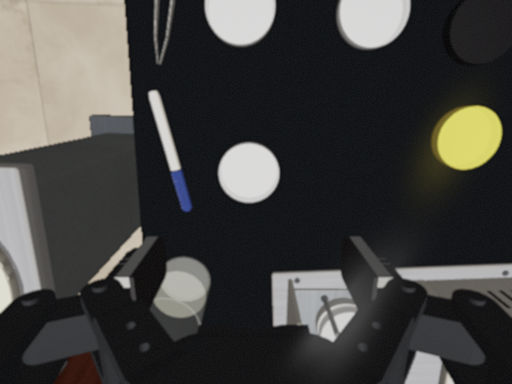

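View pics/t10.png

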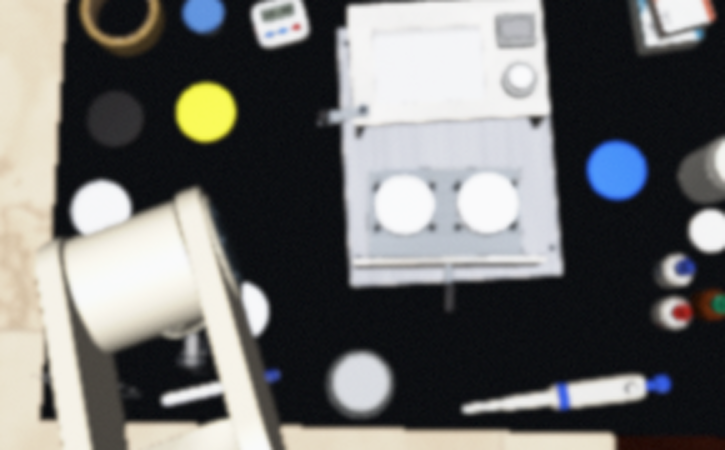

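>>> {"name": "arm_command", "arguments": {"commands": [[[0,-0.005,-0.006,0.04,-0.002,0.001,0],[0,-0.005,-0.006,0.08,-0.002,0.001,0],[0,-0.005,-0.006,0.12,-0.002,0.001,0],[0,-0.005,-0.006,0.139,-0.002,0.001,0],[0,-0.005,-0.006,0.139,-0.002,0.001,0],[0,-0.005,-0.006,0.139,-0.002,0.001,0]]]}}

```text
time: 13.97
eef_pos: [0.4237, 0.1673, 0.0589]
tcp_rot: [0.695, 0.719, -0.001, -0.001]
force: [-0.1, 1.1, 0.1]
gripper_width: 0.0853
```

```bash
python3 -c "
from h import *
im=snap('wrist','w11',fx=1.0);dishes(im)
go([.424,.1685,.0005],2.07)
"
```

```text
blob uv 253.7 208.8 world ell [0.4236 0.1694 0.013 ] circ [423.6 168.6] r 34.3 area 7681
t 14.02 pos [0.4247 0.1679 0.06  ] yaw 1.95 F [-0.9  0.6  0.3] w 0.0854
row [ 0.0006 -0.0007  0.0595] [ 0.      0.0002 -0.0022] rows 1.4281843875406908 0.017260651246230867
```

>>> {"name": "arm_command", "arguments": {"commands": [[[0,0.0005,-0.001,0.03,0,0,-0.002],[0,0.0005,-0.001,0.045,0,0,-0.002],[0,0.0005,-0.001,0.056,0,0,-0.002],[0,0.0005,-0.001,0.0595,0,0,-0.002],[20,0.0005,-0.001,0.0595,0,0,-0.002],[40,0.0005,-0.001,0.0595,0,0,-0.002],[60,0.0005,-0.001,0.0595,0,0,-0.002],[80,0.0005,-0.001,0.0595,0,0,-0.002],[90,0.0005,-0.001,0.0595,0,0,-0.002],[90,0.0005,-0.001,0.0595,0,0,-0.002],[90,0.0005,-0.001,0.0595,0,0,-0.002]]]}}

```text
time: 14.93
eef_pos: [0.4248, 0.1687, 0.0022]
tcp_rot: [0.694, 0.72, 0.001, 0.001]
force: [0.0, -1.5, 6.2]
gripper_width: 0.0678
```

```bash
python3 -c "
from h import *
go([.4242,.1685,.12],2.07)
"
```

```text
t 14.93 pos [0.4248 0.1687 0.0022] yaw 2.07 F [ 0.  -1.5  6.2] w 0.0678
row [-1.000e-04 -3.000e-04 -1.178e-01] [ 0.0024 -0.0006 -0.0001] rows 2.8253744491912594 0.019648449846969267
```

>>> {"name": "arm_command", "arguments": {"commands": [[[90,0,0,-0.01,0.002,0,0],[90,0,0,-0.04,0.002,0,0],[90,0,0,-0.08,0.002,0,0],[90,0,0,-0.118,0.002,0,0],[90,0,0,-0.118,0.002,0,0],[90,0,0,-0.118,0.002,0,0]]]}}

```text
time: 15.43
eef_pos: [0.4267, 0.1695, 0.1236]
tcp_rot: [0.694, 0.72, 0.004, 0.001]
force: [-0.6, 0.2, -1.1]
gripper_width: 0.0674
```

```bash
python3 -c "
from h import *
im=snap('wrist','w12',fx=1.5)
go([.5525,-.0256,.12],2.07)
"
```

```text
t 15.48 pos [0.4254 0.1689 0.1219] yaw 2.07 F [-0.7 -0.2 -1.2] w 0.0672
row [-0.199  0.12   0.002] [ 0.0039 -0.0018 -0.0001] rows 5.573171153378545 0.034429464884809004
```

View pics/w12.png

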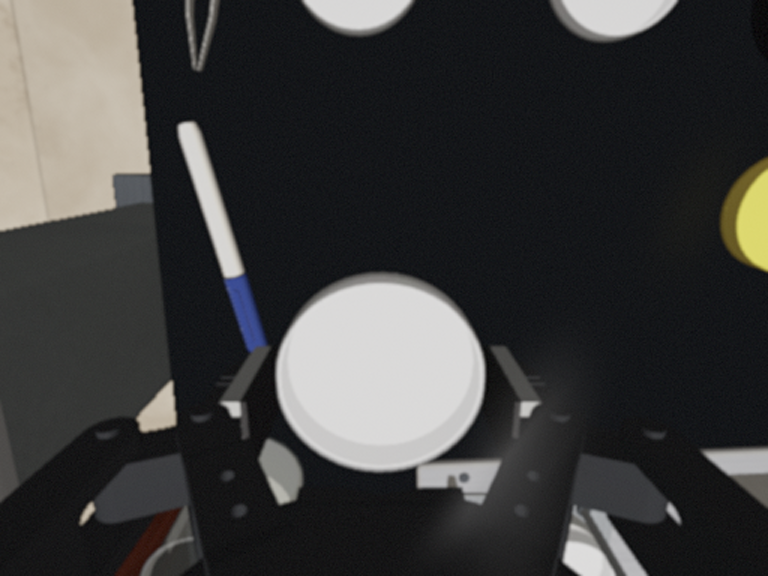

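>>> {"name": "arm_command", "arguments": {"commands": [[[90,-0.05,0.03,0,0.004,-0.002,0],[90,-0.08,0.05,0,0.004,-0.002,0],[90,-0.11,0.07,0,0.004,-0.002,0],[90,-0.14,0.09,0,0.004,-0.002,0],[90,-0.17,0.105,0,0.004,-0.002,0],[90,-0.19,0.117,0,0.004,-0.002,0],[90,-0.199,0.12,0,0.004,-0.002,0],[90,-0.199,0.12,0,0.004,-0.002,0],[90,-0.199,0.12,0,0.004,-0.002,0]]], "grip_force": 30}}

```text
time: 16.23
eef_pos: [0.5512, -0.0253, 0.121]
tcp_rot: [0.695, 0.719, -0.001, -0.001]
force: [-0.5, 0.2, 0.6]
gripper_width: 0.0668
```

```bash
python3 -c "
from h import *
go([.5525,-.0256,.08],2.07)
"
```

```text
t 16.23 pos [ 0.5512 -0.0253  0.121 ] yaw 2.01 F [-0.5  0.2  0.6] w 0.0668
row [-0.0004  0.0014  0.041 ] [-0.0025 -0.0004 -0.0011] rows 0.9828203592371475 0.022425732937205414
```

>>> {"name": "arm_command", "arguments": {"commands": [[[90,0,0.001,0.015,0,0,0],[90,0,0.001,0.03,0,0,0],[90,0,0.001,0.035,0,0,0],[90,0,0.001,0.035,0,0,0],[90,0,0.001,0.035,0,0,0]]]}}

```text
time: 16.65
eef_pos: [0.5515, -0.0243, 0.086]
tcp_rot: [0.694, 0.72, -0.001, -0.001]
force: [-0.3, 0.3, -0.2]
gripper_width: 0.0669
```

```bash
python3 -c "
from h import *
im=snap('wrist','w13',fx=1.5)
go([.5525,-.0256,.07],2.07)
"
```

```text
t 16.7 pos [ 0.552  -0.0245  0.0865] yaw 2.06 F [-0.9  0.4  0.9] w 0.067
row [-0.0011  0.0005  0.0165] [-0.0023 -0.0004 -0.0002] rows 0.39587280087218907 0.01900625911608224
```

View pics/w13.png

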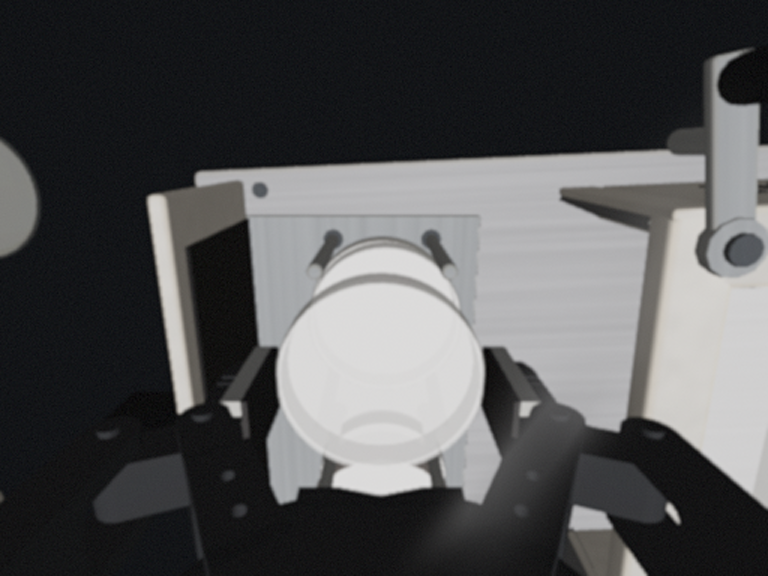

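```bash
python3 -c "
from h import *
import pickle
im=pickle.load(open('pics/w13.pkl','rb'))
a=ray(im,315/1.5,270/1.5,.078);b=ray(im,450/1.5,270/1.5,.078);print(a,b,(a+b)/2)
for z in (.08,.098): print(z,ray(im,278/1.5,372/1.5,z),ray(im,484/1.5,372/1.5,z),ray(im,381/1.5,272/1.5,z),ray(im,381/1.5,467/1.5,z))
"
```

```text
[0.52731471 0.00701597 0.078     ] [0.5745998  0.00873303 0.078     ] [0.55095725 0.0078745  0.078     ]
0.08 [ 0.51370147 -0.03203261  0.08      ] [ 0.58993208 -0.0292129   0.08      ] [0.55044833 0.00766288 0.08      ] [ 0.55335751 -0.07225728  0.08      ]
0.098 [ 0.51797758 -0.02243746  0.098     ] [ 0.58497412 -0.01995931  0.098     ] [0.55027317 0.01244958 0.098     ] [ 0.55282994 -0.05778957  0.098     ]
```

>>> {"name": "arm_command", "arguments": {"commands": [[[90,-0.0005,0,0.01,-0.002,0,0],[90,-0.0005,0,0.018,-0.002,0,0],[90,-0.0005,0,0.026,-0.002,0,0],[90,-0.0005,0,0.032,-0.002,0,0],[90,-0.0005,0,0.032,-0.002,0,0],[90,-0.0005,0,0.032,-0.002,0,0]]]}}

```text
time: 17.2
eef_pos: [0.5515, -0.0251, 0.0538]
tcp_rot: [0.694, 0.72, -0.0, -0.001]
force: [0.3, 0.2, -0.6]
gripper_width: 0.067
```

>>> {"name": "arm_command", "arguments": {"commands": [[[90,0,0,0.0015,0,0,0],[90,0,0,0.003,0,0,0],[90,0,0,0.004,0,0,0],[90,0,0,0.004,0,0,0]]]}}

```text
time: 17.53
eef_pos: [0.5515, -0.0251, 0.0498]
tcp_rot: [0.694, 0.72, -0.0, -0.001]
force: [-0.3, 0.1, -0.1]
gripper_width: 0.0671
```

>>> {"name": "arm_command", "arguments": {"commands": [[[90,0,0,0.001,0,0,0],[90,0,0,0.002,0,0,0],[90,0,0,0.002,0,0,0]]]}}

```text
time: 17.78
eef_pos: [0.5515, -0.0251, 0.0477]
tcp_rot: [0.694, 0.72, -0.0, -0.001]
force: [-1.2, 0.1, -0.3]
gripper_width: 0.0673
```

>>> {"name": "arm_command", "arguments": {"commands": [[[90,0,0,0.001,0,0,0],[90,0,0,0.001,0,0,0]]]}}

```text
time: 17.95
eef_pos: [0.5514, -0.0251, 0.0465]
tcp_rot: [0.694, 0.72, -0.0, -0.001]
force: [-0.2, -0.1, 0.8]
gripper_width: 0.0671
```

>>> {"name": "arm_command", "arguments": {"commands": [[[90,0,0,0.001,0,0,0],[90,0,0,0.001,0,0,0]]]}}

```text
time: 18.12
eef_pos: [0.5513, -0.0251, 0.0454]
tcp_rot: [0.694, 0.72, -0.001, -0.001]
force: [-0.3, 0.4, -0.5]
gripper_width: 0.0669
```

>>> {"name": "arm_command", "arguments": {"commands": [[[90,0,0,0.001,0,0,0],[90,0,0,0.001,0,0,0]]]}}

```text
time: 18.28
eef_pos: [0.5514, -0.0251, 0.0444]
tcp_rot: [0.694, 0.72, -0.0, -0.001]
force: [-0.3, 0.4, 0.6]
gripper_width: 0.067
```

>>> {"name": "arm_command", "arguments": {"commands": [[[90,0,0,0.001,0,0,0],[90,0,0,0.001,0,0,0]]]}}

```text
time: 18.45
eef_pos: [0.5514, -0.0251, 0.0443]
tcp_rot: [0.694, 0.72, -0.0, -0.001]
force: [-5.1, -0.2, 11.7]
gripper_width: 0.067
```

>>> {"name": "arm_command", "arguments": {"commands": [[[90,0,0,0.001,0,0,0],[90,0,0,0.001,0,0,0]]]}}

```text
time: 18.62
eef_pos: [0.5515, -0.0251, 0.0443]
tcp_rot: [0.694, 0.72, -0.0, -0.001]
force: [-5.1, 0.5, 14.4]
gripper_width: 0.0671
```

>>> {"name": "arm_command", "arguments": {"commands": [[[90,0,0,0.0005,0,0,0],[90,0,0,0.0005,0,0,0]]]}}

```text
time: 18.78
eef_pos: [0.5514, -0.0251, 0.0443]
tcp_rot: [0.694, 0.72, -0.0, -0.001]
force: [-3.4, -0.2, 8.7]
gripper_width: 0.0668
```

>>> {"name": "arm_command", "arguments": {"commands": [[[90,0,0,-0.0002,0,0,0],[80,0,0,-0.0001,0,0,0],[60,0,0,0,0,0,0],[40,0,0,0,0,0,0],[25,0,0,0,0,0,0],[25,0,0,0,0,0,0],[25,0,0,0,0,0,0]]]}}

```text
time: 19.37
eef_pos: [0.5513, -0.0251, 0.0442]
tcp_rot: [0.694, 0.72, -0.0, -0.001]
force: [-1.1, -0.7, -0.1]
gripper_width: 0.0769
```

```bash
python3 -c "
from h import *
im=snap('wrist','w14',fx=1.5)
"
```

```text
(no output)
```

View pics/w14.png

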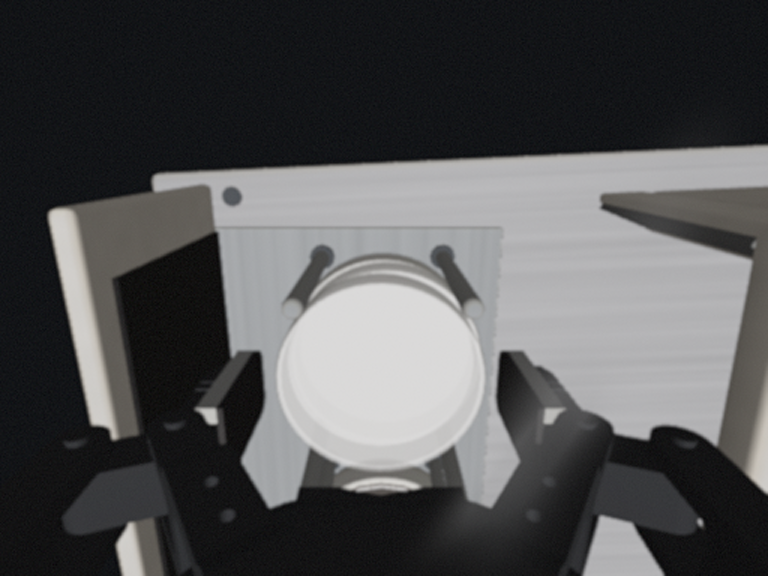

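Released inside the left column between the posts at (292,308) and (473,308). Raising to check the tray.

>>> {"name": "arm_command", "arguments": {"commands": [[[25,0,0,-0.005,0,0,0],[25,0,0,-0.02,0,0,0],[25,0,0,-0.06,0,0,0],[15,0,0,-0.1,0,0,0],[0,0,0,-0.125,0,0,0],[0,0,0,-0.125,0,0,0],[0,0,0,-0.125,0,0,0]]]}}

```text
time: 20.0
eef_pos: [0.5527, -0.0252, 0.1711]
tcp_rot: [0.694, 0.72, 0.001, 0.001]
force: [0.0, 0.3, -0.1]
gripper_width: 0.0853
```

```bash
python3 -c "
from h import *
im=snap('wrist','w15')
grid(im,'w15b',130,100,320,345,2.4)
go([.475,.28,.22],2.07)"
```

```text
t 20.05 pos [ 0.5515 -0.0251  0.1695] yaw 2.05 F [-0.2  1.1 -0. ] w 0.0854
row [ 0.3077 -0.0656 -0.0503] [-0.001  -0.0005 -0.0004] rows 7.640645262478431 0.00939974674766969
```

View pics/w15b.png

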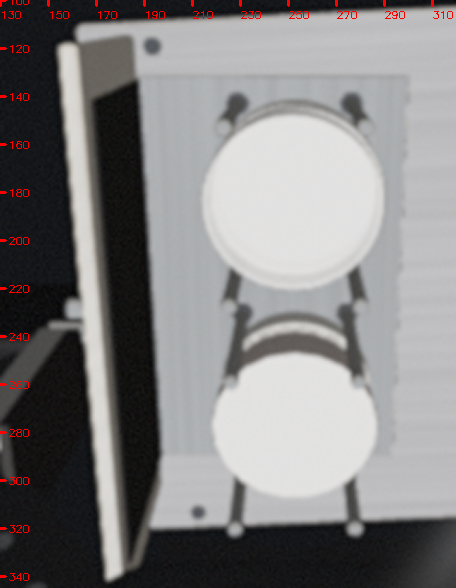

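Run:
```python
exec(open('fit3.py').read())
trayfit('w15',[(223.3,152.9),(281.7,152.9),(225.8,228.3),(280,227.9)],[(226.3,259.2),(279.6,259.2),(227.9,320.8),(277.5,320.8)],[(228.8,142.5),(276.7,142.5)],[(231.3,230.4),(274.2,230.4)])
print(ray(im,130+293/2.4,100+198/2.4,.057),ray(im,130+294/2.4,100+424/2.4,.057))
```

```text
tray [ 0.554  -0.0737  0.0353] yaw deg 2.02
[[-0.5, -0.2], [1.0, -0.2], [-0.8, 0.4], [0.6, 0.7], [-0.4, 0.5], [0.1, 0.4], [-0.2, 0.7], [0.5, 0.5], [0.2, -0.5], [-0.4, -0.5], [-0.3, -1.3], [0.2, -1.3]]
L [ 0.55234208 -0.02569319  0.        ]
R [ 0.55573174 -0.12163333  0.        ]
[ 0.55165103 -0.02312386  0.057     ] [ 0.55536043 -0.11954049  0.057     ]
```

>>> {"name": "arm_command", "arguments": {"commands": [[[0,0.308,-0.066,-0.05,0,0,0],[0,0.308,-0.066,-0.05,0,0,0],[0,0.308,-0.066,-0.05,0,0,0],[0,0.308,-0.066,-0.05,0,0,0],[0,0.308,-0.066,-0.05,0,0,0],[0,0.308,-0.066,-0.05,0,0,0],[0,0.308,-0.066,-0.05,0,0,0],[0,0.308,-0.066,-0.05,0,0,0],[0,0.308,-0.066,-0.05,0,0,0],[0,0.308,-0.066,-0.05,0,0,0]]]}}

```text
time: 20.88
eef_pos: [0.4734, 0.2812, 0.2181]
tcp_rot: [0.693, 0.721, -0.002, -0.001]
force: [-0.6, -0.5, -0.5]
gripper_width: 0.0855
```

```bash
python3 -c "
from h import *
im=snap('wrist','w16');dishes(im)
im=snap('top','t16',crop=(100,120,390,300),fx=2.5)
go([.541,.3375,.06],2.07)"
```

```text
blob uv 199.9 114.7 world ell [0.4096 0.3362 0.013 ] circ [410.  335.4] r 34.6 area 2987
blob uv 315.3 117.4 world ell [0.5415 0.3382 0.013 ] circ [541.  337.2] r 34.6 area 2971
blob uv 479.4 280.4 world ell [0.7823 0.1341 0.013 ] circ [779.1 131.6] r 37.0 area 846
t 20.98 pos [0.4739 0.2794 0.2182] yaw 2.06 F [-0.2  0.1 -0.6] w 0.0852
row [0.0558 0.0697 0.1579] [-0.0034  0.0012 -0.0001] rows 4.3496547721733165 0.029049240039546384
```

View pics/w16.png

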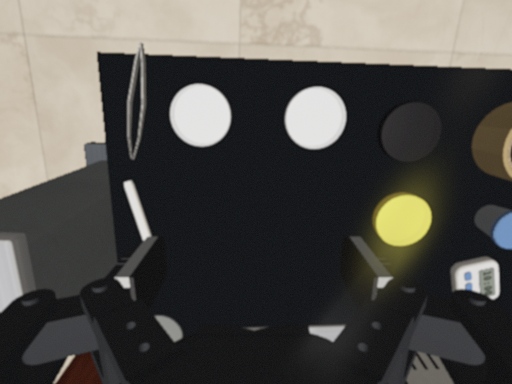

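>>> {"name": "arm_command", "arguments": {"commands": [[[0,0.03,0.035,0.03,-0.003,0.001,0],[0,0.056,0.07,0.06,-0.003,0.001,0],[0,0.056,0.07,0.1,-0.003,0.001,0],[0,0.056,0.07,0.14,-0.003,0.001,0],[0,0.056,0.07,0.158,-0.003,0.001,0],[0,0.056,0.07,0.158,-0.003,0.001,0],[0,0.056,0.07,0.158,-0.003,0.001,0]]]}}

```text
time: 21.57
eef_pos: [0.5402, 0.3354, 0.058]
tcp_rot: [0.695, 0.719, -0.003, -0.001]
force: [0.1, 0.4, 1.5]
gripper_width: 0.0854
```

```bash
python3 -c "
from h import *
im=snap('wrist','w17');dishes(im)
go([.541,.3375,.0],2.02)"
```

```text
blob uv 58.8 203.6 world ell [0.409  0.3368 0.013 ] circ [410.4 335.9] r 34.3 area 7777
blob uv 255.3 207.4 world ell [0.541  0.3388 0.013 ] circ [541.  337.9] r 34.2 area 7734
t 21.62 pos [0.5417 0.3366 0.0602] yaw 1.99 F [0.4 0.5 0.5] w 0.0852
row [ 0.001  -0.0005  0.0602] [-0.0013  0.0008 -0.0006] rows 1.4446629497835815 0.012913218003910983
```

>>> {"name": "arm_command", "arguments": {"commands": [[[0,0.001,-0.001,0.03,-0.001,0.001,0],[0,0.001,-0.001,0.045,-0.001,0.001,0],[0,0.001,-0.001,0.056,-0.001,0.001,0],[0,0.001,-0.001,0.059,-0.001,0.001,0],[20,0.001,-0.001,0.059,-0.001,0.001,0],[40,0.001,-0.001,0.059,-0.001,0.001,0],[60,0.001,-0.001,0.059,-0.001,0.001,0],[80,0.001,-0.001,0.059,-0.001,0.001,0],[90,0.001,-0.001,0.059,-0.001,0.001,0],[90,0.001,-0.001,0.059,-0.001,0.001,0],[90,0.001,-0.001,0.059,-0.001,0.001,0]]]}}

```text
time: 22.53
eef_pos: [0.5415, 0.338, 0.0034]
tcp_rot: [0.695, 0.719, 0.001, 0.0]
force: [-0.1, -1.2, 6.3]
gripper_width: 0.0667
```

```bash
python3 -c "
from h import *
go([.541,.3375,.12],2.02)"
```

```text
t 22.53 pos [0.5415 0.338  0.0034] yaw 1.99 F [-0.1 -1.2  6.3] w 0.0667
row [-0.0003 -0.0004 -0.1166] [ 0.0018 -0.0013 -0.0005] rows 2.79704713938874 0.01805636755117612
```

>>> {"name": "arm_command", "arguments": {"commands": [[[90,0,0,-0.01,0.002,-0.001,0],[90,0,0,-0.04,0.002,-0.001,0],[90,0,0,-0.08,0.002,-0.001,0],[90,0,0,-0.12,0.002,-0.001,0],[90,0,0,-0.12,0.002,-0.001,0],[90,0,0,-0.12,0.002,-0.001,0]]]}}

```text
time: 23.03
eef_pos: [0.5435, 0.3392, 0.1281]
tcp_rot: [0.695, 0.719, 0.004, 0.001]
force: [0.0, 0.2, -0.4]
gripper_width: 0.0669
```

```bash
python3 -c "
from h import *
im=snap('wrist','w18',fx=1.5)
go([.5523,-.0256,.123],2.02)"
```

```text
t 23.08 pos [0.5422 0.3384 0.1258] yaw 1.99 F [ 0.1  0.5 -0.5] w 0.0671
row [-0.3641 -0.0026  0.002 ] [ 0.003  -0.0021 -0.0005] rows 8.732504588003346 0.029284540872661025
```

View pics/w18.png

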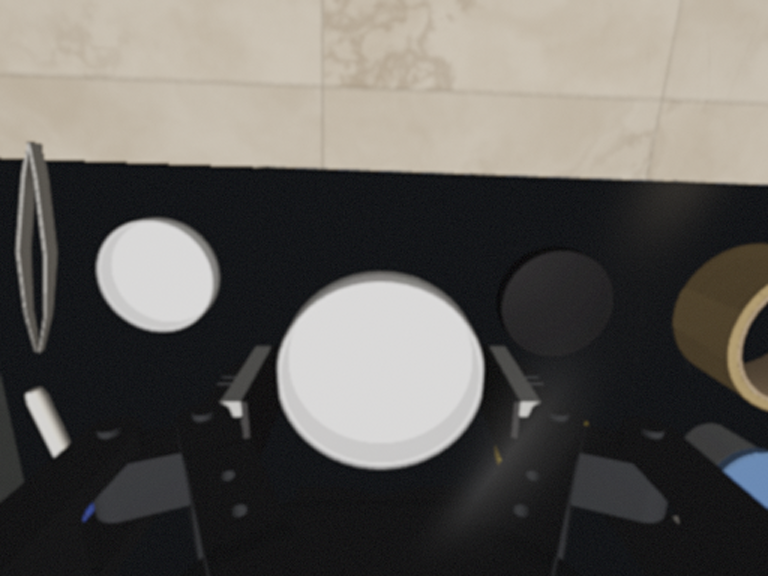

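>>> {"name": "arm_command", "arguments": {"commands": [[[90,-0.04,0,0,0.003,-0.002,0],[90,-0.08,0,0,0.003,-0.002,0],[90,-0.12,-0.001,0,0.003,-0.002,0],[90,-0.16,-0.001,0,0.003,-0.002,0],[90,-0.2,-0.001,0,0.003,-0.002,0],[90,-0.24,-0.002,0,0.003,-0.002,0],[90,-0.28,-0.002,0,0.003,-0.002,0],[90,-0.32,-0.002,0,0.003,-0.002,0],[90,-0.35,-0.0025,0,0.003,-0.002,0],[90,-0.364,-0.0025,0,0.003,-0.002,0],[90,-0.364,-0.0025,0,0.003,-0.002,0],[90,-0.364,-0.0025,0,0.003,-0.002,0]]]}}

```text
time: 24.08
eef_pos: [0.5516, -0.026, 0.1242]
tcp_rot: [0.695, 0.719, -0.0, -0.001]
force: [-0.3, 0.2, -0.3]
gripper_width: 0.0672
```

```bash
python3 -c "
from h import *
go([.5520,-.0253,.088],2.02)"
```

```text
t 24.08 pos [ 0.5516 -0.026   0.1242] yaw 1.88 F [-0.3  0.2 -0.3] w 0.0672
row [0.0007 0.0005 0.0362] [-0.0018 -0.0005 -0.0025] rows 0.8681547749052562 0.024953676452741234
```

>>> {"name": "arm_command", "arguments": {"commands": [[[90,0.001,0,0.015,0,0,-0.002],[90,0.001,0,0.03,0,0,-0.002],[90,0.001,0,0.038,0,0,-0.002],[90,0.001,0,0.038,0,0,-0.002],[90,0.001,0,0.038,0,0,-0.002]]]}}

```text
time: 24.5
eef_pos: [0.551, -0.024, 0.0858]
tcp_rot: [0.694, 0.72, -0.001, -0.001]
force: [0.5, -0.9, -0.6]
gripper_width: 0.0668
```

```bash
python3 -c "
from h import *
im=snap('wrist','w19',fx=1.5)
go([.552,-.0253,.07],2.02)
"
```

```text
t 24.55 pos [ 0.5516 -0.0243  0.0864] yaw 2.04 F [ 0.9 -0.2  0.1] w 0.0674
row [-0.0011  0.0004  0.0164] [-0.002  -0.0006  0.0004] rows 0.3935567291701208 0.01678986417772588
```

View pics/w19.png

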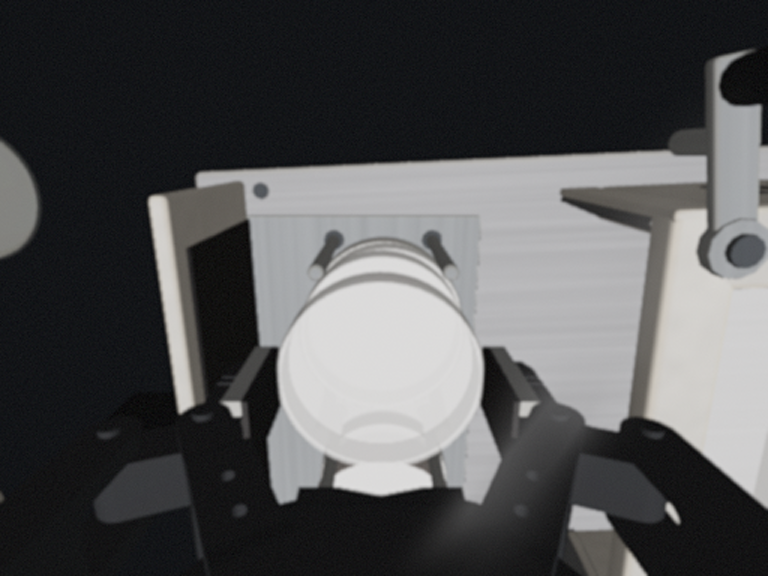

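>>> {"name": "arm_command", "arguments": {"commands": [[[90,-0.0008,0,0.008,-0.002,0,0],[90,-0.0008,0,0.014,-0.002,0,0],[90,-0.0008,0,0.019,-0.002,0,0],[90,-0.0008,0,0.02,-0.002,0,0],[90,-0.0008,0,0.02,-0.002,0,0]]]}}

```text
time: 24.97
eef_pos: [0.5511, -0.0251, 0.0658]
tcp_rot: [0.694, 0.72, -0.0, -0.001]
force: [-0.3, -0.3, -0.7]
gripper_width: 0.0669
```

>>> {"name": "arm_command", "arguments": {"commands": [[[90,0,0,0.001,0,0,0],[90,0,0,0.002,0,0,0],[90,0,0,0.002,0,0,0]]]}}

```text
time: 25.22
eef_pos: [0.5511, -0.0251, 0.0638]
tcp_rot: [0.694, 0.72, -0.0, -0.001]
force: [0.5, 0.6, 0.2]
gripper_width: 0.0669
```

>>> {"name": "arm_command", "arguments": {"commands": [[[90,0,0,0.001,0,0,0],[90,0,0,0.001,0,0,0]]]}}

```text
time: 25.38
eef_pos: [0.5512, -0.0251, 0.0628]
tcp_rot: [0.694, 0.72, -0.0, -0.001]
force: [-0.1, 0.6, -0.7]
gripper_width: 0.067
```

>>> {"name": "arm_command", "arguments": {"commands": [[[90,0,0,0.001,0,0,0],[90,0,0,0.001,0,0,0]]]}}

```text
time: 25.55
eef_pos: [0.5511, -0.0251, 0.0617]
tcp_rot: [0.694, 0.72, -0.0, -0.001]
force: [-0.4, 0.3, -0.2]
gripper_width: 0.0668
```

>>> {"name": "arm_command", "arguments": {"commands": [[[90,0,0,0.001,0,0,0],[90,0,0,0.001,0,0,0]]]}}

```text
time: 25.72
eef_pos: [0.551, -0.0251, 0.0605]
tcp_rot: [0.694, 0.72, -0.0, -0.001]
force: [-0.3, 0.4, -0.5]
gripper_width: 0.0669
```

>>> {"name": "arm_command", "arguments": {"commands": [[[90,0,0,0.0008,0,0,0],[90,0,0,0.0008,0,0,0]]]}}

```text
time: 25.88
eef_pos: [0.5512, -0.0251, 0.0604]
tcp_rot: [0.694, 0.72, -0.0, -0.001]
force: [-2.0, 1.8, 7.6]
gripper_width: 0.0668
```

>>> {"name": "arm_command", "arguments": {"commands": [[[90,0,0,0.0008,0,0,0],[90,0,0,0.0008,0,0,0]]]}}

```text
time: 26.05
eef_pos: [0.5511, -0.0251, 0.0603]
tcp_rot: [0.694, 0.72, -0.0, -0.001]
force: [-3.2, -0.6, 10.9]
gripper_width: 0.0669
```

Contact at TCP 0.0604, as expected. Releasing.

>>> {"name": "arm_command", "arguments": {"commands": [[[90,0,0,-0.0002,0,0,0],[80,0,0,-0.0001,0,0,0],[60,0,0,0,0,0,0],[40,0,0,0,0,0,0],[25,0,0,0,0,0,0],[25,0,0,0,0,0,0],[25,0,0,0,0,0,0]]]}}

```text
time: 26.63
eef_pos: [0.5511, -0.0251, 0.0602]
tcp_rot: [0.694, 0.72, -0.0, -0.001]
force: [0.1, 0.4, 1.0]
gripper_width: 0.0773
```

>>> {"name": "arm_command", "arguments": {"commands": [[[25,0,0,-0.005,0,0,0],[25,0,0,-0.02,0,0,0],[25,0,0,-0.06,0,0,0],[15,0,0,-0.1,0,0,0],[0,0,0,-0.11,0,0,0],[0,0,0,-0.11,0,0,0],[0,0,0,-0.11,0,0,0]]]}}

```text
time: 27.22
eef_pos: [0.5515, -0.0252, 0.1708]
tcp_rot: [0.694, 0.72, 0.0, -0.0]
force: [-0.6, 0.7, -0.1]
gripper_width: 0.0855
```

```bash
python3 -c "
from h import *
im=snap('wrist','w20')
grid(im,'w20b',130,100,320,345,2.4)
go([.41,.3,.2],2.02)"
```

```text
t 27.27 pos [ 0.5506 -0.0252  0.1696] yaw 2.03 F [-0.8  0.1 -0.8] w 0.0853
row [ 0.33   -0.1291 -0.0299] [-0.002  -0.0007  0.0002] rows 8.527213750812285 0.01693838249166681
```

View pics/w20b.png

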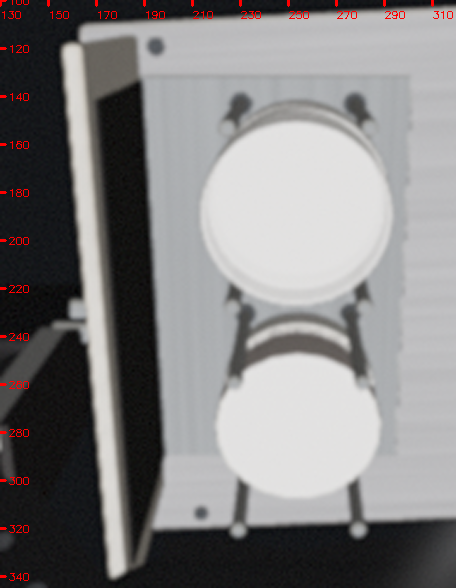

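Three dishes are in the left column, the top one at about z=0.072, below the posts. Now the last dish, for the right column.

>>> {"name": "arm_command", "arguments": {"commands": [[[0,0.33,-0.129,-0.03,-0.002,-0.001,0],[0,0.33,-0.129,-0.03,-0.002,-0.001,0],[0,0.33,-0.129,-0.03,-0.002,-0.001,0],[0,0.33,-0.129,-0.03,-0.002,-0.001,0],[0,0.33,-0.129,-0.03,-0.002,-0.001,0],[0,0.33,-0.129,-0.03,-0.002,-0.001,0],[0,0.33,-0.129,-0.03,-0.002,-0.001,0],[0,0.33,-0.129,-0.03,-0.002,-0.001,0],[0,0.33,-0.129,-0.03,-0.002,-0.001,0],[0,0.33,-0.129,-0.03,-0.002,-0.001,0],[0,0.33,-0.129,-0.03,-0.002,-0.001,0]]]}}

```text
time: 28.18
eef_pos: [0.4087, 0.3004, 0.1984]
tcp_rot: [0.693, 0.721, -0.002, -0.0]
force: [0.4, -0.1, -0.2]
gripper_width: 0.0852
```

```bash
python3 -c "
from h import *
im=snap('wrist','w21');dishes(im)
go([.41,.3355,.06],2.02)"
```

```text
blob uv 255.8 135.7 world ell [0.4097 0.3361 0.013 ] circ [409.7 335.3] r 34.6 area 3186
t 28.23 pos [0.4091 0.2996 0.1985] yaw 2.12 F [-0.4 -0.6 -0.4] w 0.0856
row [0.0362 0.0025 0.1384] [-0.0023  0.0022  0.0017] rows 3.431807583506827 0.028779209949471484
```

View pics/w21.png

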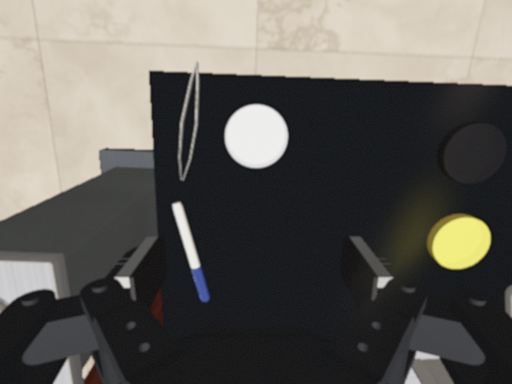

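>>> {"name": "arm_command", "arguments": {"commands": [[[10,0.037,0.002,0.04,-0.002,0.002,0.002],[10,0.037,0.002,0.08,-0.002,0.002,0.002],[10,0.037,0.002,0.12,-0.002,0.002,0.002],[10,0.037,0.002,0.138,-0.002,0.002,0.002],[10,0.037,0.002,0.138,-0.002,0.002,0.002],[10,0.037,0.002,0.138,-0.002,0.002,0.002]]]}}

```text
time: 28.73
eef_pos: [0.4089, 0.3343, 0.0591]
tcp_rot: [0.695, 0.719, -0.002, -0.0]
force: [0.9, 0.5, 0.1]
gripper_width: 0.0824
```

```bash
python3 -c "
from h import *
im=snap('wrist','w22');dishes(im)
go([.4097,.3358,.001],2.02)"
```

```text
blob uv 255.0 208.1 world ell [0.4096 0.3367 0.013 ] circ [409.6 335.8] r 34.5 area 7740
t 28.78 pos [0.41   0.3354 0.0607] yaw 1.93 F [ 0.4  0.1 -0.4] w 0.082
row [ 0.0004 -0.0002  0.0597] [-0.001   0.0009 -0.0016] rows 1.432316468291572 0.01676927660508094
```

View pics/w22.png

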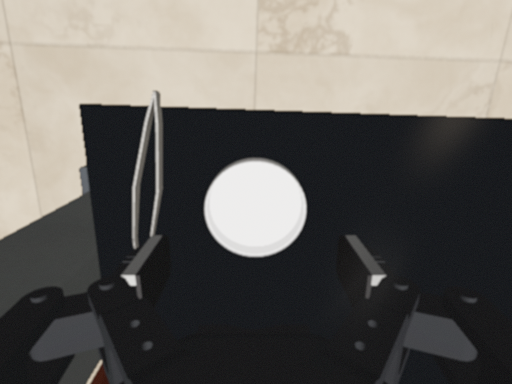

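>>> {"name": "arm_command", "arguments": {"commands": [[[10,0.0005,-0.0005,0.03,-0.001,0.001,-0.002],[10,0.0005,-0.0005,0.045,-0.001,0.001,-0.002],[10,0.0005,-0.0005,0.056,-0.001,0.001,-0.002],[10,0.0005,-0.0005,0.0595,-0.001,0.001,-0.002],[20,0.0005,-0.0005,0.0595,-0.001,0.001,-0.002],[40,0.0005,-0.0005,0.0595,-0.001,0.001,-0.002],[60,0.0005,-0.0005,0.0595,-0.001,0.001,-0.002],[80,0.0005,-0.0005,0.0595,-0.001,0.001,-0.002],[90,0.0005,-0.0005,0.0595,-0.001,0.001,-0.002],[90,0.0005,-0.0005,0.0595,-0.001,0.001,-0.002],[90,0.0005,-0.0005,0.0595,-0.001,0.001,-0.002]]]}}

```text
time: 29.7
eef_pos: [0.4103, 0.3364, 0.0029]
tcp_rot: [0.694, 0.72, 0.001, 0.0]
force: [-0.0, -1.4, 6.5]
gripper_width: 0.0672
```

```bash
python3 -c "
from h import *
go([.4097,.3358,.125],2.02)"
```

```text
t 29.7 pos [0.4103 0.3364 0.0029] yaw 2.05 F [-0.  -1.4  6.5] w 0.0672
row [-0.0004 -0.0004 -0.1221] [ 0.0017 -0.0012  0.0005] rows 2.927358693422152 0.017370472225349678
```

>>> {"name": "arm_command", "arguments": {"commands": [[[90,0,0,-0.01,0.002,-0.001,0],[90,0,0,-0.04,0.002,-0.001,0],[90,0,0,-0.08,0.002,-0.001,0],[90,0,0,-0.122,0.002,-0.001,0],[90,0,0,-0.122,0.002,-0.001,0],[90,0,0,-0.122,0.002,-0.001,0]]]}}

```text
time: 30.2
eef_pos: [0.4119, 0.3378, 0.1291]
tcp_rot: [0.694, 0.72, 0.004, 0.0]
force: [-0.2, 0.7, -0.4]
gripper_width: 0.067
```

```bash
python3 -c "
from h import *
im=snap('wrist','w23',fx=1.)
go([.5555,-.1212,.127],2.02)"
```

```text
t 30.25 pos [0.4107 0.3368 0.127 ] yaw 2.05 F [-1.1  0.1 -1. ] w 0.0674
row [-0.4629  0.1283 -0.0008] [ 0.0025 -0.0024  0.0006] rows 11.518877204904621 0.028336338433449054
```

View pics/w23.png

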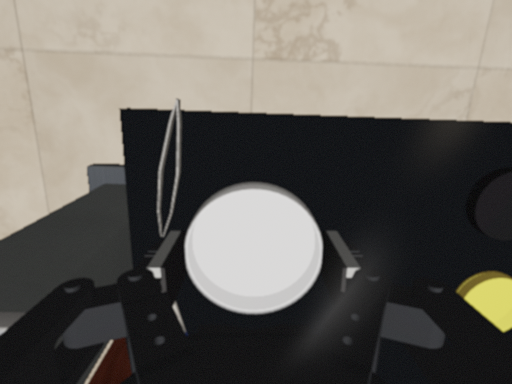

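>>> {"name": "arm_command", "arguments": {"commands": [[[90,-0.04,0.02,-0.02,0.003,-0.002,0],[90,-0.08,0.04,-0.03,0.003,-0.002,0],[90,-0.115,0.06,-0.03,0.003,-0.002,0],[90,-0.15,0.08,-0.03,0.003,-0.002,0],[90,-0.185,0.1,-0.03,0.003,-0.002,0],[90,-0.22,0.115,-0.03,0.003,-0.002,0],[90,-0.26,0.128,-0.03,0.003,-0.002,0],[90,-0.3,0.128,-0.03,0.003,-0.002,0],[90,-0.34,0.128,-0.03,0.003,-0.002,0],[90,-0.38,0.128,-0.03,0.003,-0.002,0],[90,-0.42,0.128,-0.03,0.003,-0.002,0],[90,-0.45,0.128,-0.03,0.003,-0.002,0]]]}}

```text
time: 31.25
eef_pos: [0.5534, -0.1112, 0.155]
tcp_rot: [0.695, 0.719, -0.001, -0.001]
force: [0.4, 0.1, 1.2]
gripper_width: 0.0669
```

```bash
python3 -c "
from h import *
go([.5555,-.1212,.105],2.02)"
```

```text
t 31.25 pos [ 0.5534 -0.1112  0.155 ] yaw 2.0 F [0.4 0.1 1.2] w 0.0669
row [-0.0101  0.0019  0.05  ] [-0.0029 -0.0006 -0.0003] rows 1.224462150991247 0.024082493849477412
```

>>> {"name": "arm_command", "arguments": {"commands": [[[90,-0.01,0.002,0.01,0,0,0],[90,-0.01,0.002,0.03,0,0,0],[90,-0.01,0.002,0.05,0,0,0],[90,-0.01,0.002,0.055,0,0,0],[90,-0.01,0.002,0.055,0,0,0],[90,-0.01,0.002,0.055,0,0,0]]]}}

```text
time: 31.75
eef_pos: [0.5552, -0.1204, 0.0995]
tcp_rot: [0.694, 0.72, -0.001, -0.002]
force: [-0.4, -0.7, 0.4]
gripper_width: 0.0671
```

```bash
python3 -c "
from h import *
im=snap('wrist','w24',fx=1.5)
go([.5555,-.1212,.085],2.02)"
```

```text
t 31.8 pos [ 0.5558 -0.1206  0.1003] yaw 2.04 F [0.1 0.4 0.5] w 0.0668
row [-0.0006 -0.0003  0.0153] [-0.003  -0.0007  0.0003] rows 0.36690725024619936 0.024551052400287654
```

View pics/w24.png

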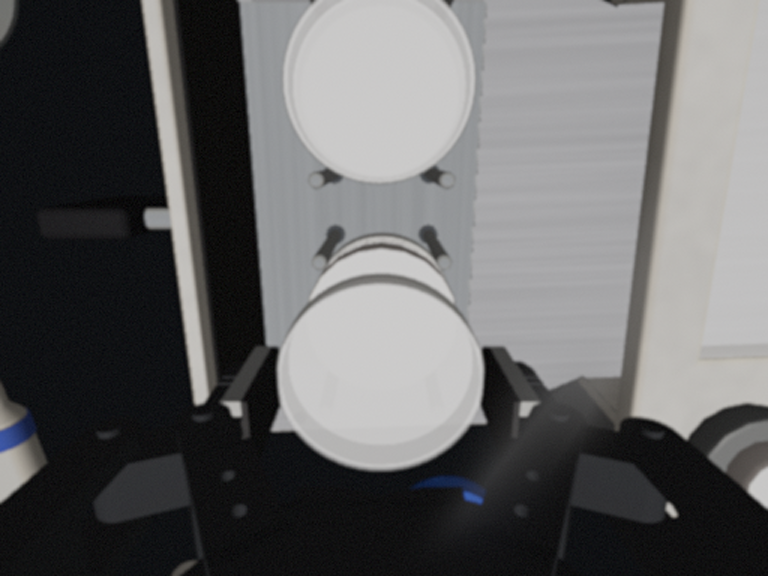

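```bash
python3 -c "
from h import *
import pickle
im=pickle.load(open('pics/w24.pkl','rb'))
a=ray(im,321/1.5,262/1.5,.078);b=ray(im,444/1.5,260/1.5,.078);m=(a+b)/2;print(m, m[0]+.033*.0353, m[1]-.033)
a=ray(im,317/1.5,180/1.5,.078);b=ray(im,446/1.5,180/1.5,.078);m=(a+b)/2;print(m[0]+.063*.0353,m[1]-.063)
print(ray(im,87/1.5,222/1.5,.081))"
```

```text
[ 0.55470272 -0.08823301  0.078     ] 0.5558676228270784 -0.12123301388086097
0.5554782500751213 -0.12122723004370994
[ 0.44647231 -0.0767829   0.081     ]
```

>>> {"name": "arm_command", "arguments": {"commands": [[[90,0,0,0.01,-0.003,0,0],[90,0,0,0.018,-0.003,0,0],[90,0,0,0.026,-0.003,0,0],[90,0,0,0.032,-0.003,0,0],[90,0,0,0.032,-0.003,0,0],[90,0,0,0.032,-0.003,0,0]]]}}

```text
time: 32.3
eef_pos: [0.5554, -0.1205, 0.0677]
tcp_rot: [0.694, 0.72, -0.0, -0.001]
force: [0.1, 0.0, -0.8]
gripper_width: 0.0668
```

>>> {"name": "arm_command", "arguments": {"commands": [[[90,0,0,0.0015,0,0,0],[90,0,0,0.003,0,0,0],[90,0,0,0.003,0,0,0]]]}}

```text
time: 32.55
eef_pos: [0.5553, -0.1205, 0.0647]
tcp_rot: [0.694, 0.72, -0.0, -0.001]
force: [0.6, 0.7, -0.5]
gripper_width: 0.0671
```

>>> {"name": "arm_command", "arguments": {"commands": [[[90,0,0,0.001,0,0,0],[90,0,0,0.002,0,0,0],[90,0,0,0.002,0,0,0]]]}}

```text
time: 32.8
eef_pos: [0.5553, -0.1205, 0.0626]
tcp_rot: [0.694, 0.72, -0.0, -0.001]
force: [-0.5, -0.3, 0.1]
gripper_width: 0.067
```

>>> {"name": "arm_command", "arguments": {"commands": [[[90,0,0,0.001,0,0,0],[90,0,0,0.001,0,0,0]]]}}

```text
time: 32.97
eef_pos: [0.5552, -0.1205, 0.0615]
tcp_rot: [0.694, 0.72, -0.0, -0.001]
force: [-0.8, -0.9, 0.3]
gripper_width: 0.0669
```

>>> {"name": "arm_command", "arguments": {"commands": [[[90,0,0,0.001,0,0,0],[90,0,0,0.001,0,0,0]]]}}

```text
time: 33.13
eef_pos: [0.5552, -0.1204, 0.0603]
tcp_rot: [0.694, 0.72, -0.0, -0.001]
force: [0.1, -0.7, -0.9]
gripper_width: 0.0671
```

>>> {"name": "arm_command", "arguments": {"commands": [[[90,0,0,0.001,0,0,0],[90,0,0,0.001,0,0,0]]]}}

```text
time: 33.3
eef_pos: [0.5551, -0.1204, 0.0592]
tcp_rot: [0.694, 0.72, -0.0, -0.001]
force: [-0.6, -0.1, -0.3]
gripper_width: 0.067
```

>>> {"name": "arm_command", "arguments": {"commands": [[[90,0,0,0.001,0,0,0],[90,0,0,0.001,0,0,0]]]}}

```text
time: 33.47
eef_pos: [0.5551, -0.1204, 0.058]
tcp_rot: [0.694, 0.72, -0.0, -0.001]
force: [0.1, -0.0, 0.1]
gripper_width: 0.0672
```

>>> {"name": "arm_command", "arguments": {"commands": [[[90,0,0,0.001,0,0,0],[90,0,0,0.001,0,0,0]]]}}

```text
time: 33.63
eef_pos: [0.5551, -0.1205, 0.0579]
tcp_rot: [0.694, 0.72, -0.0, -0.001]
force: [-3.4, 1.1, 10.4]
gripper_width: 0.0675
```

>>> {"name": "arm_command", "arguments": {"commands": [[[90,0,0,0.001,0,0,0],[90,0,0,0.001,0,0,0]]]}}

```text
time: 33.8
eef_pos: [0.5552, -0.1205, 0.0579]
tcp_rot: [0.694, 0.72, -0.0, -0.001]
force: [-3.9, 1.4, 13.6]
gripper_width: 0.067
```

>>> {"name": "arm_command", "arguments": {"commands": [[[90,0,0,0.001,0,0,0],[90,0,0,0.001,0,0,0]]]}}

```text
time: 33.97
eef_pos: [0.5551, -0.1204, 0.0579]
tcp_rot: [0.694, 0.72, -0.0, -0.001]
force: [-3.4, 1.3, 13.6]
gripper_width: 0.0672
```

>>> {"name": "arm_command", "arguments": {"commands": [[[90,0,0,0.001,0,0,0],[90,0,0,0.001,0,0,0]]]}}

```text
time: 34.13
eef_pos: [0.5552, -0.1205, 0.0579]
tcp_rot: [0.694, 0.72, -0.0, -0.001]
force: [-3.5, 0.6, 12.1]
gripper_width: 0.067
```

Contact at 0.0579. Releasing and backing off.

>>> {"name": "arm_command", "arguments": {"commands": [[[90,0,0,-0.0002,0,0,0],[80,0,0,-0.0001,0,0,0],[60,0,0,0,0,0,0],[40,0,0,0,0,0,0],[25,0,0,0,0,0,0],[25,0,0,0,0,0,0],[25,0,0,0,0,0,0]]]}}

```text
time: 34.72
eef_pos: [0.5551, -0.1204, 0.0577]
tcp_rot: [0.694, 0.72, -0.0, -0.001]
force: [-0.4, -0.0, 0.3]
gripper_width: 0.0769
```

>>> {"name": "arm_command", "arguments": {"commands": [[[25,0,0,-0.005,0,0,0],[25,0,0,-0.02,0,0,0],[25,0,0,-0.06,0,0,0],[15,0,0,-0.1,0,0,0],[0,0,0,-0.13,0,0,0],[0,0,0,-0.14,0,0,0],[0,0,0,-0.14,0,0,0]]]}}

```text
time: 35.3
eef_pos: [0.5571, -0.121, 0.2011]
tcp_rot: [0.694, 0.72, 0.001, 0.002]
force: [-0.5, -0.2, 0.9]
gripper_width: 0.0849
```

```bash
python3 -c "
from h import *
go([.49,-.075,.26],2.02)"
```

```text
t 35.3 pos [ 0.5571 -0.121   0.2011] yaw 2.04 F [-0.5 -0.2  0.9] w 0.0849
row [ 0.0483 -0.0652 -0.0591] [0.004  0.0004 0.0003] rows 2.40820741703939 0.0325581853531151
```

>>> {"name": "arm_command", "arguments": {"commands": [[[0,0.048,-0.035,-0.06,0.004,0,0],[0,0.048,-0.035,-0.06,0.004,0,0],[0,0.048,-0.035,-0.06,0.004,0,0],[0,0.048,-0.035,-0.06,0.004,0,0],[0,0.048,-0.035,-0.06,0.004,0,0],[0,0.048,-0.035,-0.06,0.004,0,0]]]}}

```text
time: 35.8
eef_pos: [0.5197, -0.0745, 0.2591]
tcp_rot: [0.694, 0.72, -0.001, -0.001]
force: [0.3, -1.1, -0.5]
gripper_width: 0.0855
```

```bash
python3 -c "
from h import *
im=snap('wrist','w25')
grid(im,'w25b',130,40,430,290,2.6)
go([.49,-.075,.26],2.02)"
```

```text
t 35.85 pos [ 0.5197 -0.0746  0.2591] yaw 2.02 F [ 0.3 -0.7 -1.2] w 0.0855
row [ 0.0006 -0.0297 -0.0008] [-0.0027  0.0001 -0.0001] rows 0.7129713583379683 0.02158901880377779
```

View pics/w25b.png

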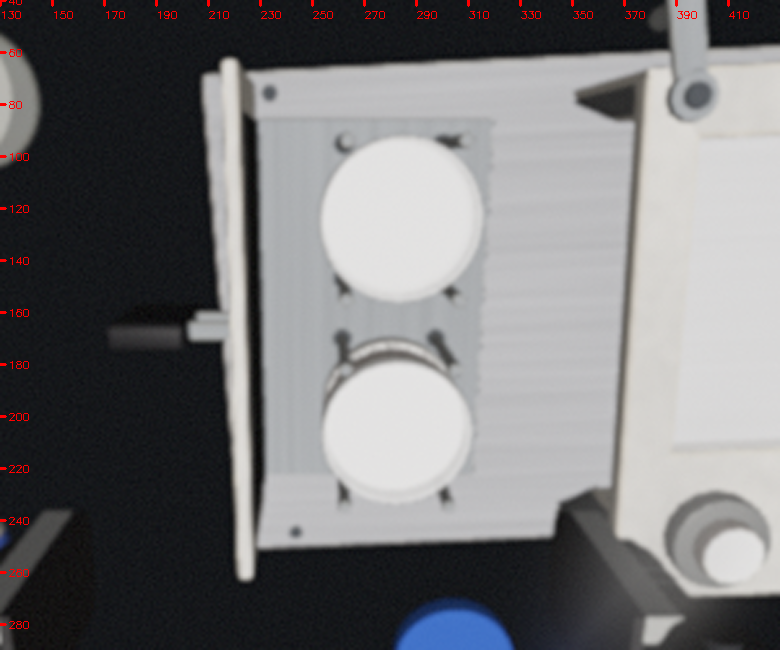

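```bash
cat > fit4.py <<'E'
exec(open('fit3.py').read())
q=trayfit('w25',[(262.3,95),(308.5,94.2),(262.7,154.2),(306.5,153.8)],[(262.7,181.5),(303.8,179.6),(262.7,234.2),(301.9,234.2)],[],[])
A=pickle.load(open('pics/w25.pkl','rb'));B=pickle.load(open('pics/w1.pkl','rb'))
print('plate mids',[ray(A,u,v,.093) for u,v in((218.5,64.6),(224.6,260.8))])
pts=[(A,(-177,126,8),(209.6,69.2)),(A,(0,111,98),(379.2,66.9)),(B,(-177,126,8),(223.5,113.5)),(B,(0,111,98),(359.5,109)),(B,(140,111,98),(475,93)),(B,(140,-111,98),(463,256))]
# y-only / x-only observations: backproject and compare in inc frame
obs=[]
for u,v in((230,69.2),(330,64)): obs.append((ray(A,u,v,.008),1,.126))
for u,v in((232,250.2),(335,246.5)): obs.append((ray(A,u,v,.008),1,-.126))
for u,v in((256,258.5),(338,248.5)): obs.append((ray(B,u,v,.008),1,-.126))
obs.append((ray(A,397,269.6,.098),1,-.111))
for u,v in((367.5,240),(372,160)): obs.append((ray(A,u,v,.098),0,0))
def res(q):
    r=[]
    for i,P,u in pts: r+=list((np.array(proj(i,place(q,[P])[0]))-u)*1.4)
    c,s=np.cos(q[2]),np.sin(q[2])
    for p,k,val in obs:
        d=p[:2]-q[:2];l=(c*d[0]+s*d[1],-s*d[0]+c*d[1]);r.append((l[k]-val)*1000)
    return np.array(r)
r=least_squares(res,[.64,-.07,.07],loss='soft_l1');qi=r.x
print('inc',np.round(qi,4),np.degrees(qi[2]));print(np.round(res(qi),1))
d=q[:2]-qi[:2];c,s=np.cos(qi[2]),np.sin(qi[2]);print('tray in inc',c*d[0]+s*d[1],-s*d[0]+c*d[1],np.degrees(q[2]-qi[2]))
h=place(q,[(-110,0,58)])[0];print('handle',h)
home=place(qi,[(66,0,8),(66-110,0,58)]);print('home tray, handle',home)
for u0,u1,v in ((172,201,170),): print('handle fin top',ray(A,130+107/2.6,40+328/2.6,.081),ray(A,130+182/2.6,40+326/2.6,.081))
for n,xy in (('button',(735,555)),('pivot',(697,97))):
    u,v=130+xy[0]/2.6,40+xy[1]/2.6;print(n,[np.round(ray(A,u,v,z),4) for z in (.098,.105,.115)])
E
python3 fit4.py
```

```text
tray [ 0.5533 -0.0727  0.0432] yaw deg 2.47
[[0.1, -2.9], [0.1, -2.5], [-0.3, 0.7], [-0.6, 0.8], [-0.3, -0.3], [1.0, 1.3], [-0.3, 0.4], [0.7, 0.2]]
L [ 0.55125289 -0.02476378  0.        ]
R [ 0.55539644 -0.12067432  0.        ]
plate mids [array([0.48181046, 0.03053019, 0.093     ]), array([ 0.48942442, -0.18260773,  0.093     ])]
inc [ 0.644  -0.0768  0.0785] 4.500387961836822
[-3.9 -1.2 -0.5 -0.9 -1.1  0.5  1.1  0.3  2.3  0.2  2.8  0.4 -2.2 -1.7
  1.   0.5  0.7  0.7  0.5  0.9 -0.3]
tray in inc -0.09005484473548965 0.011194967343231037 -2.0266187264703297
handle [ 0.44342717 -0.07746687  0.058     ]
home tray, handle [[ 0.70977678 -0.07163453  0.008     ]
 [ 0.60011593 -0.08026577  0.058     ]]
handle fin top [ 0.42836191 -0.07432311  0.081     ] [ 0.4602492  -0.07233125  0.081     ]
button [array([ 0.7043, -0.1626,  0.098 ]), array([ 0.7   , -0.1589,  0.105 ]), array([ 0.6938, -0.1537,  0.115 ])]
pivot [array([0.6553, 0.0246, 0.098 ]), array([0.6521, 0.024 , 0.105 ]), array([0.6476, 0.0231, 0.115 ])]
```

```bash
python3 -c "
from h import *
print(np.round(arm.state()['joints'],3))
go([.4435,-.0755,.13],92.2)"
```

```text
[-1.450e-01  1.710e-01  1.813e+00 -1.000e-03  1.160e+00 -1.800e-01]
t 35.85 pos [ 0.5197 -0.0746  0.2591] yaw 2.02 F [ 0.3 -0.7 -1.2] w 0.0855
row [ 0.0018 -0.0759  0.1293] [-0.0022 -0.0021 -1.574 ] rows 3.5956753880454637 12.59539170680869
```

>>> {"name": "arm_command", "arguments": {"commands": [[[0,0.001,-0.03,0.03,0,0,-0.13],[0,0.001,-0.06,0.06,0,0,-0.26],[0,0.003,-0.076,0.09,0,0,-0.39],[0,0.003,-0.076,0.1,0,0,-0.52],[0,0.003,-0.076,0.1,0,0,-0.65],[0,0.003,-0.076,0.1,0,0,-0.77],[0,0.003,-0.076,0.1,0,0,-0.9],[0,0.003,-0.076,0.1,0,0,-1.02],[0,0.003,-0.076,0.1,0,0,-1.14],[0,0.003,-0.076,0.1,0,0,-1.26],[0,0.003,-0.076,0.1,0,0,-1.38],[0,0.003,-0.076,0.1,0,0,-1.5]]]}}

```text
time: 36.85
eef_pos: [0.4429, -0.0747, 0.1581]
tcp_rot: [0.015, 1.0, 0.0, -0.002]
force: [0.2, 0.0, 0.3]
gripper_width: 0.0855
```

```bash
python3 -c "
from h import *
print(np.round(arm.state()['joints'],3))
go([.4437,-.077,.14],92.2)
im=snap('wrist','w26',fx=1.3)"
```

```text
[-1.700e-01  1.760e-01  2.064e+00 -1.000e-03  9.060e-01 -1.710e+00]
t 36.85 pos [ 0.4429 -0.0747  0.1581] yaw 88.28 F [0.2 0.  0.3] w 0.0855
row [-0.0009 -0.0023  0.0181] [ 0.0001 -0.0048 -0.0685] rows 0.4380774439054116 0.5494440430354322
```

View pics/w26.png

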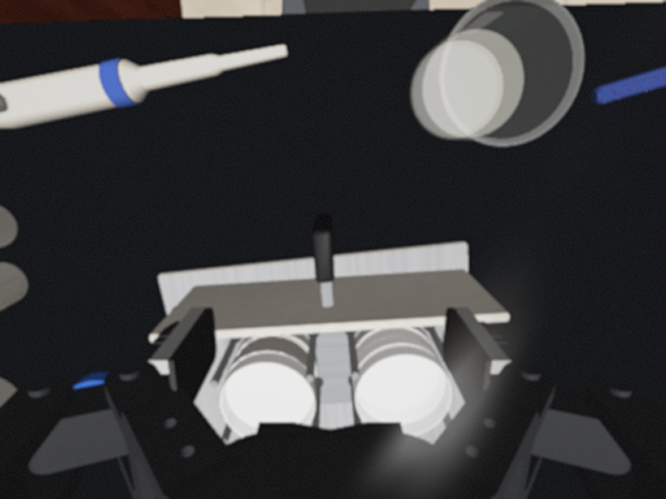

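```bash
python3 -c "
from h import *
import pickle
im=pickle.load(open('pics/w26.pkl','rb'))
grid(im,'w26b',180,140,330,260,5)
for p in ((323,232),(325,280),(150,340),(509,318)): print(ray(im,p[0]/1.3,p[1]/1.3,.081 if p[1]<300 else .093))"
```

```text
[ 0.42783001 -0.07706167  0.081     ]
[ 0.45806702 -0.07689922  0.081     ]
[ 0.48898947 -0.18382643  0.093     ]
[0.48083945 0.03191382 0.093     ]
```

View pics/w26b.png

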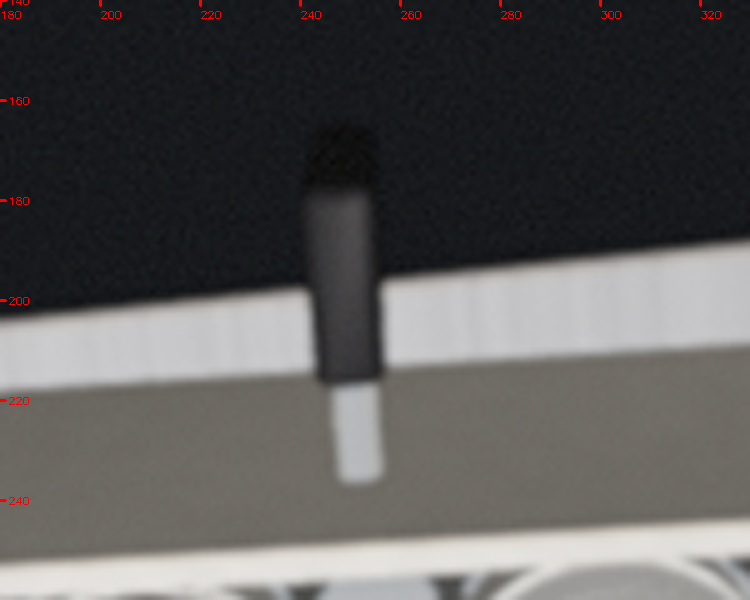

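>>> {"name": "arm_command", "arguments": {"commands": [[[0,-0.001,-0.0023,0.01,0,-0.004,-0.068],[0,-0.001,-0.0023,0.03,0,-0.004,-0.068],[0,-0.001,-0.0023,0.06,0,-0.004,-0.068],[0,-0.001,-0.0023,0.09,0,-0.004,-0.068],[0,-0.001,-0.0023,0.11,0,-0.004,-0.068],[0,-0.001,-0.0023,0.118,0,-0.004,-0.068],[0,-0.001,-0.0023,0.118,0,-0.004,-0.068],[0,-0.001,-0.0023,0.118,0,-0.004,-0.068]]]}}

```text
time: 37.57
eef_pos: [0.4433, -0.0771, 0.04]
tcp_rot: [-0.023, 1.0, 0.0, -0.001]
force: [0.8, 0.2, 0.1]
gripper_width: 0.0852
```

```bash
python3 -c "
from h import *
go([.4437,-.077,.04],92.16)"
```

```text
t 37.57 pos [ 0.4433 -0.0771  0.04  ] yaw 92.61 F [0.8 0.2 0.1] w 0.0852
row [-0.0004  0.0001 -0.    ] [ 0.0004 -0.0019  0.0079] rows 0.011030028004137733 0.06509258386228403
```

>>> {"name": "arm_command", "arguments": {"commands": [[[60,0,0,0,0,-0.002,0.008],[120,0,0,0,0,-0.002,0.008],[160,0,0,0,0,-0.002,0.008],[190,0,0,0,0,-0.002,0.008],[210,0,0,0,0,-0.002,0.008],[230,0,0,0,0,-0.002,0.008],[240,0,0,0,0,-0.002,0.008],[240,0,0,0,0,-0.002,0.008],[240,0,0,0,0,-0.002,0.008],[240,0,0,0,0,-0.002,0.008]]], "grip_force": 60}}

```text
time: 38.4
eef_pos: [0.4434, -0.0773, 0.0404]
tcp_rot: [-0.018, 1.0, 0.0, 0.0]
force: [-2.1, -2.0, 6.7]
gripper_width: 0.0117
```

```bash
python3 -c "
from h import *
im=snap('wrist','w27',fx=1.3)
im=snap('top','t27',crop=(200,130,360,250),fx=4.5)
# target: handle on inc axis at tray x=-62
import numpy as np
q=np.array([.644,-.0768,.0785]);c,s=np.cos(q[2]),np.sin(q[2])
for tx in (-80,-60,-45): print(tx,q[0]+c*(tx-110)/1000,q[1]+s*(tx-110)/1000)
go([.4437,-.077,.04],94.5)"
```

```text
-80 0.4545851131895868 -0.0916996863926171
-60 0.47452352232752504 -0.09013129835128898
-45 0.4894773291809787 -0.08895500732029289
t 38.5 pos [ 0.4434 -0.0773  0.0404] yaw 92.1 F [-1.3 -1.4  6.9] w 0.0116
row [-0.0003  0.0003  0.0004] [ 0.0003  0.0006 -0.0418] rows 0.013903688071744382 0.3345450237162245
```

View pics/w27.png

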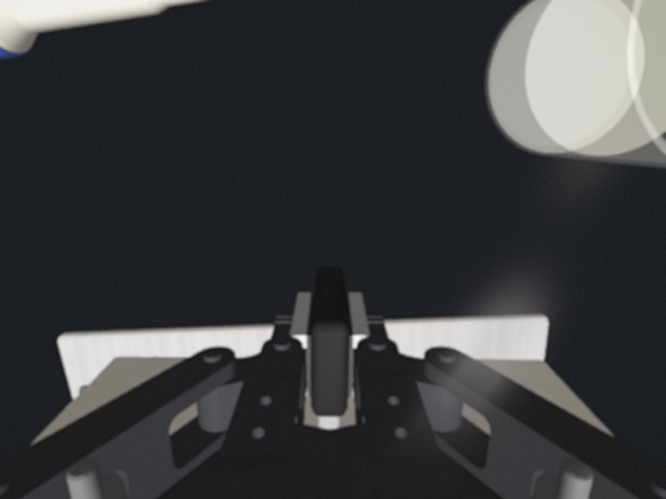

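View pics/t27.png

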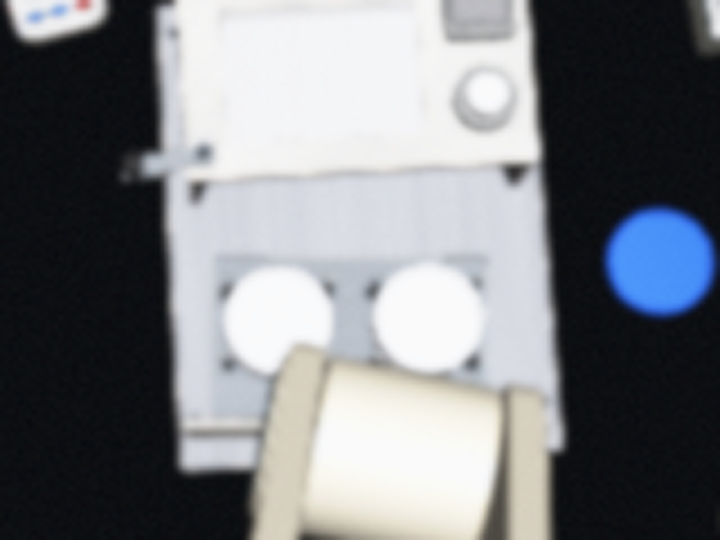

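Run:
```python
from h import *
import pickle
im=pickle.load(open('pics/t27.pkl','rb'));g=cv2.cvtColor(im['frame'],cv2.COLOR_BGR2GRAY).astype(float)
def cross(v,u0,u1,lev,rising):
    r=g[v-1:v+2].mean(0)
    for u in range(u0,u1):
        a,b=r[u],r[u+1]
        if (a<lev<=b) if rising else (a>=lev>b): return u+(lev-a)/(b-a)
for v in (176,182,188,194,200,206):
    l=cross(v,225,250,110,True);r=cross(v,312,335,110,False)
    L=ray(im,l,v,.008);Rr=ray(im,r,v,.008);m=(L+Rr)/2
    print(v,round(l,1),round(r,1),np.round(L,4),np.round(Rr,4),'mid',np.round(m[:2],4),'w',round(np.linalg.norm(L-Rr),4))
print(np.round(g[188,242:316]).astype(int)); print(np.round(g[195,242:316]).astype(int))
```

```text
176 236.3 320.7 [0.6353 0.0493 0.008 ] [ 0.6412 -0.2062  0.008 ] mid [ 0.6382 -0.0784] w 0.2556
182 236.5 320.9 [0.6169 0.048  0.008 ] [ 0.6228 -0.2068  0.008 ] mid [ 0.6198 -0.0794] w 0.2549
188 237.2 321.7 [0.5986 0.0456 0.008 ] [ 0.6045 -0.2092  0.008 ] mid [ 0.6015 -0.0818] w 0.2549
194 237.3 321.8 [0.5803 0.0448 0.008 ] [ 0.5862 -0.2098  0.008 ] mid [ 0.5832 -0.0825] w 0.2546
200 237.5 322.7 [0.5621 0.0435 0.008 ] [ 0.568  -0.2124  0.008 ] mid [ 0.565  -0.0844] w 0.256
206 238.2 322.8 [0.5439 0.0411 0.008 ] [ 0.5498 -0.2127  0.008 ] mid [ 0.5469 -0.0858] w 0.2539
[219 218 217 218 215 206 196 191 189 190 190 188 188 189 191 193 197 198
 201 203 205 204 203 204 200 198 197 196 197 196 197 197 196 197 197 197
 197 198 197 197 197 198 198 199 198 200 200 202 206 208 215 221 226 227
 226 217 207 197 195 193 191 190 190 191 189 193 201 212 217 217 217 219
 218 221]
[221 220 219 217 213 198 170 137 145 200 237 247 249 250 250 250 250 250
 250 250 250 250 250 250 250 250 250 249 246 233 193 160 170 186 192 194
 192 189 173 144 118 145 206 240 248 250 250 250 250 250 250 250 250 250
 250 250 250 250 250 250 250 248 244 233 214 206 211 216 217 217 218 218
 219 220]
```

Run:
```python
from h import *
import pickle
im=pickle.load(open('pics/t27.pkl','rb'))
a=ray(im,247.2,188,.012);b=ray(im,308.6,188,.012);print(a,b,(a+b)/2,np.linalg.norm(a-b))
# R dish top / L dish top 
g=im['frame'].min(2)
print(np.round(g[200,242:316]).astype(int))
```

```text
[0.59861829 0.01532793 0.012     ] [ 0.60289065 -0.16930811  0.012     ] [ 0.60075447 -0.07699009  0.012     ] 0.18468546328451868
[218 218 216 213 208 202 197 210 234 246 249 250 250 250 249 249 250 249
 250 250 250 250 249 250 249 250 249 250 249 249 245 230 200 188 187 186
 188 187 187 187 199 228 244 249 250 250 250 250 250 250 250 250 250 250
 250 250 250 250 250 250 250 250 249 248 241 231 221 217 216 217 216 215
 215 216]
```

```bash
python3 -c "
from h import *
go([.459,-.092,.0404],94.5)"
```

```text
t 38.5 pos [ 0.4434 -0.0773  0.0404] yaw 92.1 F [-1.3 -1.4  6.9] w 0.0116
row [-0.015  -0.0153  0.    ] [ 0.0003  0.0006 -0.0418] rows 0.5137439432822907 0.3345450237162245
```

>>> {"name": "arm_command", "arguments": {"commands": [[[240,-0.002,-0.002,0,0,0,-0.005],[240,-0.004,-0.004,0,0,0,-0.01],[240,-0.006,-0.006,0,0,0,-0.015],[240,-0.008,-0.008,0,0,0,-0.02],[240,-0.01,-0.01,0,0,0,-0.025],[240,-0.012,-0.012,0,0,0,-0.03],[240,-0.014,-0.014,0,0,0,-0.036],[240,-0.015,-0.0153,0,0,0,-0.042],[240,-0.015,-0.0153,0,0,0,-0.042],[240,-0.015,-0.0153,0,0,0,-0.042]]]}}

```text
time: 39.33
eef_pos: [0.4574, -0.0915, 0.0404]
tcp_rot: [-0.04, 0.999, 0.001, -0.001]
force: [-7.5, 3.4, 10.2]
gripper_width: 0.0115
```

```bash
python3 -c "
from h import *
go([.459,-.092,.0404],94.5)
print(arm.state()['wrist_torque'])
im=snap('top','t28',crop=(200,130,360,250),fx=4.5)"
```

```text
t 39.33 pos [ 0.4574 -0.0915  0.0404] yaw 94.56 F [-7.5  3.4 10.2] w 0.0115
row [-0.0016 -0.0006  0.    ] [ 0.0014 -0.0026  0.0011] rows 0.04090596407187701 0.02555040612786223
[0.51190326 0.88941848 0.35305843]
```

View pics/t28.png

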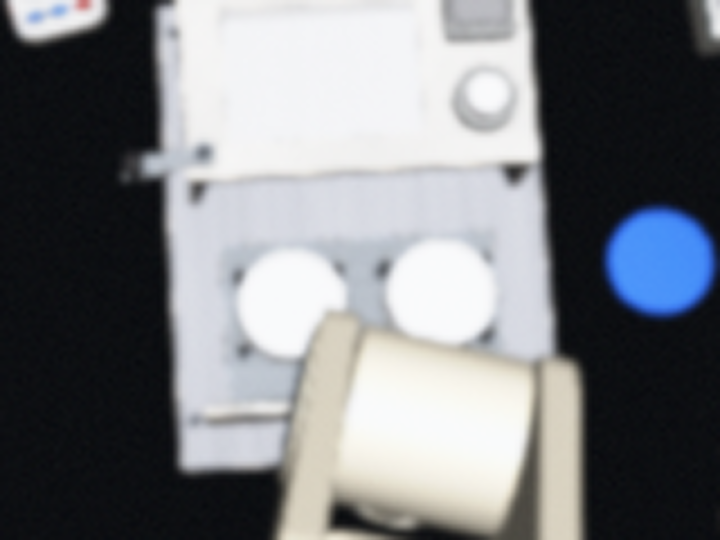

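>>> {"name": "arm_command", "arguments": {"commands": [[[240,-0.004,0,0,0,0,0],[240,-0.008,0,0,0,0,0],[240,-0.012,0,0,0,0,0],[240,-0.016,0,0,0,0,0],[240,-0.02,0,0,0,0,0],[240,-0.024,0,0,0,0,0],[240,-0.028,0,0,0,0,0],[240,-0.03,0,0,0,0,0],[240,-0.03,0,0,0,0,0]]]}}

```text
time: 40.13
eef_pos: [0.4853, -0.089, 0.0404]
tcp_rot: [-0.04, 0.999, 0.001, -0.003]
force: [-9.1, -0.0, 12.6]
gripper_width: 0.0113
```

```bash
python3 -c "
from h import *
go([.459,-.092,.0404],94.5)
print(arm.state()['wrist_torque'])
im=snap('top','t29',crop=(200,120,360,240),fx=4.5)
im=snap('side','s29',crop=(120,80,340,240),fx=3)"
```

```text
t 40.13 pos [ 0.4853 -0.089   0.0404] yaw 94.59 F [-9.1 -0.  12.6] w 0.0113
row [ 0.0264 -0.0008  0.0002] [ 0.0021 -0.0068  0.0016] rows 0.6336601269403738 0.058489411143530845
[-0.05532164  1.19598389  0.0020656 ]
```

View pics/t29.png

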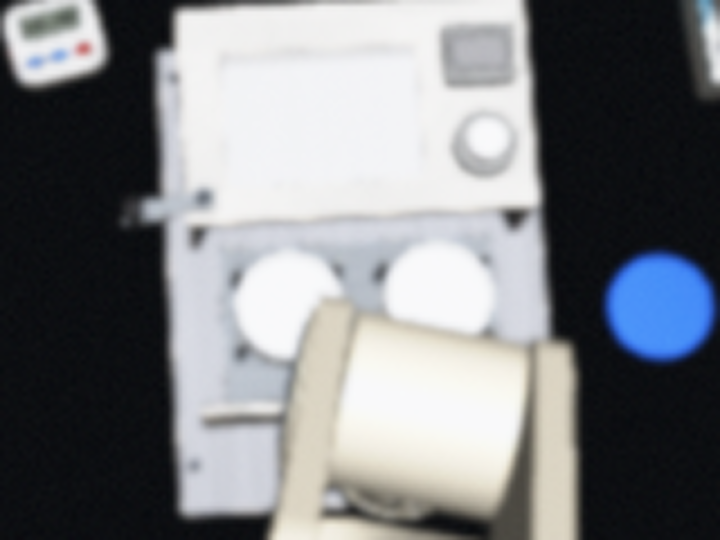

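View pics/s29.png

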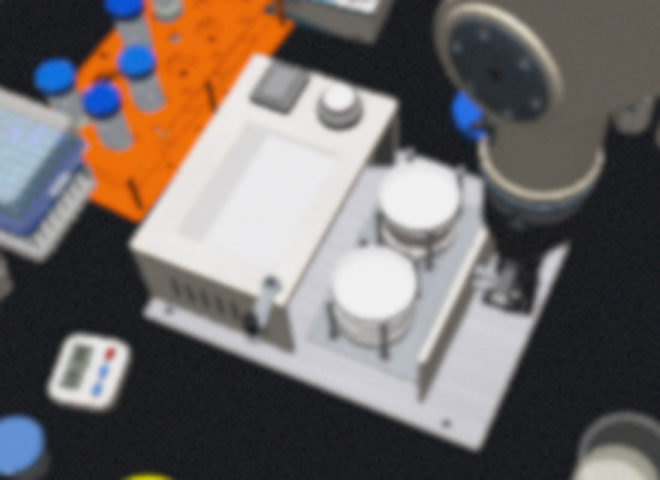

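>>> {"name": "arm_command", "arguments": {"commands": [[[240,-0.004,0,0,0.002,-0.006,0],[240,-0.007,0,0,0.002,-0.006,0],[240,-0.01,0,0,0.002,-0.006,0],[240,-0.013,0,0,0.002,-0.006,0],[240,-0.016,0,0,0.002,-0.006,0],[240,-0.019,0,0,0.002,-0.006,0],[240,-0.022,0,0,0.002,-0.006,0]]]}}

```text
time: 40.82
eef_pos: [0.5029, -0.0872, 0.0404]
tcp_rot: [-0.04, 0.999, 0.001, -0.004]
force: [-19.5, -1.1, 24.3]
gripper_width: 0.011
```

```bash
python3 -c "
from h import *
go([.485,-.089,.0404],94.5)
print(arm.state()['wrist_torque'])"
```

```text
t 40.82 pos [ 0.5029 -0.0872  0.0404] yaw 94.62 F [-19.5  -1.1  24.3] w 0.011
row [ 0.018  -0.0004  0.0001] [ 0.0014 -0.0088  0.0021] rows 0.4313763209878354 0.07345240457427828
[-0.24304412  2.33709289 -0.04036117]
```

```bash
python3 -c "
from h import *
im=snap('top','t30',crop=(200,120,360,240),fx=4.5)
im=snap('side','s30',crop=(180,90,330,230),fx=4)"
```

```text
(no output)
```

View pics/t30.png

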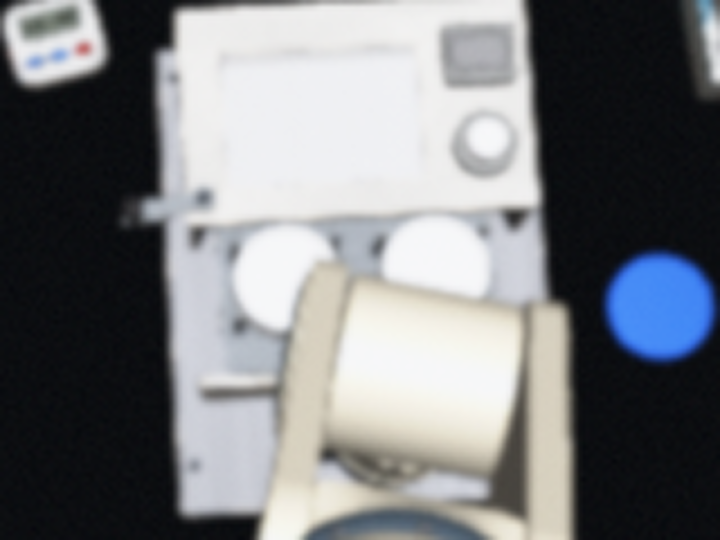

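View pics/s30.png

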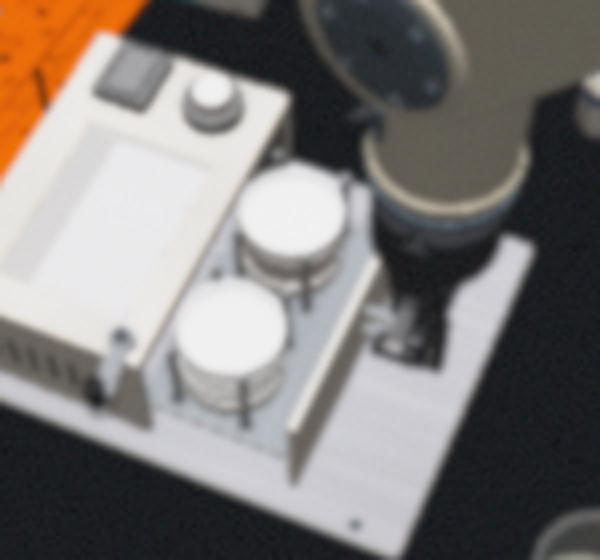

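>>> {"name": "arm_command", "arguments": {"commands": [[[240,0,0,-0.0005,0,0,0],[240,0,0,-0.0005,0,0,0]]]}}

```text
time: 41.08
eef_pos: [0.5041, -0.0873, 0.0408]
tcp_rot: [-0.04, 0.999, 0.0, -0.003]
force: [-2.8, 0.0, -1.3]
gripper_width: 0.0111
```

```bash
python3 -c "
from h import *
go([.485,-.089,.0404],94.5)
print(arm.state()['wrist_torque'])"
```

```text
t 41.08 pos [ 0.5041 -0.0873  0.0408] yaw 94.62 F [-2.8  0.  -1.3] w 0.0111
row [ 0.0192 -0.0002  0.0005] [ 0.0011 -0.0067  0.0022] rows 0.459665420531989 0.05709460736429734
[-0.0526943   0.35650082 -0.04197243]
```

>>> {"name": "arm_command", "arguments": {"commands": [[[240,-0.004,0,0,0,0,-0.001],[240,-0.007,0,0,0,0,-0.001],[240,-0.01,0,0,0,0,-0.001],[240,-0.013,0,0,0,0,-0.001],[240,-0.016,0,0,0,0,-0.001],[240,-0.019,0,0,0,0,-0.001]]]}}

```text
time: 41.58
eef_pos: [0.5233, -0.0857, 0.0405]
tcp_rot: [-0.041, 0.999, 0.0, -0.003]
force: [-3.2, -0.6, -0.4]
gripper_width: 0.0115
```

```bash
python3 -c "
from h import *
go([.485,-.089,.0404],94.5)
print(arm.state()['wrist_torque'])"
```

```text
t 41.58 pos [ 0.5233 -0.0857  0.0405] yaw 94.69 F [-3.2 -0.6 -0.4] w 0.0115
row [ 0.0385 -0.0002  0.0004] [ 0.0012 -0.0068  0.0033] rows 0.9229260485947166 0.061539962935683534
[0.01082912 0.26337501 0.0603927 ]
```

>>> {"name": "arm_command", "arguments": {"commands": [[[240,-0.004,0,0,0,0,0],[240,-0.008,0,0,0,0,0],[240,-0.012,0,0,0,0,0],[240,-0.016,0,0,0,0,0],[240,-0.02,0,0,0,0,0],[240,-0.024,0,0,0,0,0],[240,-0.028,0,0,0,0,0]]]}}

```text
time: 42.17
eef_pos: [0.5512, -0.0834, 0.0404]
tcp_rot: [-0.041, 0.999, 0.0, -0.004]
force: [-6.9, -1.0, 5.1]
gripper_width: 0.0115
```

```bash
python3 -c "
from h import *
go([.485,-.089,.0404],94.5)
im=snap('side','s31',crop=(180,90,330,230),fx=4)
im=snap('top','t31',crop=(200,120,360,240),fx=4.5)"
```

```text
t 42.17 pos [ 0.5512 -0.0834  0.0404] yaw 94.69 F [-6.9 -1.   5.1] w 0.0115
row [ 0.0664 -0.0002  0.0005] [ 0.0013 -0.0077  0.0033] rows 1.5935537148471663 0.0678078279984351
```

View pics/t31.png

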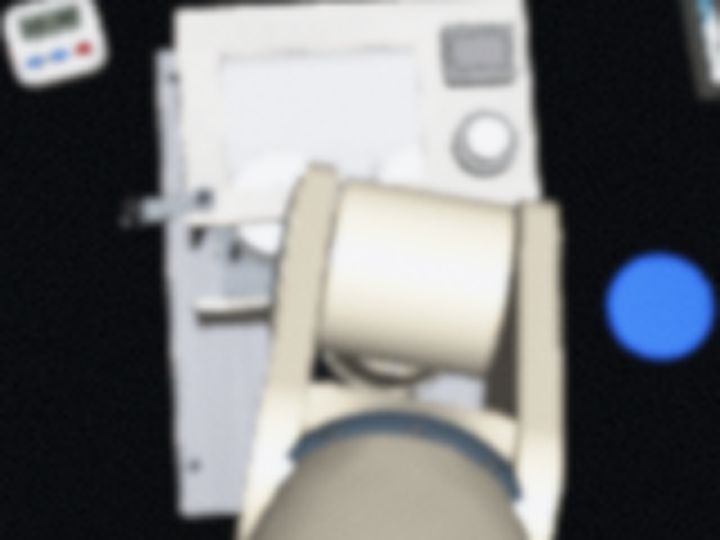

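>>> {"name": "arm_command", "arguments": {"commands": [[[240,-0.004,0,-0.0002,0,0,0],[240,-0.008,0,-0.0002,0,0,0],[240,-0.012,0,-0.0002,0,0,0],[240,-0.016,0,-0.0002,0,0,0],[240,-0.02,0,-0.0002,0,0,0],[240,-0.024,0,-0.0002,0,0,0],[240,-0.028,0,-0.0002,0,0,0]]]}}

```text
time: 42.85
eef_pos: [0.5807, -0.0811, 0.0405]
tcp_rot: [-0.041, 0.999, 0.0, -0.003]
force: [-2.8, -0.7, -0.0]
gripper_width: 0.0111
```

>>> {"name": "arm_command", "arguments": {"commands": [[[240,-0.002,0,-0.0002,0,0,0],[240,-0.004,0,-0.0002,0,0,0],[240,-0.006,0,-0.0002,0,0,0],[240,-0.008,0,-0.0002,0,0,0],[240,-0.01,0,-0.0002,0,0,0]]]}}

```text
time: 43.27
eef_pos: [0.5907, -0.0802, 0.0406]
tcp_rot: [-0.041, 0.999, 0.0, -0.003]
force: [-1.9, 0.1, -0.8]
gripper_width: 0.0116
```

```bash
python3 -c "
from h import *
go([.485,-.089,.0404],94.5)
im=snap('side','s32',crop=(180,90,330,230),fx=4)"
```

```text
t 43.27 pos [ 0.5907 -0.0802  0.0406] yaw 94.69 F [-1.9  0.1 -0.8] w 0.0116
row [ 1.061e-01 -1.000e-04  8.000e-04] [ 0.001  -0.0057  0.0034] rows 2.5435545214779296 0.053871601913127974
```

View pics/s32.png

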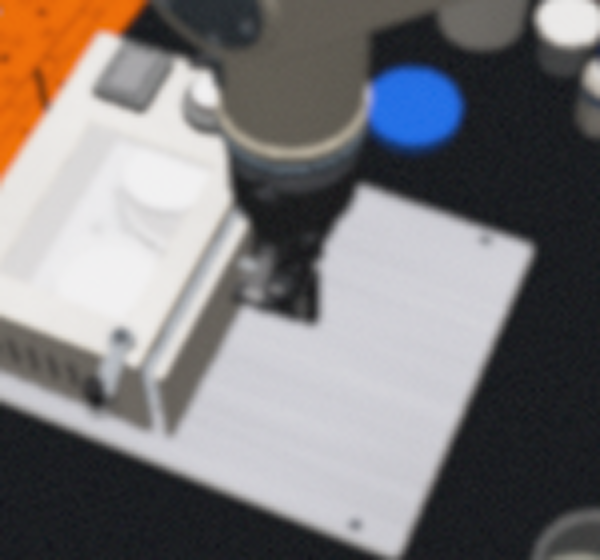

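>>> {"name": "arm_command", "arguments": {"commands": [[[240,-0.001,0,0,0,0,0],[240,-0.002,0,0,0,0,0],[240,-0.003,0,0,0,0,0],[240,-0.004,0,0,0,0,0],[240,-0.005,0,0,0,0,0]]]}}

```text
time: 43.73
eef_pos: [0.5962, -0.0798, 0.0406]
tcp_rot: [-0.041, 0.999, 0.0, -0.003]
force: [-1.5, -0.3, -1.5]
gripper_width: 0.0116
```

>>> {"name": "arm_command", "arguments": {"commands": [[[240,-0.001,0,0,0,0,0],[240,-0.002,0,0,0,0,0],[240,-0.003,0,0,0,0,0]]]}}

```text
time: 43.98
eef_pos: [0.5993, -0.0795, 0.0406]
tcp_rot: [-0.041, 0.999, 0.0, -0.003]
force: [-2.0, -1.3, -1.5]
gripper_width: 0.011
```

>>> {"name": "arm_command", "arguments": {"commands": [[[240,-0.001,0,0,0,0,0],[240,-0.002,0,0,0,0,0]]]}}

```text
time: 44.15
eef_pos: [0.5998, -0.0795, 0.0405]
tcp_rot: [-0.041, 0.999, 0.0, -0.004]
force: [-11.5, -2.1, 6.7]
gripper_width: 0.0116
```

>>> {"name": "arm_command", "arguments": {"commands": [[[240,-0.001,0,0,0,0,0],[240,-0.0015,0,0,0,0,0],[240,-0.0015,0,0,0,0,0]]]}}

```text
time: 44.4
eef_pos: [0.5997, -0.0795, 0.0404]
tcp_rot: [-0.041, 0.999, 0.0, -0.006]
force: [-8.8, -0.6, 4.1]
gripper_width: 0.0113
```

```bash
python3 -c "
from h import *
im=snap('side','s33',crop=(180,90,330,230),fx=4)"
```

```text
(no output)
```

View pics/s33.png

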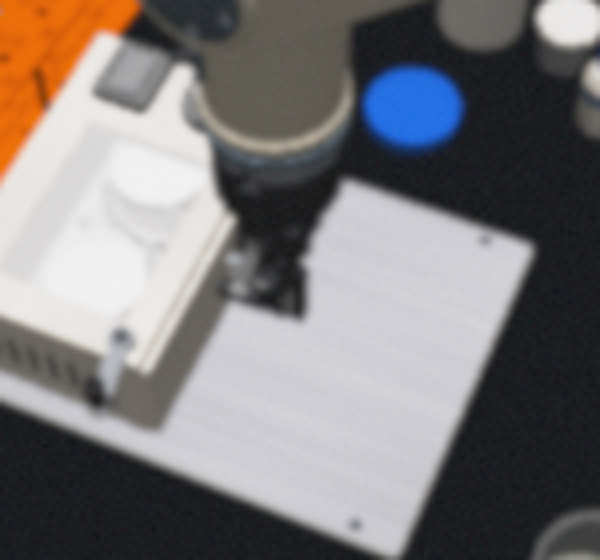

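>>> {"name": "arm_command", "arguments": {"commands": [[[200,0,0,0,0,0,0],[150,0,0,0,0,0,0],[120,0,0,0,0,0,0],[120,0,0,0,0,0,0],[120,0,0,-0.03,0,0,0],[120,0,0,-0.07,0,0,0],[120,0.02,0,-0.11,0,0,0],[120,0.04,0,-0.15,0,0,0],[120,0.04,0,-0.19,0,0,0],[120,0.04,0,-0.22,0,0,0],[120,0.04,0,-0.22,0,0,0]]]}}

```text
time: 45.37
eef_pos: [0.5661, -0.0834, 0.2689]
tcp_rot: [-0.041, 0.999, -0.001, 0.0]
force: [0.8, 0.3, 0.2]
gripper_width: 0.0451
```

```bash
python3 -c "
from h import *
print(np.round(arm.state()['joints'],3))
im=snap('wrist','w34',fx=1.5,labels=['catch_knob','start_button_top'])
go([.58,-.03,.27],4.5)"
```

```text
[-1.480e-01  2.360e-01  1.708e+00 -1.000e-03  1.197e+00 -1.800e+00]
wrist catch_knob 0.56 [0.64  0.053 0.106] [367. 245.]
wrist catch_knob 0.46 [ 0.632 -0.075  0.069] [255. 217.]
t 45.52 pos [ 0.5625 -0.0828  0.261 ] yaw 94.7 F [-1.   0.1 -0.7] w 0.0451
row [-0.0216  0.0512 -0.0092] [-0.0073 -0.0092  1.5743] rows 1.3515209087280309 12.597984844597514
```

View pics/w34.png

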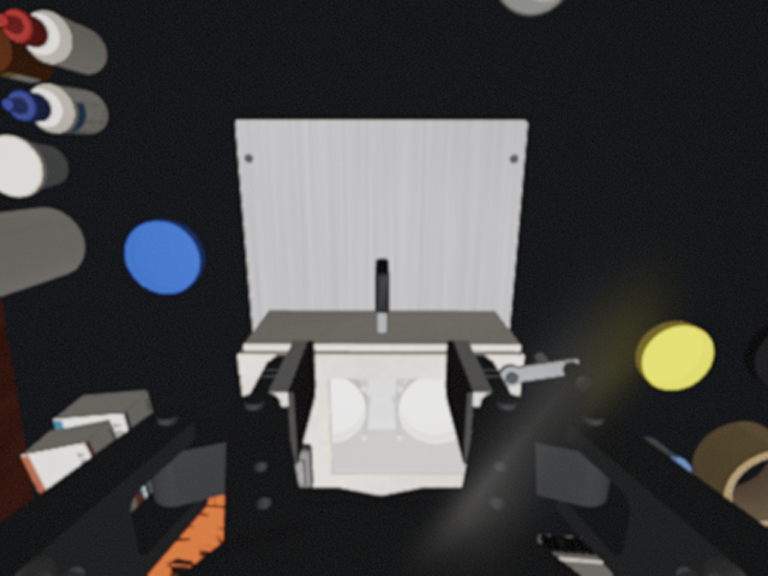

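Run:
```python
from h import *
import pickle
im=pickle.load(open('pics/w1.pkl','rb'))
for z in (.12,.127,.132): print('top',z,ray(im,376.5,77,z))
for z in (.101,.105): print('base',ray(im,366,77,z))
for z in (.101,.106): print('piv',ray(im,376,116.7,z))
im=pickle.load(open('pics/w34.pkl','rb'))
grid(im,'w34b',310,210,410,290,7)
```

```text
top 0.12 [0.64414466 0.06874978 0.12      ]
top 0.127 [0.6413636  0.06836926 0.127     ]
top 0.132 [0.63937713 0.06809746 0.132     ]
base [0.63930856 0.07047413 0.101     ]
base [0.63785267 0.07024924 0.105     ]
piv [0.65381707 0.02397532 0.101     ]
piv [0.65180203 0.02431974 0.106     ]
```

View pics/w34b.png

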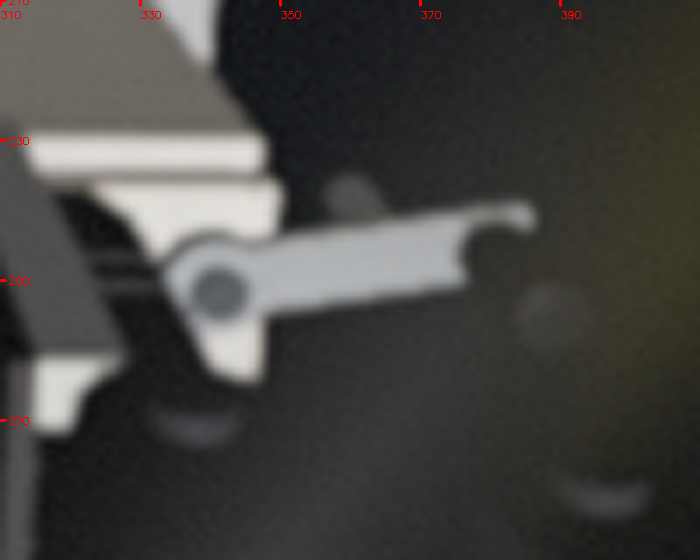

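Run:
```python
from h import *
import pickle
im=pickle.load(open('pics/w34.pkl','rb'))
for z in (.125,.128): print('top',z,ray(im,389,255,z))
print('piv',ray(im,341.2,251.5,.105))
P=np.array([.6527,.0243])
for th in (.2,.5,.8,1.1,1.35,1.55):
    a=np.pi/2+.0797+th;print(th,P+.045*np.array([np.cos(a),np.sin(a)]))
go([.6405,.0685,.16],94.7)
```

```text
top 0.125 [0.64148796 0.07015416 0.125     ]
top 0.128 [0.63995642 0.06849825 0.128     ]
piv [0.65180919 0.02557607 0.105     ]
0.2 [0.64027697 0.06755122]
0.5 [0.62805022 0.06194822]
0.8 [0.61802535 0.05298221]
1.1 [0.61109787 0.0414541 ]
1.35 [0.60814719 0.03062829]
1.55 [0.60777804 0.02165087]
t 45.52 pos [ 0.5625 -0.0828  0.261 ] yaw 94.7 F [-1.   0.1 -0.7] w 0.0451
row [-0.0912  0.1443  0.1002] [ 0.0012 -0.0105 -0.    ] rows 4.7463099410157765 0.08486625137712762
```

>>> {"name": "arm_command", "arguments": {"commands": [[[120,-0.03,0.048,0,0,-0.01,0],[120,-0.06,0.096,0.03,0,-0.01,0],[120,-0.091,0.1443,0.06,0,-0.01,0],[120,-0.091,0.1443,0.1,0,-0.01,0],[120,-0.091,0.1443,0.1,0,-0.01,0],[120,-0.091,0.1443,0.1,0,-0.01,0],[120,-0.091,0.1443,0.1,0,-0.01,0]]]}}

```text
time: 46.1
eef_pos: [0.6381, 0.0695, 0.1557]
tcp_rot: [-0.042, 0.999, 0.0, -0.004]
force: [0.3, -0.8, 0.1]
gripper_width: 0.0452
```

Run:
```python
from h import *
im=snap('wrist','w35',fx=1.4)
go([.6405,.0685,.11],94.7)
print(np.round(proj(im,[.6405,.0685,.127])),np.round(proj(im,[.6527,.0243,.105])))
```

```text
t 46.15 pos [0.6391 0.0686 0.1579] yaw 94.77 F [ 0.6 -0.5  1.2] w 0.0453
row [-0.0016 -0.0003  0.0479] [ 0.0008 -0.0048  0.0012] rows 1.1493523849694114 0.040219755614045734
[250. 224.] [186. 223.]
```

View pics/w35.png

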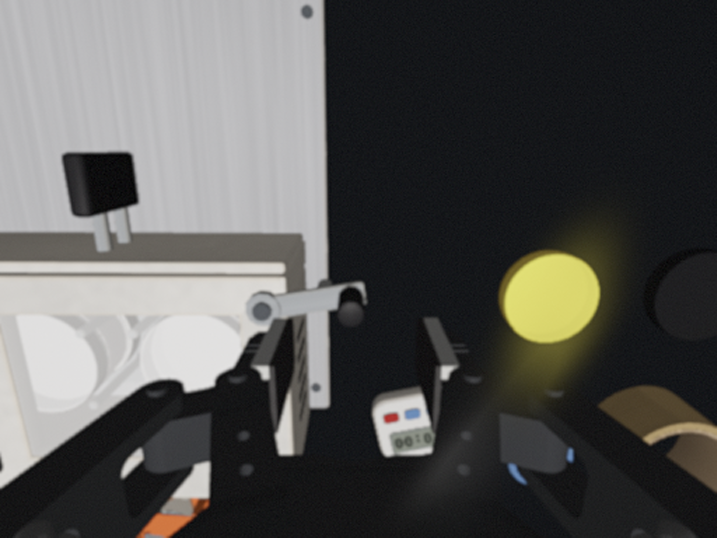

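>>> {"name": "arm_command", "arguments": {"commands": [[[120,-0.0016,-0.0003,0.015,0,-0.004,0],[120,-0.0016,-0.0003,0.03,0,-0.004,0],[120,-0.0016,-0.0003,0.042,0,-0.004,0],[120,-0.0016,-0.0003,0.047,0,-0.004,0],[120,-0.0016,-0.0003,0.047,0,-0.004,0],[160,-0.0016,-0.0003,0.047,0,-0.004,0],[190,-0.0016,-0.0003,0.047,0,-0.004,0],[220,-0.0016,-0.0003,0.047,0,-0.004,0],[235,-0.0016,-0.0003,0.047,0,-0.004,0],[235,-0.0016,-0.0003,0.047,0,-0.004,0],[235,-0.0016,-0.0003,0.047,0,-0.004,0]]], "grip_force": 25}}

```text
time: 47.07
eef_pos: [0.6413, 0.068, 0.1119]
tcp_rot: [-0.042, 0.999, 0.0, 0.001]
force: [-0.5, -5.6, 6.3]
gripper_width: 0.0113
```

Run:
```python
from h import *
s=arm.state();Rm=R.from_quat(s['tcp_rot']).as_matrix()
p0=s['eef_pos'];print(p0,s['force'],s['gripper_width'])
P=np.array([.6525,.0246]);r=np.linalg.norm(p0[:2]-P);a0=np.arctan2(p0[1]-P[1],p0[0]-P[0]);print('r',r,'theta',a0-np.pi/2-.0797)
for k in range(1,15):
    a=a0+.1*k;t=P+.045*np.array([np.cos(a),np.sin(a)]);d=Rm.T@np.array([*(t-p0[:2]),0]);print(k,round(a-np.pi/2-.0797,2),np.round(d,4))
```

```text
[0.64130939 0.06800806 0.11189507] [-0.54298716 -5.61179036  6.27947795] 0.01132511468884573
r 0.0448273288629464 theta 0.17260648284885105
1 0.27 [ 0.0044 -0.0008 -0.    ]
2 0.37 [ 0.0087 -0.0022 -0.    ]
3 0.47 [ 0.0128 -0.004  -0.    ]
4 0.57 [ 0.0167 -0.0063 -0.    ]
5 0.67 [ 0.0204 -0.0089 -0.    ]
6 0.77 [ 0.0238 -0.0118 -0.    ]
7 0.87 [ 0.0268 -0.0151 -0.    ]
8 0.97 [ 0.0296 -0.0187 -0.    ]
9 1.07 [ 0.0319 -0.0225 -0.    ]
10 1.17 [ 0.0339 -0.0266 -0.    ]
11 1.27 [ 0.0354 -0.0308 -0.    ]
12 1.37 [ 0.0366 -0.0352 -0.    ]
13 1.47 [ 0.0372 -0.0396 -0.    ]
14 1.57 [ 0.0375 -0.0441 -0.    ]
```

>>> {"name": "arm_command", "arguments": {"commands": [[[235,0.0044,-0.0008,0,0,0,0],[235,0.0087,-0.0022,0,0,0,0],[235,0.0128,-0.004,0,0,0,0],[235,0.0167,-0.0063,0,0,0,0],[235,0.0204,-0.0089,0,0,0,0],[235,0.0238,-0.0118,0,0,0,0],[235,0.0268,-0.0151,0,0,0,0]]]}}

```text
time: 47.65
eef_pos: [0.6136, 0.0524, 0.1119]
tcp_rot: [-0.041, 0.999, 0.001, -0.001]
force: [-8.0, 11.6, 7.8]
gripper_width: 0.0118
```

```bash
cat > arc.py <<'E'
from h import *
s=arm.state();Rm=R.from_quat(s['tcp_rot']).as_matrix()
p0=s['eef_pos'];print(p0,s['force'],s['gripper_width'])
P=np.array([.6525,.0246]);r=np.linalg.norm(p0[:2]-P);a0=np.arctan2(p0[1]-P[1],p0[0]-P[0]);print('r',r,'theta',a0-np.pi/2-.0797)
for th in (.9,1.0,1.1,1.2,1.3,1.4,1.5,1.57,1.6):
    a=th+np.pi/2+.0797;t=P+.045*np.array([np.cos(a),np.sin(a)]);d=Rm.T@np.array([*(t-p0[:2]),0]);print(th,np.round(d,4))
E
python3 arc.py
```

```text
[0.61359439 0.05235    0.11191561] [-7.99093397 11.59151528  7.84729929] 0.01175293580299623
r 0.047788165270009696 theta 0.8715231551440058
0.9 [-0.0013 -0.0028 -0.    ]
1.0 [ 0.0013 -0.0064 -0.    ]
1.1 [ 0.0036 -0.0103 -0.    ]
1.2 [ 0.0054 -0.0144 -0.    ]
1.3 [ 0.0068 -0.0187 -0.    ]
1.4 [ 0.0078 -0.0231 -0.0001]
1.5 [ 0.0084 -0.0275 -0.0001]
1.57 [ 0.0085 -0.0307 -0.0001]
1.6 [ 0.0085 -0.032  -0.0001]
```

```bash
sed -i 's/P=np.array(.*;r=/P=np.array([.6488,.0238]);r=/' arc.py; python3 arc.py
```

```text
[0.61359439 0.05235    0.11191561] [-7.99093397 11.59151528  7.84729929] 0.01175293580299623
r 0.045327003596740426 theta 0.8097138803694247
0.9 [ 0.0024 -0.0033 -0.    ]
1.0 [ 0.0051 -0.0069 -0.    ]
1.1 [ 0.0073 -0.0108 -0.    ]
1.2 [ 0.0092 -0.0149 -0.    ]
1.3 [ 0.0106 -0.0192 -0.    ]
1.4 [ 0.0116 -0.0236 -0.    ]
1.5 [ 0.0122 -0.028  -0.0001]
1.57 [ 0.0123 -0.0312 -0.0001]
1.6 [ 0.0123 -0.0325 -0.0001]
```

>>> {"name": "arm_command", "arguments": {"commands": [[[235,0.0024,-0.0033,0,0,0,0],[235,0.0051,-0.0069,0,0,0,0],[235,0.0073,-0.0108,0,0,0,0],[235,0.0073,-0.0108,0,0,0,0]]]}}

```text
time: 47.98
eef_pos: [0.6049, 0.0411, 0.1119]
tcp_rot: [-0.041, 0.999, 0.002, -0.003]
force: [-5.6, 5.1, 7.6]
gripper_width: 0.0116
```

```bash
python3 arc.py; python3 -c "
from h import *
snap('wrist','w36',fx=1.4)"
```

```text
[0.60491099 0.04112996 0.11186236] [-5.59541922  5.13450191  7.6074322 ] 0.011631341727210674
r 0.04718657479154239 theta 1.1150299085338915
0.9 [-0.0071  0.0072 -0.    ]
1.0 [-0.0045  0.0035 -0.    ]
1.1 [-0.0023 -0.0004 -0.    ]
1.2 [-0.0004 -0.0045 -0.    ]
1.3 [ 0.001  -0.0087 -0.    ]
1.4 [ 0.002  -0.0131 -0.    ]
1.5 [ 0.0026 -0.0176 -0.0001]
1.57 [ 0.0027 -0.0207 -0.0001]
1.6 [ 0.0027 -0.0221 -0.0001]
```

View pics/w36.png

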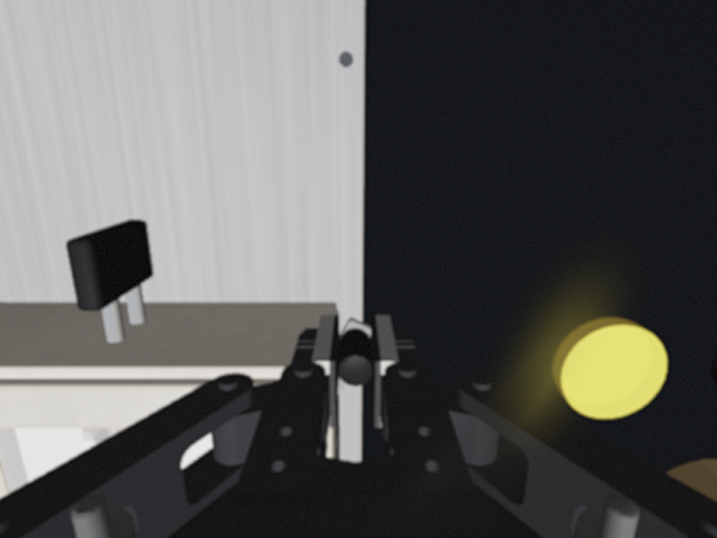

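```bash
python3 -c "
from h import *
import pickle
im=pickle.load(open('pics/w36.pkl','rb'))
print(proj(im,[.6049,.0411,.126]),ray(im,253.6,265.7,.126),ray(im,355/1.4,372/1.4,.123))
im=pickle.load(open('pics/w35.pkl','rb'));print(ray(im,250,223.6,.126))
print(arm.state()['wrist_torque'])
snap('side','s36',crop=(180,130,280,220),fx=6);snap('top','t36',crop=(200,120,300,200),fx=6)"
```

```text
(np.float64(251.38192689920896), np.float64(254.36105411910367)) [0.61095025 0.04267566 0.126     ] [0.61272501 0.04282202 0.123     ]
[0.64040598 0.06862368 0.126     ]
[0.93155368 0.95213233 0.17447069]
```

View pics/s36.png

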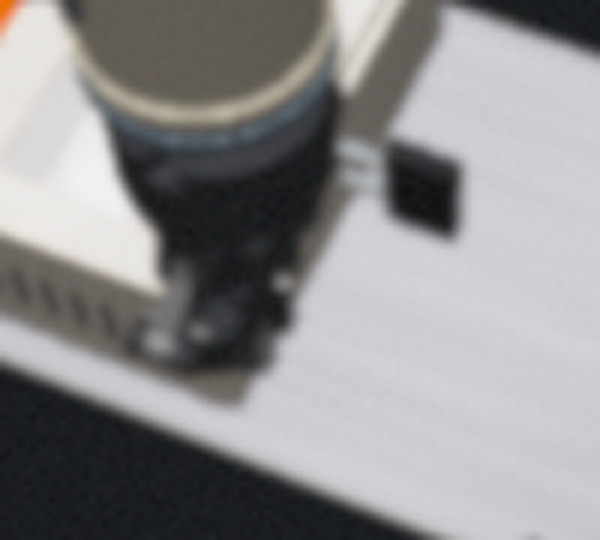

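>>> {"name": "arm_command", "arguments": {"commands": [[[235,0,-0.003,0,0,0,0],[235,0.0005,-0.006,0,0,0,0],[235,0.001,-0.009,0,0,0,0],[235,0.001,-0.012,0,0,0,0],[235,0.001,-0.015,0,0,0,0],[235,0.001,-0.018,0,0,0,0],[235,0.001,-0.02,0,0,0,0],[235,0.001,-0.02,0,0,0,0]]]}}

```text
time: 48.8
eef_pos: [0.6023, 0.0209, 0.1115]
tcp_rot: [-0.041, 0.999, 0.002, -0.006]
force: [-9.1, 0.7, 11.0]
gripper_width: 0.0118
```

```bash
python3 -c "
from h import *
im=snap('wrist','w37',fx=1.4)
s=arm.state();print(s['eef_pos'],s['force'],s['gripper_width'])
print(proj(im,[s['eef_pos'][0],s['eef_pos'][1],.126]))"
```

```text
[0.60227776 0.02090499 0.11151696] [-9.36283952  1.19353852 10.867408  ] 0.011386138246969059
(np.float64(251.4769415636665), np.float64(254.58244410935743))
```

View pics/w37.png

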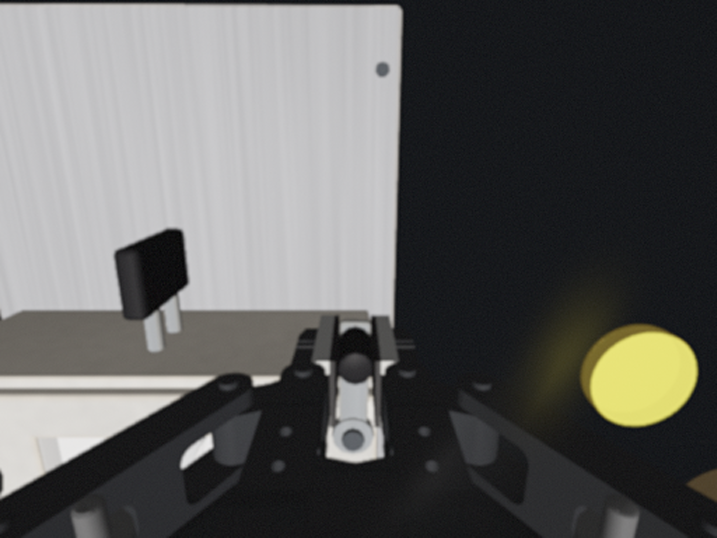

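>>> {"name": "arm_command", "arguments": {"commands": [[[200,0,0,0,0,0,0],[160,0,0,0,0,0,0],[150,0,0,0,0,0,0],[150,0,0,0,0,0,0],[150,0,0,-0.03,0,0,0],[150,0,0,-0.06,0,0,0],[200,0.02,0,-0.1,0,0,0],[255,0.03,-0.03,-0.14,0,0,0],[255,0.03,-0.07,-0.16,0,0,0],[255,0.03,-0.1,-0.16,0,0,0],[255,0.03,-0.1,-0.16,0,0,0],[255,0.03,-0.1,-0.16,0,0,0]]]}}

```text
time: 49.85
eef_pos: [0.5829, -0.0837, 0.272]
tcp_rot: [-0.04, 0.999, 0.002, -0.006]
force: [-0.4, -0.4, 0.2]
gripper_width: -0.0001
```

```bash
python3 -c "
from h import *
im=snap('wrist','w38',fx=1.5,labels=['start_button_top','catch_knob'])
snap('side','s38',crop=(150,90,300,210),fx=5)
go([.6938,-.1537,.18],94.5)"
```

```text
wrist start_button_top 0.67 [ 0.687 -0.149  0.115] [187. 260.]
t 50.05 pos [ 0.5823 -0.0807  0.2705] yaw 94.77 F [-0.6  0.3  0. ] w 0.0001
row [-0.1064 -0.0825  0.0886] [ 0.0052 -0.0142  0.0048] rows 3.863728934388001 0.12714943485358335
```

View pics/w38.png

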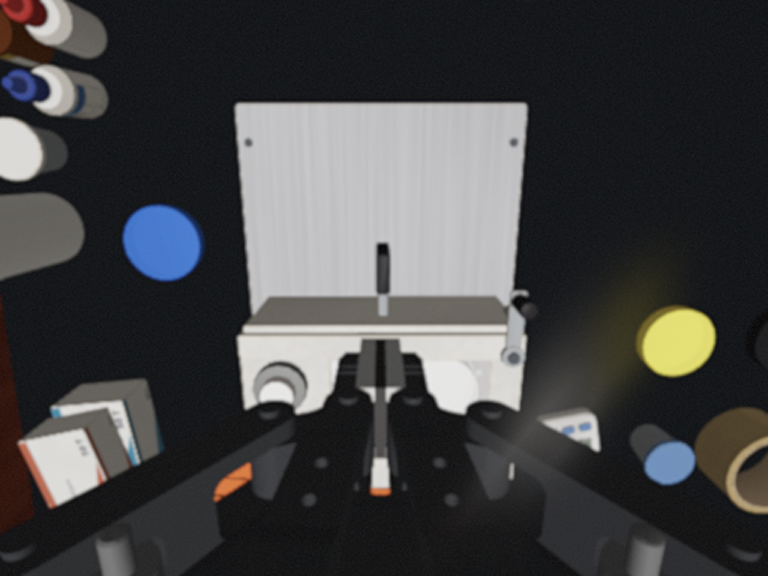

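View pics/s38.png

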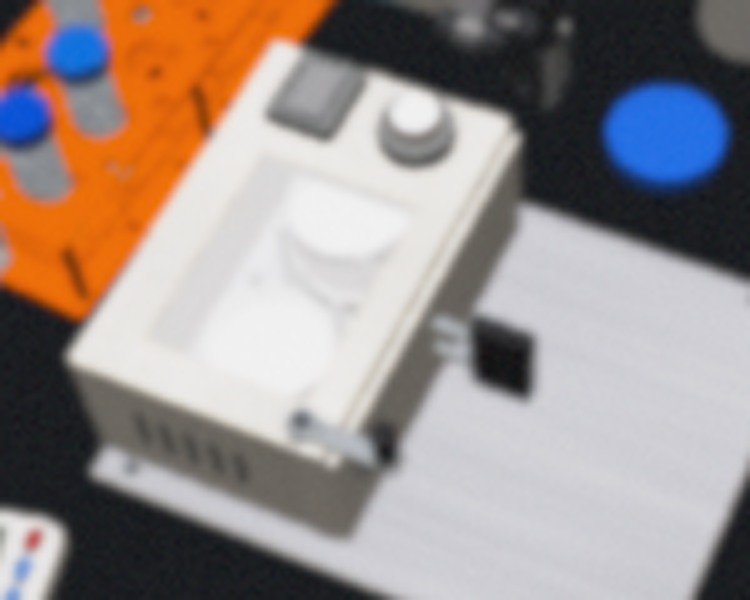

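```bash
python3 -c "
from h import *
import pickle
A=pickle.load(open('pics/w25.pkl','rb'));B=pickle.load(open('pics/w38.pkl','rb'));S=pickle.load(open('pics/s38.pkl','rb'))
for z in (.112,.116,.12,.124): print(z,ray(A,130+735/2.6,40+555/2.6,z)[:2],ray(B,277/1.5,396/1.5,z)[:2],ray(S,150+412/5,90+110/5,z)[:2])
grid(B,'w38b',150,220,260,290,6)"
```

```text
0.112 [ 0.69568679 -0.15524837] [ 0.69420059 -0.15228307] [ 0.69474021 -0.15973046]
0.116 [ 0.69322089 -0.15314512] [ 0.69182272 -0.15144523] [ 0.69286845 -0.15695321]
0.12 [ 0.69075498 -0.15104186] [ 0.68944485 -0.15060739] [ 0.69099669 -0.15417595]
0.124 [ 0.68828907 -0.14893861] [ 0.68706698 -0.14976956] [ 0.68912493 -0.1513987 ]
```

View pics/w38b.png

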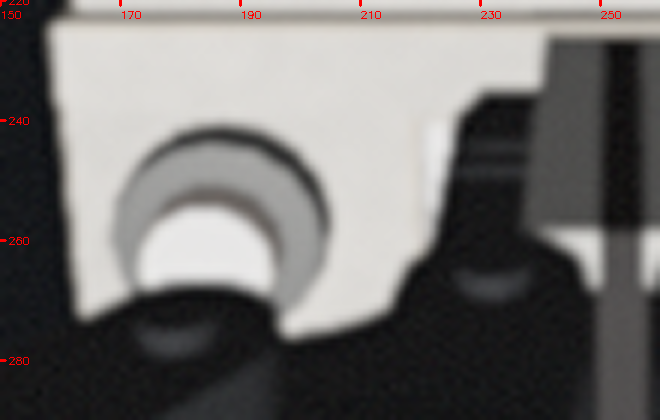

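```bash
python3 -c "
from h import *
go([.6905,-.1515,.145],94.5)"
```

```text
t 50.05 pos [ 0.5823 -0.0807  0.2705] yaw 94.77 F [-0.6  0.3  0. ] w 0.0001
row [-0.1037 -0.0802  0.1236] [ 0.0052 -0.0142  0.0048] rows 4.321799569119226 0.12714943485358335
```

>>> {"name": "arm_command", "arguments": {"commands": [[[255,-0.035,-0.027,0.01,0.005,-0.014,0.005],[255,-0.07,-0.054,0.03,0.005,-0.014,0.005],[255,-0.1035,-0.08,0.06,0.005,-0.014,0.005],[255,-0.1035,-0.08,0.09,0.005,-0.014,0.005],[255,-0.1035,-0.08,0.115,0.005,-0.014,0.005],[255,-0.1035,-0.08,0.122,0.005,-0.014,0.005],[255,-0.1035,-0.08,0.122,0.005,-0.014,0.005],[255,-0.1035,-0.08,0.122,0.005,-0.014,0.005]]]}}

```text
time: 50.72
eef_pos: [0.6903, -0.1503, 0.1473]
tcp_rot: [-0.04, 0.999, 0.0, -0.0]
force: [0.2, -0.0, 0.5]
gripper_width: 0.0001
```

```bash
python3 -c "
from h import *
go([.6905,-.1515,.12],94.5)
im=snap('wrist','w39',fx=1.3);print(proj(im,[.6905,-.1515,.119]))"
```

```text
t 50.72 pos [ 0.6903 -0.1503  0.1473] yaw 94.56 F [ 0.2 -0.   0.5] w 0.0001
row [-0.0001 -0.0012  0.0273] [ 0.0004 -0.0005  0.001 ] rows 0.6546877652399835 0.009291298388249731
(np.float64(249.87630463765962), np.float64(220.8338946879931))
```

View pics/w39.png

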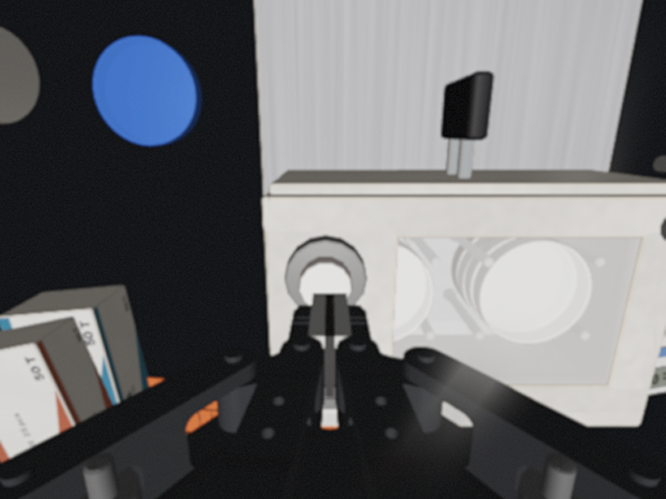

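>>> {"name": "arm_command", "arguments": {"commands": [[[255,0,-0.001,0.008,0,0,0],[255,0,-0.001,0.016,0,0,0],[255,0,-0.001,0.021,0,0,0],[255,0,-0.001,0.024,0,0,0],[255,0,-0.001,0.027,0,0,0],[255,0,-0.001,0.027,0,0,0]]]}}

```text
time: 51.27
eef_pos: [0.6908, -0.1515, 0.1209]
tcp_rot: [-0.04, 0.999, 0.0, 0.0]
force: [0.0, -0.2, -0.1]
gripper_width: -0.0004
```

>>> {"name": "arm_command", "arguments": {"commands": [[[255,0,0,0.001,0,0,0],[255,0,0,0.002,0,0,0],[255,0,0,0.003,0,0,0],[255,0,0,0.003,0,0,0]]]}}

```text
time: 51.6
eef_pos: [0.691, -0.1517, 0.118]
tcp_rot: [-0.04, 0.999, -0.0, 0.001]
force: [-0.4, -0.7, 1.8]
gripper_width: 0.0001
```

>>> {"name": "arm_command", "arguments": {"commands": [[[255,0,0,0.001,0,0,0],[255,0,0,0.002,0,0,0],[255,0,0,0.003,0,0,0],[255,0,0,0.003,0,0,0]]]}}

```text
time: 51.93
eef_pos: [0.691, -0.1517, 0.115]
tcp_rot: [-0.04, 0.999, -0.0, 0.001]
force: [-1.0, 0.6, 4.1]
gripper_width: 0.0
```

>>> {"name": "arm_command", "arguments": {"commands": [[[255,0,0,0.001,0,0,0],[255,0,0,0.002,0,0,0],[255,0,0,0.002,0,0,0]]]}}

```text
time: 52.18
eef_pos: [0.6911, -0.1517, 0.114]
tcp_rot: [-0.04, 0.999, -0.0, 0.001]
force: [-4.7, 1.0, 9.8]
gripper_width: 0.0002
```

>>> {"name": "arm_command", "arguments": {"commands": [[[255,0,0,0.001,0,0,0],[255,0,0,0.001,0,0,0]]]}}

```text
time: 52.35
eef_pos: [0.6911, -0.1517, 0.114]
tcp_rot: [-0.04, 0.999, -0.0, 0.001]
force: [-3.9, 1.4, 10.0]
gripper_width: -0.0001
```

Button bottomed at about 10 N. I'll lift clear and inspect everything.

>>> {"name": "arm_command", "arguments": {"commands": [[[255,0,0,-0.01,0,0,0],[255,0,0,-0.04,0,0,0],[255,0,0,-0.08,0,0,0],[255,0.04,0.02,-0.12,0,0,0],[255,0.08,0.04,-0.16,0,0,0],[255,0.12,0.06,-0.2,0,0,0],[255,0.16,0.06,-0.22,0,0,0],[255,0.19,0.06,-0.22,0,0,0],[255,0.19,0.06,-0.22,0,0,0],[255,0.19,0.06,-0.22,0,0,0]]]}}

```text
time: 53.18
eef_pos: [0.4924, -0.1065, 0.3374]
tcp_rot: [-0.04, 0.999, -0.001, 0.002]
force: [1.1, -0.4, -0.3]
gripper_width: -0.0001
```

```bash
python3 -c "
from h import *
go([.5,-.09,.3],94.5)
im=snap('wrist','w40',fx=1.5)
snap('side','s40',crop=(150,90,300,210),fx=5)"
```

```text
t 53.18 pos [ 0.4924 -0.1065  0.3374] yaw 94.53 F [ 1.1 -0.4 -0.3] w -0.0001
row [-0.0087  0.0159  0.0374] [-0.0015  0.0042  0.0006] rows 0.9978793410296213 0.036224583605178086
```

View pics/w40.png

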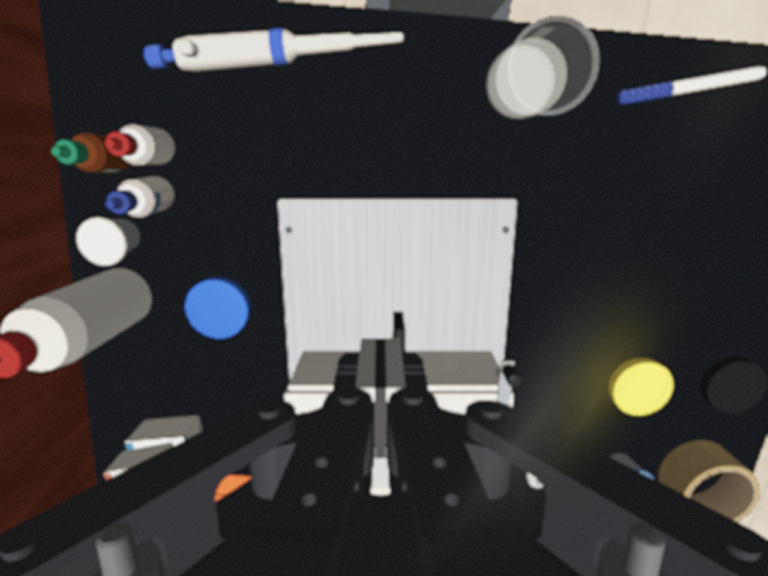

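View pics/s40.png

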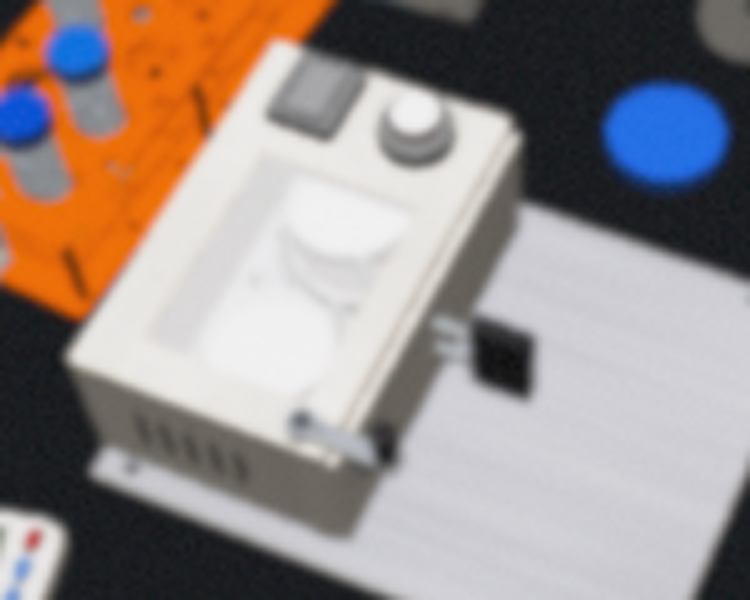

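```bash
python3 -c "
from h import *
import pickle
B=pickle.load(open('pics/w38.pkl','rb'))
print(ray(B,382.5/1.5,256/1.5,.081),ray(B,383/1.5,292/1.5,.081))
print('plate top centre',ray(B,(246+513)/3,329/1.5,.093),'roof edge',ray(B,382/1.5,335/1.5,.098))
a=ray(B,246/1.5,330/1.5,.093);b=ray(B,510/1.5,327/1.5,.093);print(a,b,np.degrees(np.arctan2(b[0]-a[0],a[1]-b[1])))
grid(B,'w38c',155,190,355,250,3.9)"
```

```text
[ 0.58577826 -0.07994012  0.081     ] [ 0.6145889  -0.07722512  0.081     ]
plate top centre [ 0.64110825 -0.07792963  0.093     ] roof edge [ 0.64389704 -0.07579731  0.098     ]
[ 0.64996244 -0.18120893  0.093     ] [0.63160635 0.02296392 0.093     ] -174.86265597225136
```

View pics/w38c.png

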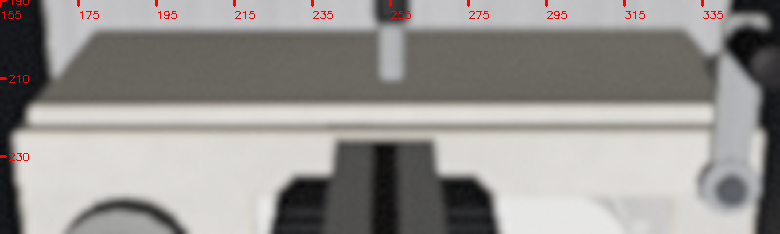

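```bash
python3 -c "
from h import *
s=arm.state();print(s['time'],s['joint_velocities'])
print(workorder.sign_off())"
```

```text
53.2833 [ 0.0046477   0.05895955 -0.01912335 -0.00065954 -0.01591903  0.00244218]
the job is handed in; nothing more can be done
None
```

All four white dishes from the bench are in the tray, the tray is home in the incubator, the catch is closed and the button was pressed. I handed the job in at about 53 s, and no verdict came back.

- **Dishes:** three went onto the left pile, which held one 15 mm layer, and one onto the taller right pile. I released each only after feeling it rest. The left pile's top ends near z = 0.072 m and the right's near 0.070 m, both below the post tops at 0.078 m. I left the black, blue and yellow look-alikes alone.
- **Tray:** it slid in straight. Contact came at the predicted handle position of 0.600 m. The images show the front plate parallel to and against the housing, about 3 mm in front of the mouth plane at mid-thickness, as it should be when home.
- **Catch:** the arm points straight out in the pictures, which I judge to be about 1.55 rad.
- **Button:** it went down to its stop at about 10 N and looked out again afterwards. The arm was clear of everything.

**What went wrong or disagreed:**
- Opening the gripper fully for the first release pushed the front plate and turned the tray about 4°. That dish stayed in its column, about 2.8 mm off centre. I measured the tray again and opened only part way for the other three.
- At the mouth the push briefly reached about 20 N forward and 24 N down. I eased off before going on.
- The knob slid about 6 mm along the finger pads while the catch turned.
- Before I gripped the handle, the top and wrist cameras disagreed by about 5 mm on the tray's sideways position. The top view after aligning it settled that.

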